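# Snap the LED boards onto their standoffs and probe them

## Robot

A 6-joint arm with a two-finger parallel gripper is mounted at the origin on the work surface. World frame = base frame: x ahead of the robot, y to its left, z up, the work surface at z = 0. Lengths are in mm, angles in rad, forces in N, time in s.
With the tool pointing down it reaches from about 225 to 725 mm from the base axis. Payload 3.1 kg.
Tool frame: the origin (TCP) lies midway between the tips of the shut fingers; the grasp point (between the pads) lies 19 mm behind it; z points along the fingers, y is the direction in which the jaws open and shut (so a half turn about z gives the same grasp; the last joint's range is limited). The gripper opens to 85 mm and grips with 20 to 120 N. Pads are 22 mm wide; open, the fingers measure 114 mm over their backs; the gripper's body (76 mm by 85 mm) begins 54 mm behind the grasp point. The pads swing forward as they close: fully open they stand 13 mm farther back than shut.
Start: joints at [1.075, 0.048, 0.099, 1.622, 0, 1.443], TCP at [188.777, 489.878, 231.312] pointing down, gripper open.
Joint ranges: [-2.91, 2.91], [-0.99, 1.94], [-1.21, 1.42], [-2.12, 2.29], [-1.49, 1.47], [-3.14, 3.14]. Speed limits (rad/s): [2.79, 2.79, 3.14, 3.14, 3.14, 3.14].

## Interface

Orientations are given as [roll, pitch, yaw] about the fixed x, y, z axes, in that order (R = Rz(yaw) Ry(pitch) Rx(roll)).
In Python, from bench import readout, cams, ticket gives the robot as it stands.
- The arm moves only by the tool play_rows, never from a script. Its argument "rows" is a list of rows, each an object of numbers: "dx", "dy", "dz": the shift along the tool's x, y, z in units of 25 mm (1.0 is 25 mm); "rx", "ry", "rz": the turn, a rotation vector about the tool's x, y, z in units of 6 degrees (1.0 is 6 degrees); "jaw": the opening in per cent of the stroke, from 0 (shut) to 100 (fully open). A call has 1 to 10 rows; each row is the pose to reach, as a shift and turn from the pose commanded when the call began, along the tool's axes at that moment; what a row does not reach only later rows make up. A row lasts 1/12 s, in which the tool goes at most 41.7 mm and 7.16 degrees, less where a joint would pass 70% of its speed; a pose out of reach is approached as far as the arm can. A call with a gripper value outside its range is refused whole. The fingers move at their own pace and stop on an object; "squeeze" is the grip in N (left out, the last holds). Time passes only in rows, so rows that repeat a pose let the fingers close. It gives the time, the measured TCP pose, the force and the opening at its end, in the units of the state.
- readout.observe(): the state, without advancing time (a new reading comes with each control period).
- cams.get_image(name): name is "side" or "top"; returns the picture (384x512x3 uint8, red, green, blue); there is no depth.
- cams.get_calibration(name): a dict with "vfov" (degrees; the focal length in pixels is half the picture's height over the tangent of half this angle, whatever the lens; pixels are square), "cx", "cy" (the principal point, pixels), "R" (3x3) and "t" (3): a world point X has camera coordinates R X + t. Camera axes: x right, y down, z forward; pixel columns grow to the right and rows downward; lengths in mm; the calibration is good to about 2 mm. A picture is of the moment at which its call begins. get_calibration takes no time and is no camera call.
- ticket.sign_off(): hands the job in, once; it reports no verdict.
The state is a dict: "time_s": time; "qpos": joint angles; "joint_vel": joint speeds; "joint_efforts": joint torques, N m; "eef_pos": TCP position; "orientation": TCP orientation; "ft_force": force on the tool from outside, world axes, zero at the start; "ft_torque": the same for the moment, N m; "width": opening from 0.0 (shut) to 1.0 (fully open).
Only numpy, scipy, OpenCV 4.12 (cv2) and the standard library are available. Lean on these libraries where they do the work, as an engineer would, in place of code of your own. Each camera call takes 0.05 s, during which the arm holds its last target.

## Task

Fit every loose LED driver board to the carrier plate for its length, pressing it down until both barbed standoff posts have clicked through and the board sits flat on the standoffs. When all are fitted, take the spring test probe and touch its tip to the gold test pad of each fitted board, pushing the needle in a little, in the order red, yellow, green, blue (skipping any that are not there), then hang the probe back upright in its stand. Do not knock over or shove the dropper bottle and the two microscope lenses standing around.

Things in the scene. Friction and masses are not known exactly. Their poses are not given: they have to be found in the camera images.
- board_red: long LED board (may be absent), loose, 70 g: circuit board 120 x 34 x 4 mm, red heat sink in the middle to grip and press (32 along, 18 across the board, top 24 mm above the underside), two 9 mm holes 100 mm apart on the long centre line, gold test pad towards +x, black connector (7 mm high) towards -x. Origin: centre of underside; x along its length, z up. Either way round is right
- board_red_pad (a point): centre of the round gold test pad (11 mm across) on top of the red board, 32 mm from the board's centre along its +x
- board_yellow: short LED board (may be absent), loose, 70 g: circuit board 90 x 34 x 4 mm, yellow heat sink in the middle to grip and press (32 along, 18 across the board, top 24 mm above the underside), two 9 mm holes 70 mm apart on the long centre line, gold test pad towards +x, black connector (7 mm high) towards -x. Origin: centre of underside; x along its length, z up. Either way round is right
- board_yellow_pad (a point): centre of the round gold test pad (11 mm across) on top of the yellow board, 23.5 mm from the board's centre along its +x
- board_green: long LED board (may be absent), loose, 70 g: circuit board 120 x 34 x 4 mm, green heat sink in the middle to grip and press (32 along, 18 across the board, top 24 mm above the underside), two 9 mm holes 100 mm apart on the long centre line, gold test pad towards +x, black connector (7 mm high) towards -x. Origin: centre of underside; x along its length, z up. Either way round is right
- board_green_pad (a point): centre of the round gold test pad (11 mm across) on top of the green board, 32 mm from the board's centre along its +x
- board_blue: short LED board (may be absent), loose, 70 g: circuit board 90 x 34 x 4 mm, blue heat sink in the middle to grip and press (32 along, 18 across the board, top 24 mm above the underside), two 9 mm holes 70 mm apart on the long centre line, gold test pad towards +x, black connector (7 mm high) towards -x. Origin: centre of underside; x along its length, z up. Either way round is right
- board_blue_pad (a point): centre of the round gold test pad (11 mm across) on top of the blue board, 23.5 mm from the board's centre along its +x
- plate_long: fixed aluminium carrier plate, 136 (x) x 118 (y) x 8 mm, with two places 62 mm apart in its y for long boards, each a pair of white snap standoffs 100 mm apart along x: a 15 mm wide shoulder, top 20 mm above the table, and on it a split post 17 mm high with two spring barbs, narrow at the tip, widest (12.6 mm along x) 7 mm up. Origin: centre of underside, z up
- plate_long_a (a point): place a for long boards: midway between its standoffs at shoulder level, where the centre of a board's underside belongs; x from post to post. A board laid on rests on the barbs about 11 mm higher; each post takes about 4 to 6 N (both at once 8 to 11 N) to click through, after which the barbs hold the board down with about 1 mm of play
- plate_long_b (a point): place b for long boards: midway between its standoffs at shoulder level, where the centre of a board's underside belongs; x from post to post. A board laid on rests on the barbs about 11 mm higher; each post takes about 4 to 6 N (both at once 8 to 11 N) to click through, after which the barbs hold the board down with about 1 mm of play
- plate_short: fixed aluminium carrier plate, 136 (x) x 118 (y) x 8 mm, with two places 62 mm apart in its y for short boards, each a pair of white snap standoffs 70 mm apart along x: a 15 mm wide shoulder, top 20 mm above the table, and on it a split post 17 mm high with two spring barbs, narrow at the tip, widest (12.6 mm along x) 7 mm up. Origin: centre of underside, z up
- plate_short_a (a point): place a for short boards: midway between its standoffs at shoulder level, where the centre of a board's underside belongs; x from post to post. A board laid on rests on the barbs about 11 mm higher; each post takes about 4 to 6 N (both at once 8 to 11 N) to click through, after which the barbs hold the board down with about 1 mm of play
- plate_short_b (a point): place b for short boards: midway between its standoffs at shoulder level, where the centre of a board's underside belongs; x from post to post. A board laid on rests on the barbs about 11 mm higher; each post takes about 4 to 6 N (both at once 8 to 11 N) to click through, after which the barbs hold the board down with about 1 mm of play
- probe: loose spring test probe, upright in its stand: orange square handle 20 x 20 mm, 60 mm tall (6 to 66 mm above the origin), on a black collar 38 mm across and 6 mm thick; below it a 16 mm neck 10 mm long and the needle. Origin: centre of the collar's underside; z up along the handle. Mass 0.1 kg
- needle (a joint): how far the sprung needle is pushed in, 0 (out) to 0.008 m; it starts to give at about 1.4 N and is fully in at about 4.2 N
- probe_tip (a point): tip of the 5 mm thick needle, 45 mm below the collar's underside while the needle is out
- stand: fixed probe stand, 70 x 70 mm base, 60 x 60 mm top plate 60 mm above the table with a 26 mm square hole on its axis; the probe hangs in the hole with its collar on the top plate. Origin: centre of the underside
- stand_seat (a point): centre of the hole at the level of the stand's top, where the probe's origin belongs
- dropper: bystander, loose: amber glass dropper bottle, 32 mm across, 75 mm tall; origin at the centre of its underside
- objective: bystander, loose: steel microscope objective lens standing upright, 28 mm across, 42 mm tall; origin at the centre of its underside
- eyepiece: bystander, loose: black eyepiece standing on end, 33 mm across, 42 mm tall; origin at the centre of its underside
Things that resemble listed ones, but are neither listed nor needed, are in the scene too. What is shaped like the board_yellow but pink is not meant.

How it is judged (in metres and radians):
On the way, in this order (a step that is already met when the one before it is completed fails the run):
1. every board present is clicked home on a place of the plate for its length (angle between each of board_red, board_yellow, board_green, board_blue's own z axis and vertical below 0.04 rad and ((horizontal distance between board_red and plate_long_a below 0.003 m and z of board_red in the frame of plate_long_a between -0.003 and 0.0028 m and angle between the x axis of board_red and the x axis of plate_long_a, either way round below 0.05 rad) or (horizontal distance between board_red and plate_long_b below 0.003 m and z of board_red in the frame of plate_long_b between -0.003 and 0.0028 m and angle between the x axis of board_red and the x axis of plate_long_b, either way round below 0.05 rad)) and ((horizontal distance between board_yellow and plate_short_a below 0.003 m and z of board_yellow in the frame of plate_short_a between -0.003 and 0.0028 m and angle between the x axis of board_yellow and the x axis of plate_short_a, either way round below 0.05 rad) or (horizontal distance between board_yellow and plate_short_b below 0.003 m and z of board_yellow in the frame of plate_short_b between -0.003 and 0.0028 m and angle between the x axis of board_yellow and the x axis of plate_short_b, either way round below 0.05 rad)) and ((horizontal distance between board_green and plate_long_a below 0.003 m and z of board_green in the frame of plate_long_a between -0.003 and 0.0028 m and angle between the x axis of board_green and the x axis of plate_long_a, either way round below 0.05 rad) or (horizontal distance between board_green and plate_long_b below 0.003 m and z of board_green in the frame of plate_long_b between -0.003 and 0.0028 m and angle between the x axis of board_green and the x axis of plate_long_b, either way round below 0.05 rad)) and ((horizontal distance between board_blue and plate_short_a below 0.003 m and z of board_blue in the frame of plate_short_a between -0.003 and 0.0028 m and angle between the x axis of board_blue and the x axis of plate_short_a, either way round below 0.05 rad) or (horizontal distance between board_blue and plate_short_b below 0.003 m and z of board_blue in the frame of plate_short_b between -0.003 and 0.0028 m and angle between the x axis of board_blue and the x axis of plate_short_b, either way round below 0.05 rad))), for 0.3 s.
2. the probe tip is on the red board's test pad, pressing on it (distance between probe_tip and board_red_pad below 0.006 m and contact force between probe and board_red above 0.8 N and angle between board_red's own z axis and vertical below 0.04 rad and ((horizontal distance between board_red and plate_long_a below 0.003 m and z of board_red in the frame of plate_long_a between -0.003 and 0.0028 m and angle between the x axis of board_red and the x axis of plate_long_a, either way round below 0.05 rad) or (horizontal distance between board_red and plate_long_b below 0.003 m and z of board_red in the frame of plate_long_b between -0.003 and 0.0028 m and angle between the x axis of board_red and the x axis of plate_long_b, either way round below 0.05 rad))), for 0.1 s.
3. the probe tip is on the yellow board's test pad, pressing on it (distance between probe_tip and board_yellow_pad below 0.006 m and contact force between probe and board_yellow above 0.8 N and angle between board_yellow's own z axis and vertical below 0.04 rad and ((horizontal distance between board_yellow and plate_short_a below 0.003 m and z of board_yellow in the frame of plate_short_a between -0.003 and 0.0028 m and angle between the x axis of board_yellow and the x axis of plate_short_a, either way round below 0.05 rad) or (horizontal distance between board_yellow and plate_short_b below 0.003 m and z of board_yellow in the frame of plate_short_b between -0.003 and 0.0028 m and angle between the x axis of board_yellow and the x axis of plate_short_b, either way round below 0.05 rad))), for 0.1 s.
4. the probe tip is on the green board's test pad, pressing on it (distance between probe_tip and board_green_pad below 0.006 m and contact force between probe and board_green above 0.8 N and angle between board_green's own z axis and vertical below 0.04 rad and ((horizontal distance between board_green and plate_long_a below 0.003 m and z of board_green in the frame of plate_long_a between -0.003 and 0.0028 m and angle between the x axis of board_green and the x axis of plate_long_a, either way round below 0.05 rad) or (horizontal distance between board_green and plate_long_b below 0.003 m and z of board_green in the frame of plate_long_b between -0.003 and 0.0028 m and angle between the x axis of board_green and the x axis of plate_long_b, either way round below 0.05 rad))), for 0.1 s.
5. the probe tip is on the blue board's test pad, pressing on it (distance between probe_tip and board_blue_pad below 0.006 m and contact force between probe and board_blue above 0.8 N and angle between board_blue's own z axis and vertical below 0.04 rad and ((horizontal distance between board_blue and plate_short_a below 0.003 m and z of board_blue in the frame of plate_short_a between -0.003 and 0.0028 m and angle between the x axis of board_blue and the x axis of plate_short_a, either way round below 0.05 rad) or (horizontal distance between board_blue and plate_short_b below 0.003 m and z of board_blue in the frame of plate_short_b between -0.003 and 0.0028 m and angle between the x axis of board_blue and the x axis of plate_short_b, either way round below 0.05 rad))), for 0.1 s.
At the end, for the whole second after the job is handed in: Each board present is home on a place for its length (centre within 3 mm, underside at most 2.8 mm above the shoulders, tilt under 0.04 rad); probe upright in its stand (within 9 mm of the axis, collar within 4 mm of the top, tilt under 0.1 rad); all at rest (all of step 1 and horizontal distance between probe and stand_seat below 0.009 m and z of probe in the frame of stand_seat between -0.004 and 0.004 m and angle between probe's own z axis and vertical below 0.1 rad and linear speed of each of probe, board_red, board_yellow, board_green, board_blue below 0.02 m/s); the robot touches nothing.
It fails at once if the dropper is knocked over or shoved more than 50 mm (distance of dropper from where it was at the start of the episode above 0.05 m or angle between dropper's own z axis and vertical above 0.6 rad).
It fails at once if the objective is knocked over or shoved more than 50 mm (distance of objective from where it was at the start of the episode above 0.05 m or angle between objective's own z axis and vertical above 0.6 rad).
It fails at once if the eyepiece is knocked over or shoved more than 50 mm (distance of eyepiece from where it was at the start of the episode above 0.05 m or angle between eyepiece's own z axis and vertical above 0.6 rad).
Of board_red, board_yellow, board_green, board_blue only 3 to 4 are there at a start; the rules pass over those that are not, and their reading is None.
At some moment in a run one of board_red, board_yellow, board_green, board_blue may be knocked a few centimetres aside while the robot is not near it.
Once in a run the grip may slacken for a moment while it holds something.
It also fails if it takes over 208 s, if anything falls off the work surface, if the arm or the gripper's body presses on something with over 40 N, if the wrist force passes 120 N, or if a joint passes its speed limit or range.

## Working session

There is one attempt and no reset: what is moved stays moved. The work goes in short steps, Python scripts to look and compute and a tool call to move; the robot and the scene stay as the last step left them, time stands still between calls to the robot, and variables do not carry over. Pictures are saved under pics/ and viewed, and the job is handed in when it is done.

Besides the shell and the picture viewer there is one more tool, called after ">>>" as name(argument=value, ...), one argument or row to a line, values as JSON. play_rows: Moves the arm, as the interface text tells. Its arguments: {"type":"object","properties":{"rows":{"type":"array"},"squeeze":{"type":"number"}},"required":["rows"]}

```bash
mkdir -p pics; ls
python3 - <<'E'
from bench import readout, cams
import cv2, numpy as np
print(readout.observe())
for n in ("side","top"):
    im=cams.get_image(n); cv2.imwrite(f"pics/{n}0.png",im[:,:,::-1])
    c=cams.get_calibration(n); print(n,{k:(np.round(v,4).tolist() if not isinstance(v,str) else v) for k,v in c.items()})
E
```

```text
pics
{'time_s': 0.0, 'qpos': array([1.07520216e+00, 4.87362891e-02, 9.75848274e-02, 1.62194880e+00,
       6.95421564e-06, 1.44300428e+00]), 'joint_vel': array([ 0.0022202 ,  0.00113154,  0.00094304, -0.0016142 ,  0.00131616,
       -0.00024994]), 'joint_efforts': array([-1.89792001e-03, -3.38775301e+01,  3.20018220e+01,  2.02397048e-02,
       -3.45732906e-04,  2.55551441e-05]), 'eef_pos': array([188.49357338, 489.36020635, 230.11811331]), 'orientation': array([-3.13930839e+00, -3.00521361e-04,  2.77379018e+00]), 'ft_force': array([-0.05912989, -0.47147124, -0.076094  ]), 'ft_torque': array([-0.03131361,  0.00296044, -0.04608098]), 'width': 1.0005824591661505}
side {'vfov': 51.476, 'cx': 253.9368, 'cy': 186.5317, 'R': [[0.9767, -0.2138, -0.0173], [-0.1351, -0.5509, -0.8236], [0.1665, 0.8067, -0.567]], 't': [-532.2119, 124.7342, 795.499]}
top {'vfov': 57.3947, 'cx': 255.4299, 'cy': 192.6991, 'R': [[-0.0049, -1.0, -0.008], [-0.9885, 0.006, -0.1514], [0.1514, 0.0072, -0.9884]], 't': [-5.7326, 567.9238, 955.8131]}
```

Run:
```python
import cv2
for n in ("side","top"):
    im=cv2.imread(f"pics/{n}0.png"); cv2.imwrite(f"pics/{n}0b.png",cv2.resize(im,(800,600),interpolation=cv2.INTER_CUBIC))
```

```text
(no output)
```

View pics/side0b.png

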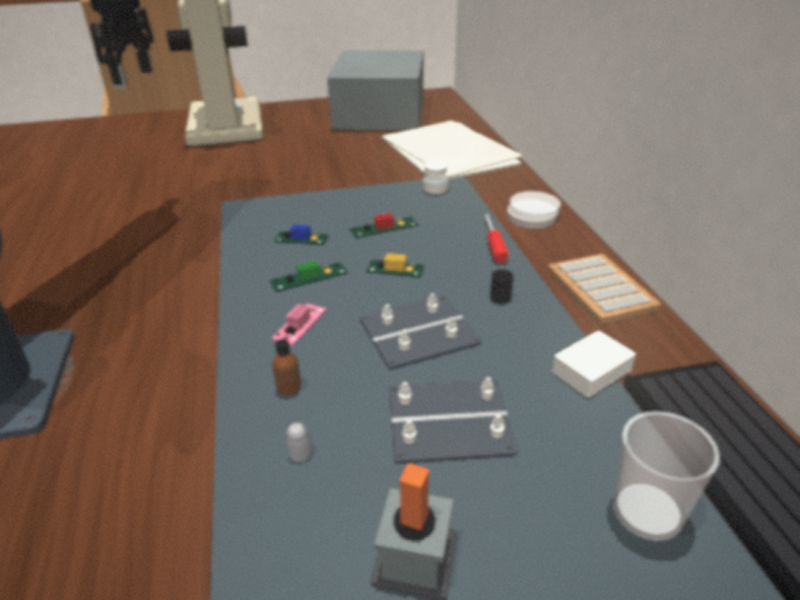

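View pics/top0b.png

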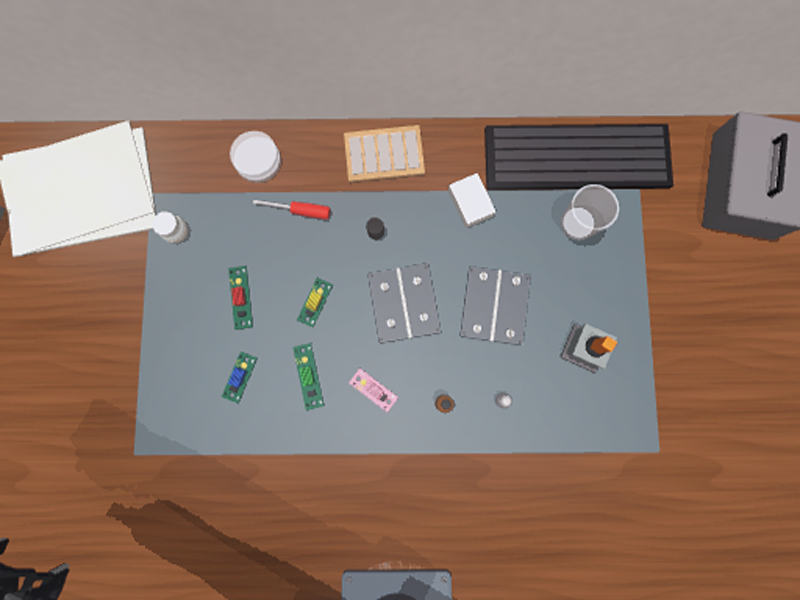

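Run:
```python
import cv2
im=cv2.imread("pics/top0.png")
a=im[160:270,130:280]; cv2.imwrite("pics/cropA.png",cv2.resize(a,None,fx=5,fy=5,interpolation=cv2.INTER_CUBIC))
a=im[160:270,225:400]; cv2.imwrite("pics/cropB.png",cv2.resize(a,None,fx=4.5,fy=4.5,interpolation=cv2.INTER_CUBIC))
im=cv2.imread("pics/side0.png")
a=im[170:390,220:350]; cv2.imwrite("pics/cropC.png",cv2.resize(a,None,fx=2.7,fy=2.7,interpolation=cv2.INTER_CUBIC))
```

```text
(no output)
```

View pics/cropA.png

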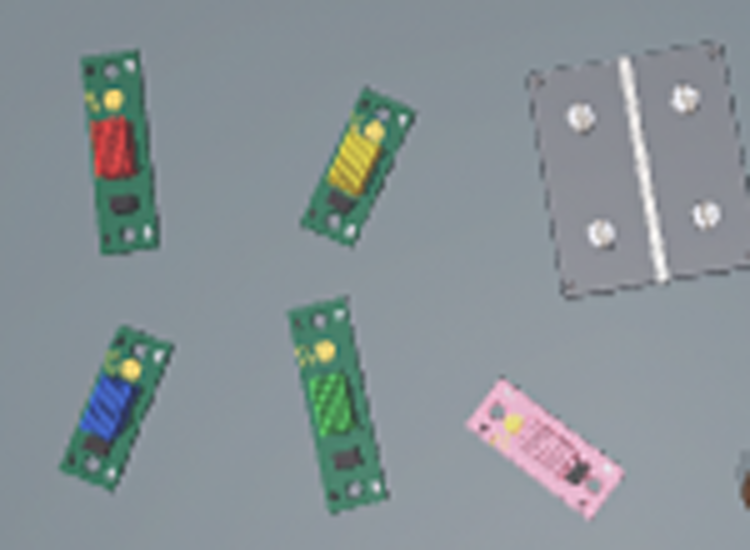

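View pics/cropB.png

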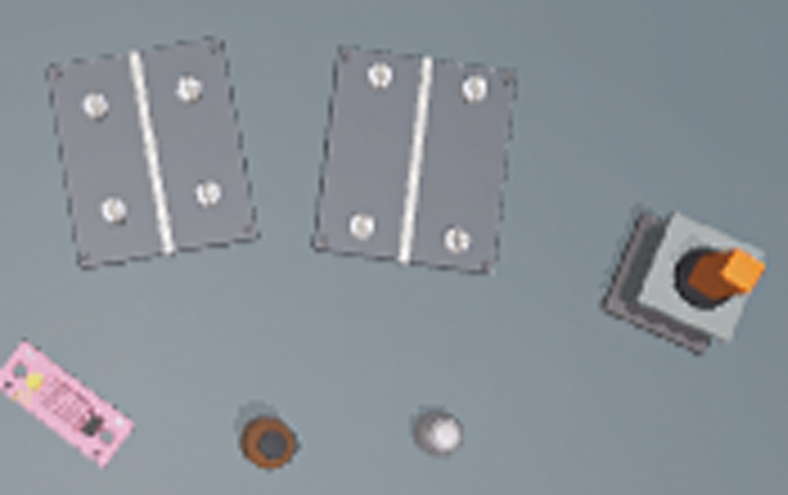

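View pics/cropC.png

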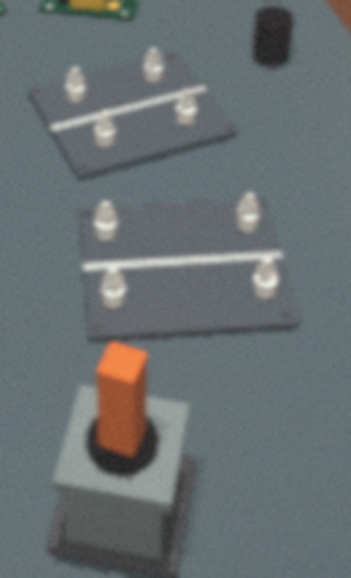

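```bash
cat > h.py <<'E'
import cv2, numpy as np
from bench import readout, cams
def cal(n):
    c=cams.get_calibration(n); R=np.array(c["R"]);t=np.array(c["t"]); f=192/np.tan(np.radians(c["vfov"]/2))
    return dict(R=R,t=t,f=f,cx=c["cx"],cy=c["cy"],C=-R.T@t)
def ray(n,uv,z):
    c=cal(n); uv=np.atleast_2d(np.array(uv,float))
    d=np.c_[(uv[:,0]-c["cx"])/c["f"],(uv[:,1]-c["cy"])/c["f"],np.ones(len(uv))]@c["R"]
    s=(z-c["C"][2])/d[:,2]
    return c["C"]+d*s[:,None]
def proj(n,X):
    c=cal(n); X=np.atleast_2d(np.array(X,float)); p=X@c["R"].T+c["t"]
    return np.c_[c["f"]*p[:,0]/p[:,2]+c["cx"],c["f"]*p[:,1]/p[:,2]+c["cy"]]
def grab(n,name=None):
    im=cams.get_image(n)
    if name: cv2.imwrite(f"pics/{name}.png",im[:,:,::-1])
    return im
def blobs(mask,amin=5,amax=1e9,w=None):
    k,l,s,c=cv2.connectedComponentsWithStats(mask.astype(np.uint8),connectivity=8)
    out=[]
    for i in range(1,k):
        if amin<=s[i,4]<=amax:
            out.append((c[i],s[i,4],l==i))
    return out
def hsv(im): 
    h=cv2.cvtColor(im,cv2.COLOR_RGB2HSV).astype(int); return h[...,0],h[...,1],h[...,2]
SINK=dict(red=[(0,6),(174,180)],yellow=[(24,32)],green=[(55,66)],blue=[(108,125)])
def crop(im,x0,x1,y0,y1,name,k=None):
    a=im[y0:y1,x0:x1,::-1]; k=k or min(800/(x1-x0),600/(y1-y0)); cv2.imwrite(f"pics/{name}.png",cv2.resize(a,None,fx=k,fy=k,interpolation=cv2.INTER_CUBIC))
E
python3 - <<'E'
from h import *
im=cv2.imread("pics/top0.png")[:,:,::-1].copy()
print("C",cal("top")["C"].round(0),cal("side")["C"].round(0), cal("top")["f"],cal("side")["f"])
h,s,v=hsv(im)
for uv in [(153,188),(137,242),(197,241),(200,191),(160,200),(200,250),(152,180),(204,186),(155,233),(194,229)]:
    print(uv,h[uv[1],uv[0]],s[uv[1],uv[0]],v[uv[1],uv[0]])
# whole board = closed nonbackground in ROI
E
```

```text
C [ 417.  -16. 1031.] [ 404. -687.  545.] 350.7336816726504 398.27029494352973
(153, 188) 0 163 175
(137, 242) 102 30 152
(197, 241) 64 127 149
(200, 191) 27 163 206
(160, 200) 79 96 104
(200, 250) 90 9 87
(152, 180) 23 130 241
(204, 186) 24 124 239
(155, 233) 24 125 242
(194, 229) 25 118 233
```

```bash
cat >> h.py <<'E'
def boards(im,n="top",ztop=4.0):
    """find loose boards in top view; outline at ztop -> centre, yaw, size, pad"""
    K=4
    big=cv2.resize(im,None,fx=K,fy=K,interpolation=cv2.INTER_CUBIC)
    H,S,V=hsv(big)
    lab=cv2.cvtColor(big,cv2.COLOR_RGB2LAB).astype(int)
    pcb=((H>55)&(H<98)&(S>55))
    res={}
    m=cv2.morphologyEx(pcb.astype(np.uint8),cv2.MORPH_CLOSE,np.ones((4*K,4*K)))
    for c,a,mk in blobs(m,120*K*K,900*K*K):
        cs,_=cv2.findContours(mk.astype(np.uint8),cv2.RETR_EXTERNAL,cv2.CHAIN_APPROX_NONE)
        p=cs[0][:,0,:].astype(float); uv=(p+0.5)/K-0.5
        W=ray(n,uv,ztop)[:,:2]
        r=cv2.minAreaRect(W.astype(np.float32))
        (x,y),(w,h_),ang=r
        if w<h_: ang+=90; w,h_=h_,w
        box=cv2.dilate(mk.astype(np.uint8),np.ones((5,5)))>0
        cnt={k:0 for k in SINK}
        hull=np.zeros(mk.shape,np.uint8); cv2.fillConvexPoly(hull,cv2.convexHull(cs[0]),1); hull=hull>0
        for k,rs in SINK.items():
            for lo,hi in rs: cnt[k]+=int(((H>=lo)&(H<=hi)&(S>140)&(V>90)&hull).sum())
        col=max(cnt,key=cnt.get)
        g=(H>18)&(H<30)&(S>80)&(V>215)&hull
        gb=sorted(blobs(g,8*K),key=lambda b:-b[1])
        pads=[(ray(n,(b[0]+.5)/K-.5,ztop)[0,:2],b[1]/K/K) for b in gb[:3]]
        res.setdefault(col,[]).append(dict(c=np.array([x,y]),size=(w,h_),ang=ang,pads=pads,uv=(c+.5)/K-.5,cnt=cnt))
    return res
E
python3 - <<'E'
from h import *
im=cv2.imread("pics/top0.png")[:,:,::-1].copy()
for k,l in boards(im).items():
    for b in l: print(k,b["c"].round(1),np.round(b["size"],1),round(b["ang"],1),b["uv"].round(1),b["cnt"],[(p[0].round(1),round(p[1],1)) for p in b["pads"]])
E
```

```text
red [583.2 294.4] [121.4  36.7] 8.1 [154.1 190.6] {'red': 1152, 'yellow': 0, 'green': 0, 'blue': 0} [(array([616.2, 299.8]), np.float64(6.8))]
red [433.8 161.9] [120.9  36.3] 12.9 [197.1 240.8] {'red': 0, 'yellow': 0, 'green': 0, 'blue': 0} [(array([465.9, 169.4]), np.float64(6.6))]
yellow [573.4 151.9] [90.9 36. ] 156.2 [201.5 193.8] {'red': 0, 'yellow': 1030, 'green': 0, 'blue': 0} [(array([595.7, 143.2]), np.float64(6.2))]
blue [432.9 290.1] [91.2 35.9] 159.3 [153.5 241.3] {'red': 0, 'yellow': 0, 'green': 0, 'blue': 1233} [(array([455.8, 282.6]), np.float64(6.9))]
```

Run:
```python
from h import *
im=cv2.imread("pics/top0.png")[:,:,::-1].copy()
K=4
big=cv2.resize(im,None,fx=K,fy=K,interpolation=cv2.INTER_CUBIC)
H,S,V=hsv(big)
print("plate px",H[190*K,250*K],S[190*K,250*K],V[190*K,250*K],"bg",H[230*K,280*K],S[230*K,280*K],V[230*K,280*K])
roi=np.zeros(H.shape,bool); roi[160*K:228*K,228*K:345*K]=1
m=(((S<32)&(V<145))|(V>170))&roi
m=cv2.morphologyEx(m.astype(np.uint8),cv2.MORPH_CLOSE,np.ones((12,12)))
m=cv2.morphologyEx(m,cv2.MORPH_OPEN,np.ones((16,16)))
for c,a,mk in blobs(m,1500*K):
    cs,_=cv2.findContours(mk.astype(np.uint8),cv2.RETR_EXTERNAL,cv2.CHAIN_APPROX_NONE)
    W=ray("top",(cs[0][:,0,:]+.5)/K-.5,8)[:,:2]
    print("plate",((c+.5)/K-.5).round(1),cv2.minAreaRect(W.astype(np.float32)))
w=(V>178)&(S<40)&roi
for c,a,mk in blobs(w,60,20000):
    uv=(c+.5)/K-.5
    print("white",uv.round(1),a/16,ray("top",uv,20)[0].round(1),ray("top",uv,37)[0].round(1))
```

```text
plate px 111 17 148 bg 103 26 159
plate [321.9 192.7] ((563.180908203125, -190.34506225585938), (121.7833480834961, 141.1000518798828), 82.24365997314453)
white [258.2 193.7] 103.5 [568.3 -16.7  20. ] [565.8 -16.7  37. ]
white [316.9 195.8] 100.5625 [ 561.3 -187.2   20. ] [ 558.9 -184.3   37. ]
white [309.  176.2] 20.375 [ 619.3 -166.    20. ] [ 615.9 -163.5   37. ]
white [266.4 179.2] 20.0 [611.2 -40.9  20. ] [608.  -40.5  37. ]
white [330.  179.2] 21.1875 [ 610.2 -227.3   20. ] [ 606.9 -223.8   37. ]
white [245.6 182.8] 20.5 [600.8  20.   20. ] [597.7  19.4  37. ]
white [270.8 202.5] 20.25 [542.3 -53.1  20. ] [540.2 -52.5  37. ]
white [249.6 206.1] 21.1875 [532.2   8.4  20. ] [530.2   8.   37. ]
white [305.  209.8] 21.9375 [ 520.5 -151.6   20. ] [ 518.7 -149.3   37. ]
white [326.1 213. ] 17.0 [ 510.9 -212.1   20. ] [ 509.3 -208.8   37. ]
```

```bash
cat >> h.py <<'E'
def two(uvt,uvs):
    """triangulate from top & side pixels; also residual"""
    A=[];b=[]
    P=[]
    for n,uv in (("top",uvt),("side",uvs)):
        c=cal(n); d=np.array([(uv[0]-c["cx"])/c["f"],(uv[1]-c["cy"])/c["f"],1])@c["R"]; d/=np.linalg.norm(d)
        M=np.eye(3)-np.outer(d,d); A.append(M); b.append(M@c["C"])
    X=np.linalg.lstsq(np.vstack(A),np.hstack(b),rcond=None)[0]
    return X
def move(x,y,z,yawdeg=None,st=None):
    """units for play_rows from measured pose to target"""
    st=st or readout.observe(); p=st["eef_pos"]; r,pi,yw=st["orientation"]
    from scipy.spatial.transform import Rotation as Ro
    R=Ro.from_euler("xyz",[r,pi,yw])
    T=Ro.from_euler("xyz",[np.pi,0,np.radians(yawdeg) if yawdeg is not None else yw])
    d=R.as_matrix().T@(np.array([x,y,z])-p)/25
    rv=np.degrees((R.inv()*T).as_rotvec())/6
    print("pose",p.round(1),"yaw",round(np.degrees(yw)%360,2),"tilt",np.round([r,pi],4),"F",st["ft_force"].round(1),"w",round(st["width"],3),"t",round(st["time_s"],2))
    print("d",d.round(3),"r",rv.round(3))
E
python3 - <<'E'
from h import *
t=cv2.imread("pics/top0.png")[:,:,::-1].copy(); s=cv2.imread("pics/side0.png")[:,:,::-1].copy()
crop(t,360,410,195,245,"standT"); crop(s,235,295,290,380,"standS")
for n,im in (("top",t),("side",s)):
    h,sa,v=hsv(im)
    m=(h>5)&(h<16)&(sa>150)
    if n=="top": m[:200]=0;m[:,:350]=0
    else: m[:290]=0
    for c,a,mk in blobs(m,10): print(n,c.round(1),a, v[mk].mean())
    if n=="top":
        for c,a,mk in blobs(m&(v>210),5): print("top bright",c.round(2),a,ray("top",c,126)[0].round(1))
        b=(v<75); b[:205]=0;b[:,:365]=0;b[240:]=0
for nm,uvt in (("dropper",(285,258)),("obj",(322.6,256)),("eye",(240,146.5))): print(nm,ray("top",uvt,40)[0].round(0))
E
```

```text
top [455.  302.7] 16870 139.57178423236513
top [383.3 220.9] 78 138.19230769230768
top [365.1 340.1] 83 139.59036144578315
top [384.2 339. ] 10 143.1
side [ 29.6 347.2] 2490 104.24738955823292
side [ 70.7 331.8] 823 111.76913730255164
side [ 72.2 291.9] 13 116.92307692307692
side [  4.2 296.2] 12 102.08333333333333
side [ 35.1 299.5] 15 100.53333333333333
side [ 83.8 297.6] 11 116.9090909090909
side [264.5 317.2] 576 173.31944444444446
side [ 50.6 303. ] 26 107.96153846153847
side [ 60.3 303.4] 11 116.0909090909091
side [ 95.1 312.7] 21 114.95238095238095
side [ 87.8 331.4] 159 112.10691823899371
side [ 52.1 337.4] 11 114.9090909090909
side [ 93.5 352.3] 63 108.07936507936508
side [ 98.1 347.3] 11 111.0
side [ 69.2 365.8] 16 110.375
side [ 94.4 367.3] 15 106.13333333333334
side [ 74.8 377.3] 83 105.3012048192771
side [ 93.  377.2] 32 106.0
side [101.9 380.3] 10 114.7
dropper [384. -90.  40.]
obj [ 389. -194.   40.]
eye [705.  36.  40.]
```

View pics/standT.png

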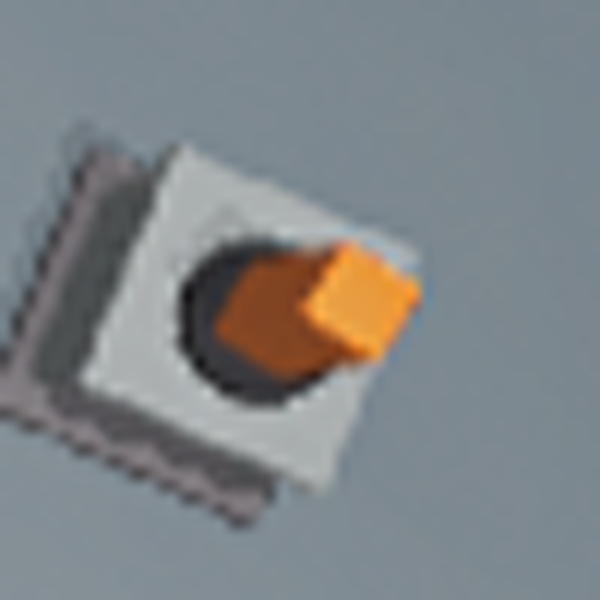

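View pics/standS.png

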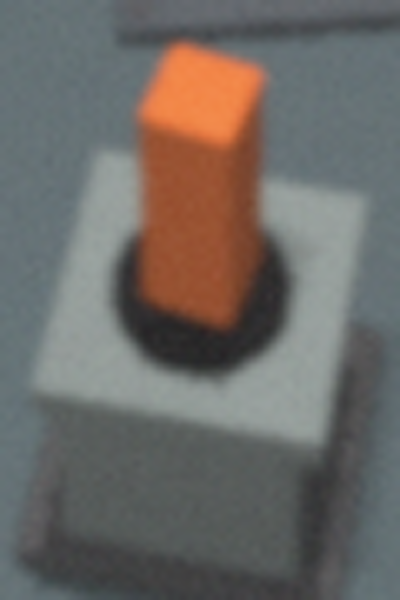

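Run:
```python
from h import *
print("tri handle top",two((389.6,219.5),(265.25,303.45)).round(1))
print(ray("top",(389.6,219.5),126)[0].round(1), ray("top",(380.6,221.0),60)[0].round(1), ray("side",(265.25,303.45),126)[0].round(1))
e=lambda a,n,z,k,o:ray(n,[(a[0]/k+o[0]-.5,a[1]/k+o[1]-.5)],z)[0]
A=[e(p,"top",126,12,(360,195)) for p in [(348,242),(420,295),(375,360),(303,305)]]
for i in range(4):
    d=A[(i+1)%4]-A[i]; print(np.linalg.norm(d).round(1),np.degrees(np.arctan2(d[1],d[0])).round(1))
A=[e(p,"top",60,12,(360,195)) for p in [(183,145),(420,250),(325,492),(85,385)]]
for i in range(4):
    d=A[(i+1)%4]-A[i]; print(np.linalg.norm(d).round(1),np.degrees(np.arctan2(d[1],d[0])).round(1))
# side stand top
A=[e(p,"side",60,6.667,(235,290)) for p in [(100,150),(368,197),(325,445),(33,388)]]; print("side top ctr",np.mean(A,0).round(1))
A=[e(p,"side",126,6.667,(235,290)) for p in [(178,42),(265,75),(237,145),(140,110)]]
for i in range(4):
    d=A[(i+1)%4]-A[i]; print(np.linalg.norm(d).round(1),np.degrees(np.arctan2(d[1],d[0])).round(1))
move(583,294,150,188.1); 
import time
for i in range(4): print(readout.observe()["eef_pos"].round(2))
```

```text
tri handle top [ 484.  -354.9  124.2]
[ 483.4 -354.1  126. ] [ 484.3 -353.8   60. ] [ 484.2 -356.3  126. ]
18.6 -128.0
17.4 142.8
18.8 51.0
17.0 -37.8
58.5 -114.9
60.7 155.5
58.8 65.2
60.8 -24.8
side top ctr [ 485.  -353.8   60. ]
18.9 -38.7
17.6 -122.4
20.3 143.1
18.2 52.9
pose [188.5 489.4 230.2] yaw 158.93 tilt [-3.1395e+00 -3.0000e-04] F [-0.6  0.1  0.6] w 1.001 t 0.1
d [-17.535  -1.612   3.206] r [-0.019 -0.008 -4.862]
[188.52 489.39 230.2 ]
[188.52 489.39 230.2 ]
[188.52 489.39 230.2 ]
[188.52 489.39 230.2 ]
```

>>> play_rows(
  rows=[
    {"dx": -17.5,"dy": -1.6,"dz": 1.6,"rz": -4.86,"jaw": 60},
    {"dx": -17.5,"dy": -1.6,"dz": 1.6,"rz": -4.86,"jaw": 60},
    {"dx": -17.5,"dy": -1.6,"dz": 1.6,"rz": -4.86,"jaw": 60},
    {"dx": -17.5,"dy": -1.6,"dz": 1.6,"rz": -4.86,"jaw": 60},
    {"dx": -17.5,"dy": -1.6,"dz": 1.6,"rz": -4.86,"jaw": 60},
    {"dx": -17.5,"dy": -1.6,"dz": 1.6,"rz": -4.86,"jaw": 60},
    {"dx": -17.5,"dy": -1.6,"dz": 1.6,"rz": -4.86,"jaw": 60},
    {"dx": -17.5,"dy": -1.6,"dz": 1.6,"rz": -4.86,"jaw": 60},
    {"dx": -17.5,"dy": -1.6,"dz": 1.6,"rz": -4.86,"jaw": 60},
    {"dx": -17.5,"dy": -1.6,"dz": 1.6,"rz": -4.86,"jaw": 60},
  ],
)

```text
$.rows[0]: bad value
```

>>> play_rows(
  rows=[
    {"jaw": 60},
    {"jaw": 60},
    {"jaw": 60},
  ],
)

```text
$.rows[0]: bad value
```

Run:
```python
from h import *
move(583.2,294.4,60,188.1)
im=grab("top","t1"); crop(im,100,260,130,270,"t1c");
```

```text
pose [188.5 489.4 230.2] yaw 158.93 tilt [-3.1395e+00 -3.0000e-04] F [-0.6  0.1  0.6] w 1.001 t 0.1
d [-17.538  -1.587   6.806] r [-0.019 -0.008 -4.862]
```

View pics/t1c.png

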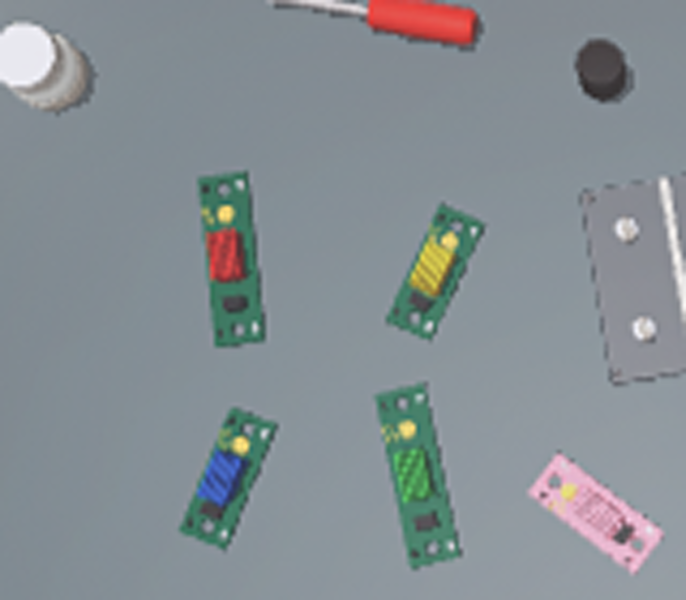

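Nothing moved: both calls were refused. I'll retry with every key given.

>>> play_rows(
  rows=[
    {"dx": 0,"dy": 0,"dz": 0.2,"rx": 0,"ry": 0,"rz": 0,"jaw": 60},
  ],
)

```text
time_s: 0.23
eef_pos: [188.9, 490.1, 226.6]
orientation: [3.141, 0.0, 2.774]
ft_force: [-0.5, 0.5, -0.2]
width: 0.883
```

>>> play_rows(
  rows=[
    {"dx": -17.5,"dy": -1.6,"dz": 1.6,"rx": 0,"ry": 0,"rz": -4.86,"jaw": 60},
    {"dx": -17.5,"dy": -1.6,"dz": 1.6,"rx": 0,"ry": 0,"rz": -4.86,"jaw": 60},
    {"dx": -17.5,"dy": -1.6,"dz": 1.6,"rx": 0,"ry": 0,"rz": -4.86,"jaw": 60},
    {"dx": -17.5,"dy": -1.6,"dz": 1.6,"rx": 0,"ry": 0,"rz": -4.86,"jaw": 60},
    {"dx": -17.5,"dy": -1.6,"dz": 1.6,"rx": 0,"ry": 0,"rz": -4.86,"jaw": 60},
    {"dx": -17.5,"dy": -1.6,"dz": 1.6,"rx": 0,"ry": 0,"rz": -4.86,"jaw": 60},
    {"dx": -17.5,"dy": -1.6,"dz": 1.6,"rx": 0,"ry": 0,"rz": -4.86,"jaw": 60},
    {"dx": -17.5,"dy": -1.6,"dz": 1.6,"rx": 0,"ry": 0,"rz": -4.86,"jaw": 60},
    {"dx": -17.5,"dy": -1.6,"dz": 1.6,"rx": 0,"ry": 0,"rz": -4.86,"jaw": 60},
    {"dx": -17.5,"dy": -1.6,"dz": 1.6,"rx": 0,"ry": 0,"rz": -4.86,"jaw": 60},
  ],
)

```text
time_s: 1.07
eef_pos: [547.7, 311.9, 189.1]
orientation: [-3.142, -0.001, -3.001]
ft_force: [0.7, 1.1, 0.6]
width: 0.602
```

Run:
```python
from h import *
move(583.2,294.4,60,188.1)
im=grab("top","t2"); crop(im,100,260,130,270,"t2c"); 
move(583.2,294.4,60,188.1)
```

```text
pose [547.7 311.9 189.1] yaw 188.07 tilt [-3.1416e+00 -7.0000e-04] F [0.7 1.1 0.6] w 0.602 t 1.07
d [-1.31  -0.892  5.163] r [-0.    -0.007 -0.004]
pose [554.7 307.  185.9] yaw 187.68 tilt [-3.1361e+00  2.6000e-03] F [ 6.9 -0.3 -1.9] w 0.602 t 1.12
d [-1.05  -0.624  5.043] r [-0.052  0.024 -0.07 ]
```

View pics/t2c.png

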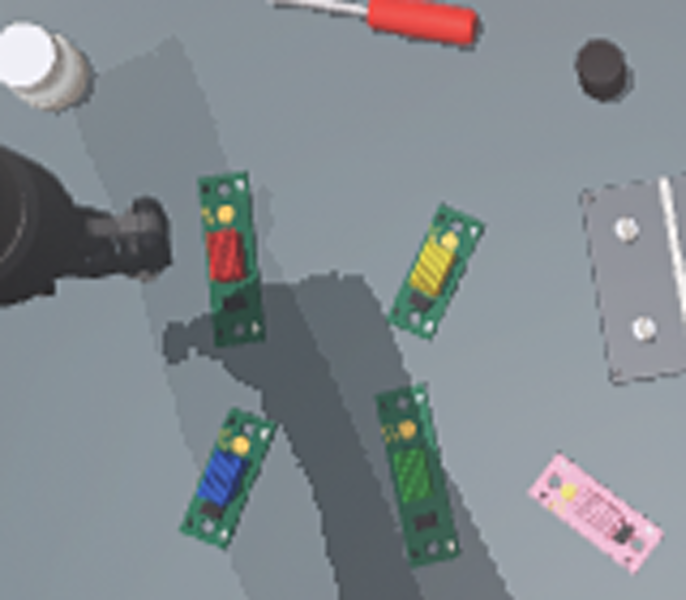

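>>> play_rows(
  rows=[
    {"dx": 0,"dy": 0,"dz": 0,"rx": 0,"ry": 0,"rz": 0,"jaw": 60},
    {"dx": 0,"dy": 0,"dz": 0,"rx": 0,"ry": 0,"rz": 0,"jaw": 60},
  ],
)

```text
time_s: 1.28
eef_pos: [546.3, 312.4, 188.5]
orientation: [-3.141, -0.003, -3.002]
ft_force: [-0.9, 0.2, 0.4]
width: 0.601
```

Run:
```python
from h import *
move(583.2,294.4,60,188.1)
```

```text
pose [546.3 312.4 188.5] yaw 187.98 tilt [-3.1413e+00 -2.9000e-03] F [-0.9  0.2  0.4] w 0.601 t 1.28
d [-1.377 -0.919  5.134] r [-0.002 -0.028 -0.02 ]
```

>>> play_rows(
  rows=[
    {"dx": -1.38,"dy": -0.92,"dz": 3,"rx": 0,"ry": 0,"rz": 0,"jaw": 60},
    {"dx": -1.38,"dy": -0.92,"dz": 5.1,"rx": 0,"ry": 0,"rz": 0,"jaw": 60},
    {"dx": -1.38,"dy": -0.92,"dz": 5.1,"rx": 0,"ry": 0,"rz": 0,"jaw": 60},
    {"dx": -1.38,"dy": -0.92,"dz": 5.1,"rx": 0,"ry": 0,"rz": 0,"jaw": 60},
    {"dx": -1.38,"dy": -0.92,"dz": 5.1,"rx": 0,"ry": 0,"rz": 0,"jaw": 60},
    {"dx": -1.38,"dy": -0.92,"dz": 5.1,"rx": 0,"ry": 0,"rz": 0,"jaw": 60},
  ],
)

```text
time_s: 1.78
eef_pos: [582.5, 296.3, 63.4]
orientation: [3.141, -0.001, -2.999]
ft_force: [-1.0, -0.4, 1.2]
width: 0.602
```

Run:
```python
from h import *
move(583.2,294.4,7,188.1)
im=grab("top","t3"); crop(im,100,260,130,270,"t3c"); im=grab("side","s3"); crop(im,120,320,80,230,"s3c")
```

```text
pose [582.5 296.3  63.4] yaw 188.17 tilt [ 3.1413e+00 -8.0000e-04] F [-1.  -0.4  1.2] w 0.602 t 1.78
d [-0.018 -0.081  2.255] r [ 0.003 -0.007  0.012]
```

View pics/t3c.png

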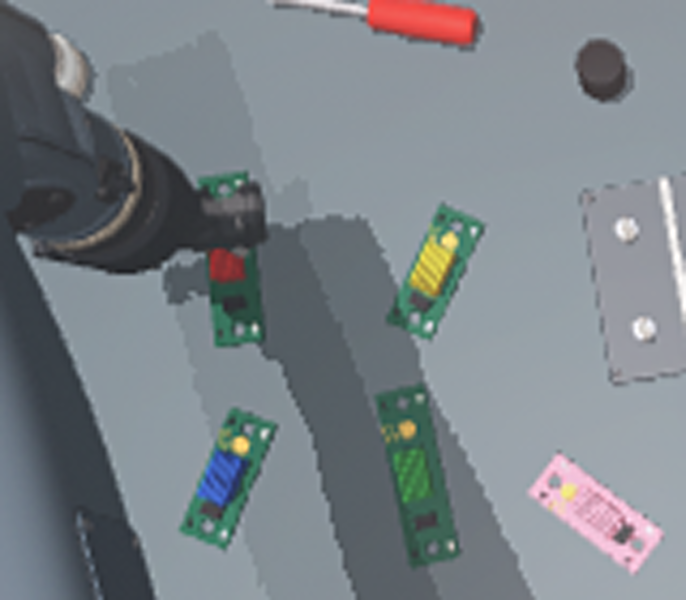

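View pics/s3c.png

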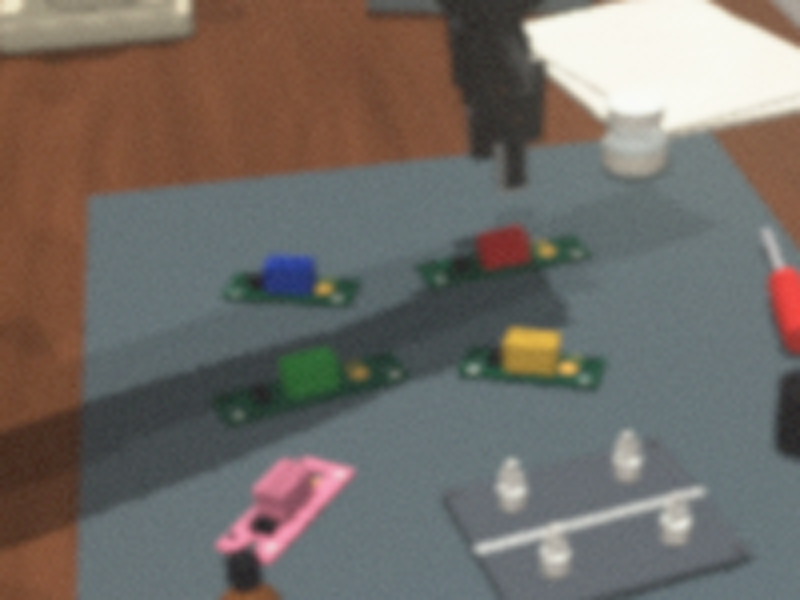

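Run:
```python
from h import *
for p in [(582.5,296,63),(582.5,296,75),(582.5,294,24)]:
    q=proj("side",p)[0]; print(p,((q-[120,80])*4).round(0), ((proj("top",p)[0]-[100,130])*600/140).round(0))
```

```text
(582.5, 296, 63) [496. 180.] [200. 245.]
(582.5, 296, 75) [495. 164.] [194. 242.]
(582.5, 294, 24) [498. 232.] [221. 254.]
```

>>> play_rows(
  rows=[
    {"dx": 0,"dy": -0.06,"dz": 1.2,"rx": 0,"ry": 0,"rz": 0,"jaw": 60},
    {"dx": 0,"dy": -0.06,"dz": 2.0,"rx": 0,"ry": 0,"rz": 0,"jaw": 60},
    {"dx": 0,"dy": -0.06,"dz": 2.25,"rx": 0,"ry": 0,"rz": 0,"jaw": 60},
    {"dx": 0,"dy": -0.06,"dz": 2.25,"rx": 0,"ry": 0,"rz": 0,"jaw": 60},
    {"dx": 0,"dy": -0.06,"dz": 2.25,"rx": 0,"ry": 0,"rz": 0,"jaw": 60},
  ],
)

```text
time_s: 2.3
eef_pos: [584.9, 294.7, 8.6]
orientation: [3.141, 0.003, -3.0]
ft_force: [-1.1, -0.1, -0.4]
width: 0.597
```

>>> play_rows(
  rows=[
    {"dx": 0,"dy": 0,"dz": 0,"rx": 0,"ry": 0,"rz": 0,"jaw": 5},
    {"dx": 0,"dy": 0,"dz": 0,"rx": 0,"ry": 0,"rz": 0,"jaw": 5},
    {"dx": 0,"dy": 0,"dz": 0,"rx": 0,"ry": 0,"rz": 0,"jaw": 5},
    {"dx": 0,"dy": 0,"dz": 0,"rx": 0,"ry": 0,"rz": 0,"jaw": 5},
    {"dx": 0,"dy": 0,"dz": 0,"rx": 0,"ry": 0,"rz": 0,"jaw": 5},
  ],
  squeeze=70,
)

```text
time_s: 2.72
eef_pos: [585.5, 294.5, 8.7]
orientation: [3.141, 0.004, -3.0]
ft_force: [-0.4, 1.4, 5.7]
width: 0.19
```

Run:
```python
from h import *
move(583.2,294.4,7,188.1)
im=grab("side","s4"); crop(im,180,300,100,190,"s4c")
```

```text
pose [585.5 294.5   8.7] yaw 188.09 tilt [3.1405 0.0038] F [-0.4  1.4  5.7] w 0.19 t 2.72
d [0.09  0.007 0.066] r [ 0.01   0.036 -0.002]
```

View pics/s4c.png

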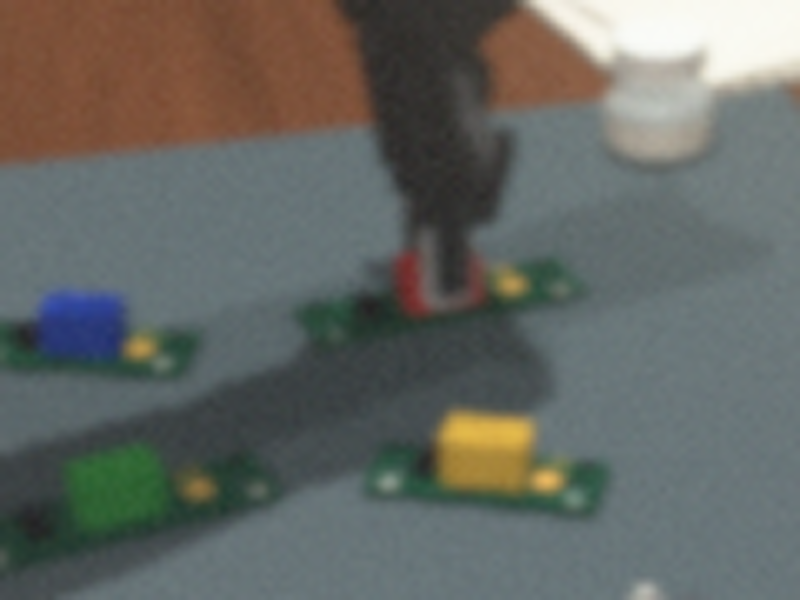

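>>> play_rows(
  rows=[
    {"dx": 0,"dy": 0,"dz": -1,"rx": 0,"ry": 0,"rz": 0,"jaw": 5},
    {"dx": 0,"dy": 0,"dz": -2,"rx": 0,"ry": 0,"rz": 0,"jaw": 5},
    {"dx": 0,"dy": 0,"dz": -3.2,"rx": 0,"ry": 0,"rz": 0,"jaw": 5},
    {"dx": 0,"dy": 0,"dz": -3.2,"rx": 0,"ry": 0,"rz": 0,"jaw": 5},
  ],
)

```text
time_s: 3.1
eef_pos: [587.7, 295.3, 93.7]
orientation: [3.139, 0.011, -3.001]
ft_force: [2.1, 0.5, 1.0]
width: 0.188
```

Run:
```python
from h import *
move(560.5,-219.7,90,171.4)
im=grab("side","s5"); crop(im,180,300,60,150,"s5c")
```

```text
pose [587.7 295.3  93.7] yaw 188.08 tilt [3.1391 0.0111] F [2.1 0.5 1. ] w 0.188 t 3.1
d [  3.976 -20.242   0.052] r [0.039 0.102 2.781]
```

View pics/s5c.png

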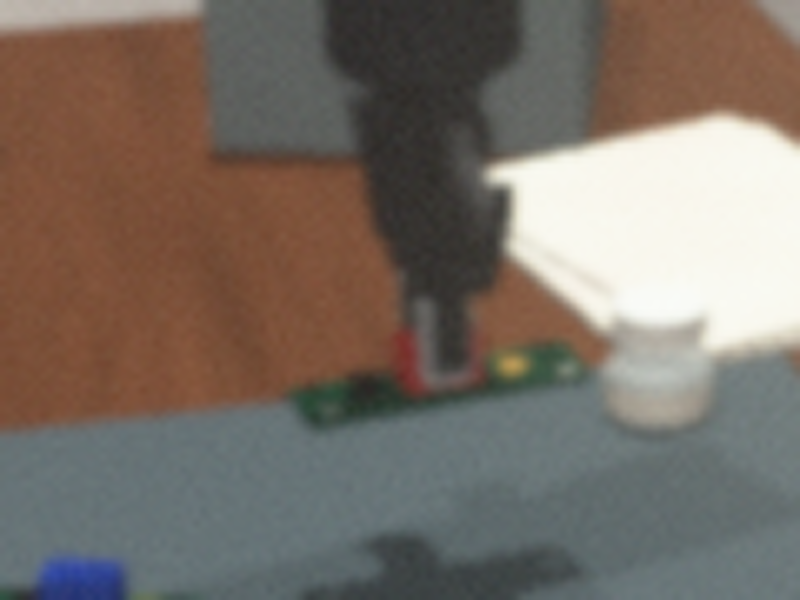

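>>> play_rows(
  rows=[
    {"dx": 3.97,"dy": -20.24,"dz": 0,"rx": 0,"ry": 0,"rz": 2.78,"jaw": 5},
    {"dx": 3.97,"dy": -20.24,"dz": 0,"rx": 0,"ry": 0,"rz": 2.78,"jaw": 5},
    {"dx": 3.97,"dy": -20.24,"dz": 0,"rx": 0,"ry": 0,"rz": 2.78,"jaw": 5},
    {"dx": 3.97,"dy": -20.24,"dz": 0,"rx": 0,"ry": 0,"rz": 2.78,"jaw": 5},
    {"dx": 3.97,"dy": -20.24,"dz": 0,"rx": 0,"ry": 0,"rz": 2.78,"jaw": 5},
    {"dx": 3.97,"dy": -20.24,"dz": 0,"rx": 0,"ry": 0,"rz": 2.78,"jaw": 5},
    {"dx": 3.97,"dy": -20.24,"dz": 0,"rx": 0,"ry": 0,"rz": 2.78,"jaw": 5},
    {"dx": 3.97,"dy": -20.24,"dz": 0,"rx": 0,"ry": 0,"rz": 2.78,"jaw": 5},
    {"dx": 3.97,"dy": -20.24,"dz": 0,"rx": 0,"ry": 0,"rz": 2.78,"jaw": 5},
    {"dx": 3.97,"dy": -20.24,"dz": 0,"rx": 0,"ry": 0,"rz": 2.78,"jaw": 5},
  ],
)

```text
time_s: 3.98
eef_pos: [560.4, -123.8, 84.4]
orientation: [3.141, -0.003, 2.992]
ft_force: [1.0, -0.5, -1.1]
width: 0.189
```

Run:
```python
from h import *
move(560.5,-219.7,90,171.4)
```

```text
pose [ 560.4 -123.8   84.4] yaw 171.4 tilt [ 3.1411e+00 -2.6000e-03] F [ 1.  -0.5 -1.1] w 0.189 t 3.98
d [-0.575 -3.791 -0.226] r [ 0.005 -0.025  0.001]
```

>>> play_rows(
  rows=[
    {"dx": -0.57,"dy": -3.8,"dz": 0,"rx": 0,"ry": 0,"rz": 0,"jaw": 5},
    {"dx": -0.57,"dy": -3.8,"dz": 0,"rx": 0,"ry": 0,"rz": 0,"jaw": 5},
    {"dx": -0.57,"dy": -3.8,"dz": 0,"rx": 0,"ry": 0,"rz": 0,"jaw": 5},
    {"dx": -0.57,"dy": -3.8,"dz": 0,"rx": 0,"ry": 0,"rz": 0,"jaw": 5},
    {"dx": -0.57,"dy": -3.8,"dz": 0,"rx": 0,"ry": 0,"rz": 0,"jaw": 5},
    {"dx": -0.57,"dy": -3.8,"dz": 0,"rx": 0,"ry": 0,"rz": 0,"jaw": 5},
    {"dx": -0.57,"dy": -3.8,"dz": 0,"rx": 0,"ry": 0,"rz": 0,"jaw": 5},
  ],
)

```text
time_s: 4.57
eef_pos: [561.7, -216.5, 85.6]
orientation: [3.141, -0.001, 2.994]
ft_force: [0.1, 0.1, -0.2]
width: 0.195
```

Run:
```python
from h import *
move(560.5,-219.7,90,171.4)
im=grab("top","t6"); crop(im,270,390,140,230,"t6c"); im=grab("side","s6"); crop(im,220,360,180,285,"s6c")
move(560.5,-219.7,90,171.4)
```

```text
pose [ 561.7 -216.5   85.6] yaw 171.52 tilt [ 3.1406e+00 -1.4000e-03] F [ 0.1  0.1 -0.2] w 0.195 t 4.57
d [ 0.027 -0.135 -0.178] r [ 0.01  -0.013  0.02 ]
pose [ 562.  -216.6   86. ] yaw 171.54 tilt [ 3.1412e+00 -5.0000e-04] F [ 0.9  0.1 -0.7] w 0.187 t 4.67
d [ 0.042 -0.131 -0.159] r [ 0.004 -0.005  0.023]
```

View pics/t6c.png

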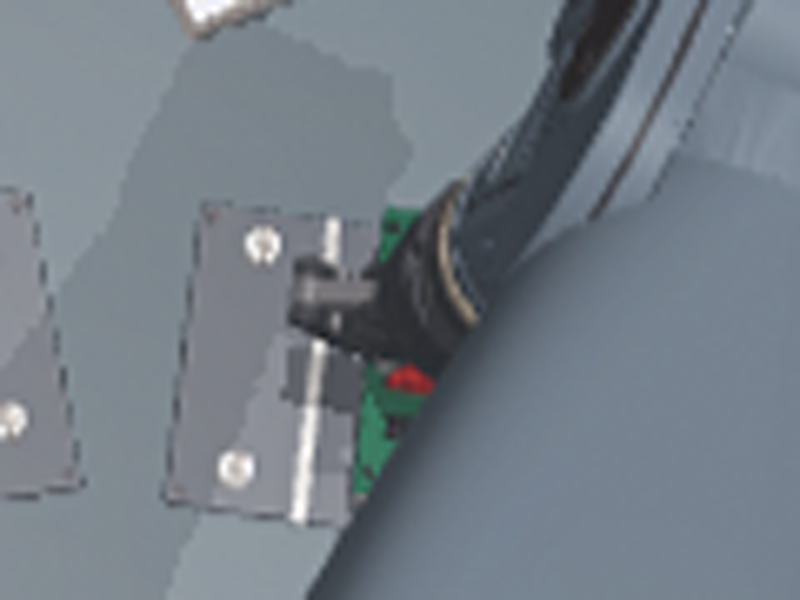

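View pics/s6c.png

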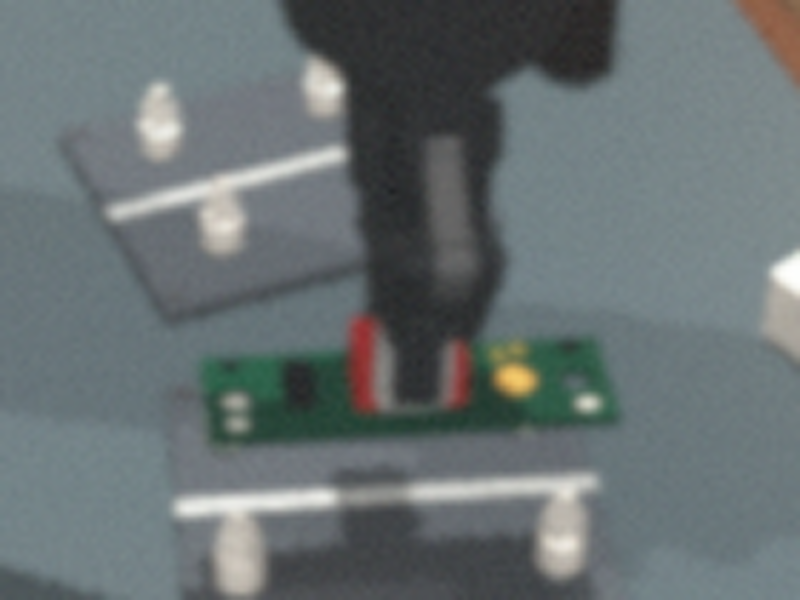

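```bash
cat >> h.py <<'E'
def gold(im,box,n="side"):
    x0,x1,y0,y1=box; K=4
    a=cv2.resize(im[y0:y1,x0:x1],None,fx=K,fy=K,interpolation=cv2.INTER_CUBIC)
    H,S,V=hsv(a); m=(H>16)&(H<30)&(S>120)&(V>140)
    b=sorted(blobs(m,20),key=lambda b:-b[1])
    return [((c+.5)/K-.5+[x0,y0],A/16) for c,A,_ in b[:3]]
E
python3 - <<'E'
from h import *
im=cv2.imread("pics/s6.png")[:,:,::-1].copy()
for uv,A in gold(im,(290,330,230,260)): print(uv.round(1),A,ray("side",uv,81.3)[0].round(1))
c=np.array([562,-216.6]); yw=np.radians(171.5)
ctr=c+2.3*np.array([np.cos(yw),np.sin(yw)]); print("pred pad",ctr-32*np.array([np.cos(yw),np.sin(yw)]))
# board corners in side crop (scale 800/140)
k=800/140
for p in [(203,360),(603,338),(618,415),(212,433)]:
    uv=np.array(p)/k+[220,180]-.5; print(ray("side",uv,81.3)[0].round(1))
# post tips in side image0
s=cv2.imread("pics/side0.png")[:,:,::-1].copy()
crop(s,240,350,180,300,"posts")
E
```

```text
[309.6 245.9] 26.4375 [ 593.6 -221.8   81.3]
pred pad [ 591.37377114 -220.98993951]
[ 506.1 -192.3   81.3]
[ 625.1 -210.8   81.3]
[ 617.6 -242.8   81.3]
[ 502.  -222.9   81.3]
```

View pics/posts.png

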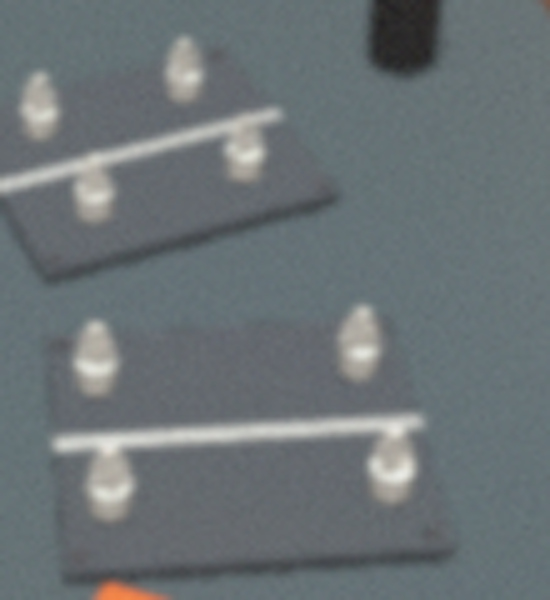

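Run:
```python
from h import *
top={"L2lo":(326.1,213.0),"L2hi":(330,179.2),"L1lo":(305,209.8),"L1hi":(309,176.2),"S2lo":(270.8,202.5),"S2hi":(266.4,179.2),"S1lo":(249.6,206.1),"S1hi":(245.6,182.8)}
tip={"L2lo":(107,440),"L2hi":(394,428),"L1lo":(95,320),"L1hi":(362,306),"S2lo":(94,155),"S2hi":(246,118),"S1lo":(39,72),"S1hi":(184,37)}
for k in tip:
    uv=np.array(tip[k])/5+[240,180]-.5+[0,0.3]
    print(k,"side@36",ray("side",uv,36)[0].round(1)[:2],"top@20",ray("top",top[k],20)[0].round(1)[:2])
```

```text
L2lo side@36 [ 512.1 -209.2] top@20 [ 510.9 -212.3]
L2hi side@36 [ 610.7 -226.7] top@20 [ 610.1 -227.2]
L1lo side@36 [ 521.6 -149. ] top@20 [ 520.6 -151.7]
L1hi side@36 [ 620.6 -164.7] top@20 [ 619.4 -166. ]
S2lo side@36 [543.4 -51.8] top@20 [542.4 -53.1]
S2hi side@36 [611.6 -42.2] top@20 [611.3 -41. ]
S1lo side@36 [533.1  11.3] top@20 [532.2   8.4]
S1hi side@36 [601.8  22.3] top@20 [600.9  20. ]
```

Run:
```python
from h import *
for f,box,z in (("side0",(240,275,130,160),4),("s3",(240,275,130,160),4),("s4",(245,270,130,155),4),("s5",(245,270,100,125),88)):
    im=cv2.imread(f"pics/{f}.png")[:,:,::-1].copy()
    for uv,A in gold(im,box)[:1]: print(f,uv.round(1),A,ray("side",uv,z)[0].round(1))
# all pads at start from side vs top
im=cv2.imread("pics/side0.png")[:,:,::-1].copy()
for b in ((250,275,160,185),(200,215,140,160),(200,220,160,180)):
    for uv,A in gold(im,b)[:2]: print(uv.round(1),A,ray("side",uv,4)[0].round(1))
```

```text
side0 [256.3 142.1] 5.5 [617.2 299.1   4. ]
s3 [256.2 142.2] 5.3125 [617.2 299.1   4. ]
s4 [256.2 142.2] 5.4375 [617.  299.1   4. ]
s5 [256.3 114.2] 5.4375 [619.5 303.4  88. ]
[253.9 167.1] 85.8125 [581.8 168.5   4. ]
[261.3 171.5] 11.5625 [595.3 143.3   4. ]
[200.7 151.8] 5.625 [456.7 282.    4. ]
[209.3 172.8] 8.4375 [466.5 169.2   4. ]
```

>>> play_rows(
  rows=[
    {"dx": 0,"dy": -0.08,"dz": 0.8,"rx": 0,"ry": 0,"rz": 0.02,"jaw": 5},
    {"dx": 0,"dy": -0.08,"dz": 1.4,"rx": 0,"ry": 0,"rz": 0.02,"jaw": 5},
    {"dx": 0,"dy": -0.08,"dz": 1.4,"rx": 0,"ry": 0,"rz": 0.02,"jaw": 5},
    {"dx": 0,"dy": -0.08,"dz": 1.4,"rx": 0,"ry": 0,"rz": 0.02,"jaw": 5},
  ],
)

```text
time_s: 5.0
eef_pos: [560.7, -218.7, 50.2]
orientation: [3.141, -0.003, 2.991]
ft_force: [0.7, 0.0, -1.1]
width: 0.185
```

Run:
```python
from h import *
move(561.6,-218.6,43,171.4)
im=grab("side","s7"); crop(im,240,350,190,275,"s7c")
move(561.6,-218.6,43,171.4)
```

```text
pose [ 560.7 -218.7   50.2] yaw 171.37 tilt [ 3.1405e+00 -2.9000e-03] F [ 0.7  0.  -1.1] w 0.185 t 5.0
d [-0.036  0.01   0.286] r [ 0.01  -0.027 -0.006]
pose [ 561.6 -219.4   51.4] yaw 171.35 tilt [ 3.1414e+00 -4.0000e-04] F [-0.6  0.7  0.4] w 0.19 t 5.05
d [0.006 0.031 0.338] r [ 0.002 -0.004 -0.008]
```

View pics/s7c.png

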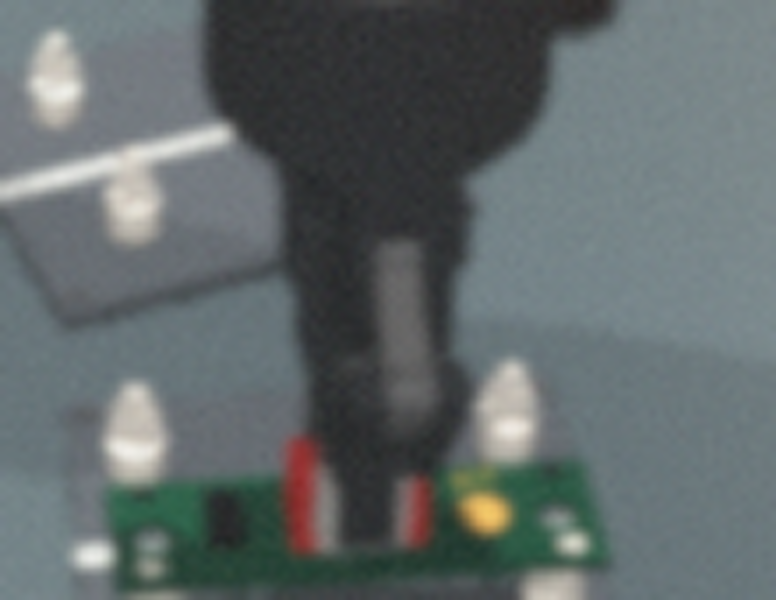

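>>> play_rows(
  rows=[
    {"dx": 0,"dy": 0.02,"dz": 0.15,"rx": 0,"ry": 0,"rz": 0,"jaw": 5},
    {"dx": 0,"dy": 0.02,"dz": 0.3,"rx": 0,"ry": 0,"rz": 0,"jaw": 5},
    {"dx": 0,"dy": 0.02,"dz": 0.36,"rx": 0,"ry": 0,"rz": 0,"jaw": 5},
    {"dx": 0,"dy": 0.02,"dz": 0.36,"rx": 0,"ry": 0,"rz": 0,"jaw": 5},
  ],
)

```text
time_s: 5.38
eef_pos: [561.6, -219.7, 42.1]
orientation: [3.142, -0.0, 2.99]
ft_force: [-0.4, -0.4, -1.1]
width: 0.188
```

Run:
```python
from h import *
move(561.6,-218.6,43,171.4)
im=grab("side","s8"); crop(im,240,350,190,275,"s8c")
move(561.6,-218.6,43,171.4)
```

```text
pose [ 561.6 -219.7   42.1] yaw 171.29 tilt [ 3.1415e+00 -2.0000e-04] F [-0.4 -0.4 -1.1] w 0.188 t 5.38
d [ 0.006  0.043 -0.036] r [ 0.001 -0.002 -0.019]
pose [ 561.6 -219.8   42.2] yaw 171.29 tilt [ 3.1415e+00 -1.0000e-04] F [-0.1 -0.1 -0.8] w 0.192 t 5.43
d [ 0.009  0.045 -0.03 ] r [ 0.    -0.001 -0.019]
```

View pics/s8c.png

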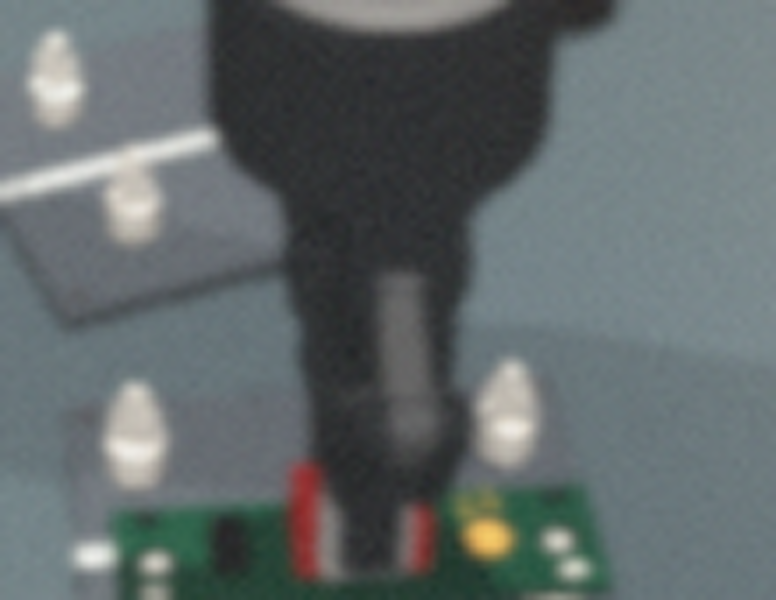

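>>> play_rows(
  rows=[
    {"dx": 0,"dy": 0.02,"dz": 0.1,"rx": 0,"ry": 0,"rz": 0,"jaw": 5},
    {"dx": 0,"dy": 0.02,"dz": 0.2,"rx": 0,"ry": 0,"rz": 0,"jaw": 5},
    {"dx": 0,"dy": 0.02,"dz": 0.2,"rx": 0,"ry": 0,"rz": 0,"jaw": 5},
  ],
  squeeze=110,
)

```text
time_s: 5.68
eef_pos: [561.8, -219.5, 37.6]
orientation: [-3.141, 0.0, 2.989]
ft_force: [-1.0, -0.1, 1.5]
width: 0.174
```

Run:
```python
from h import *
move(561.6,-218.6,43,171.4)
im=grab("side","s9"); crop(im,240,350,190,275,"s9c")
move(561.6,-218.6,43,171.4)
```

```text
pose [ 561.8 -219.5   37.6] yaw 171.27 tilt [-3.1411e+00  3.0000e-04] F [-1.  -0.1  1.5] w 0.174 t 5.68
d [ 0.014  0.036 -0.215] r [-0.005  0.003 -0.021]
pose [ 561.9 -219.5   37.7] yaw 171.28 tilt [-3.1411e+00  4.0000e-04] F [-0.9  0.3  1.6] w 0.173 t 5.73
d [ 0.016  0.034 -0.213] r [-0.005  0.004 -0.02 ]
```

View pics/s9c.png

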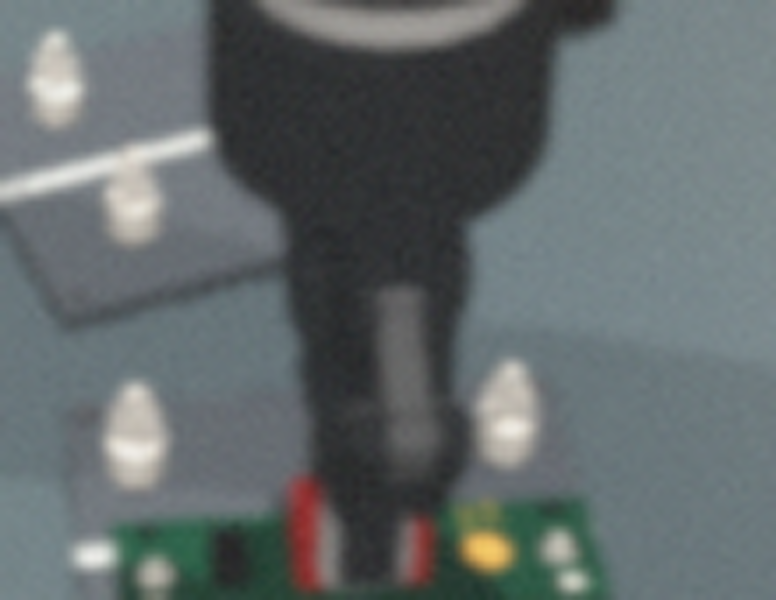

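>>> play_rows(
  rows=[
    {"dx": 0,"dy": 0,"dz": 0.1,"rx": 0,"ry": 0,"rz": 0,"jaw": 5},
    {"dx": 0,"dy": 0,"dz": 0.2,"rx": 0,"ry": 0,"rz": 0,"jaw": 5},
    {"dx": 0,"dy": 0,"dz": 0.2,"rx": 0,"ry": 0,"rz": 0,"jaw": 5},
  ],
)

```text
time_s: 5.98
eef_pos: [561.7, -219.6, 32.6]
orientation: [-3.141, 0.0, 2.989]
ft_force: [-1.6, 0.3, 1.9]
width: 0.176
```

>>> play_rows(
  rows=[
    {"dx": 0,"dy": 0,"dz": 0.1,"rx": 0,"ry": 0,"rz": 0,"jaw": 5},
    {"dx": 0,"dy": 0,"dz": 0.15,"rx": 0,"ry": 0,"rz": 0,"jaw": 5},
    {"dx": 0,"dy": 0,"dz": 0.15,"rx": 0,"ry": 0,"rz": 0,"jaw": 5},
  ],
)

```text
time_s: 6.23
eef_pos: [562.0, -219.5, 28.6]
orientation: [-3.141, 0.001, 2.989]
ft_force: [-1.7, -0.8, 3.0]
width: 0.189
```

Run:
```python
from h import *
im=grab("side","s10"); crop(im,240,350,190,275,"s10c")
move(561.6,-218.6,43,171.4)
```

```text
pose [ 562.  -219.5   28.6] yaw 171.28 tilt [-3.1412e+00  7.0000e-04] F [-1.7 -0.   3.4] w 0.187 t 6.28
d [ 0.022  0.034 -0.574] r [-0.004  0.006 -0.019]
```

View pics/s10c.png

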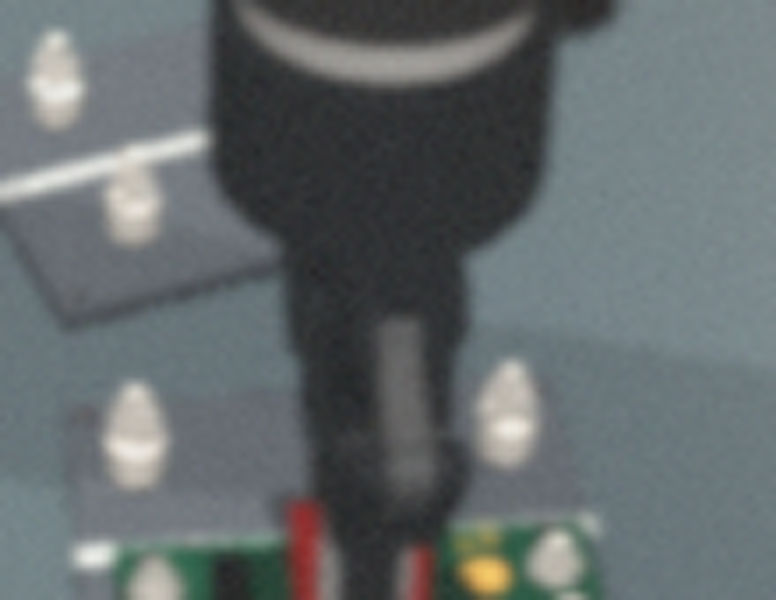

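>>> play_rows(
  rows=[
    {"dx": 0,"dy": 0,"dz": 0.1,"rx": 0,"ry": 0,"rz": 0,"jaw": 5},
    {"dx": 0,"dy": 0,"dz": 0.1,"rx": 0,"ry": 0,"rz": 0,"jaw": 5},
  ],
)

```text
time_s: 6.45
eef_pos: [562.3, -219.7, 28.7]
orientation: [-3.141, 0.002, 2.99]
ft_force: [-6.0, 1.5, 13.5]
width: 0.176
```

>>> play_rows(
  rows=[
    {"dx": 0,"dy": 0,"dz": 0.1,"rx": 0,"ry": 0,"rz": 0,"jaw": 5},
    {"dx": 0,"dy": 0,"dz": 0.1,"rx": 0,"ry": 0,"rz": 0,"jaw": 5},
  ],
)

```text
time_s: 6.62
eef_pos: [562.4, -219.7, 28.7]
orientation: [-3.14, 0.002, 2.99]
ft_force: [-8.1, 3.2, 21.9]
width: 0.176
```

>>> play_rows(
  rows=[
    {"dx": 0,"dy": 0,"dz": -0.2,"rx": 0,"ry": 0,"rz": 0,"jaw": 5},
    {"dx": 0,"dy": 0,"dz": -0.2,"rx": 0,"ry": 0,"rz": 0,"jaw": 45},
    {"dx": 0,"dy": 0,"dz": -0.2,"rx": 0,"ry": 0,"rz": 0,"jaw": 45},
    {"dx": 0,"dy": 0,"dz": -0.2,"rx": 0,"ry": 0,"rz": 0,"jaw": 45},
    {"dx": 0,"dy": 0,"dz": -0.3,"rx": 0,"ry": 0,"rz": 0,"jaw": 45},
    {"dx": 0,"dy": 0,"dz": -1.3,"rx": 0,"ry": 0,"rz": 0,"jaw": 45},
    {"dx": 0,"dy": 0,"dz": -2.6,"rx": 0,"ry": 0,"rz": 0,"jaw": 45},
    {"dx": 0,"dy": 0,"dz": -2.6,"rx": 0,"ry": 0,"rz": 0,"jaw": 45},
  ],
)

```text
time_s: 7.28
eef_pos: [565.4, -221.0, 95.1]
orientation: [-3.138, 0.01, 2.99]
ft_force: [1.5, -0.2, 1.1]
width: 0.453
```

Run:
```python
from h import *
im=grab("side","s11"); crop(im,230,350,190,280,"s11c")
im=grab("top","t11")
for k,l in boards(im).items():
    for b in l: print(k,b["c"].round(1),np.round(b["size"],1),round(b["ang"],1),b["uv"].round(1),[(p[0].round(1),round(p[1],1)) for p in b["pads"]])
move(433.8,161.9,90,192.9)
```

```text
yellow [573.4 151.9] [90.9 36. ] 156.2 [201.5 193.8] [(array([595.6, 143.2]), np.float64(6.9)), (array([583.8, 152.8]), np.float64(4.4)), (array([579.8, 157.4]), np.float64(3.7))]
red [ 539.1 -219.6] [74.2 36.1] 169.5 [325.9 205.1] []
red [433.9 161.6] [120.8  35.5] 13.0 [197.2 240.9] [(array([465.8, 169.3]), np.float64(7.1))]
blue [432.8 290.1] [91.1 35.9] 159.3 [153.5 241.3] [(array([455.8, 282.7]), np.float64(7.2))]
pose [ 563.5 -220.1   90.7] yaw 171.29 tilt [-3.1402  0.0045] F [-0.8  0.  -0. ] w 0.447 t 7.38
d [ 7.441 14.317 -0.025] r [-0.021  0.04  -3.602]
```

View pics/s11c.png

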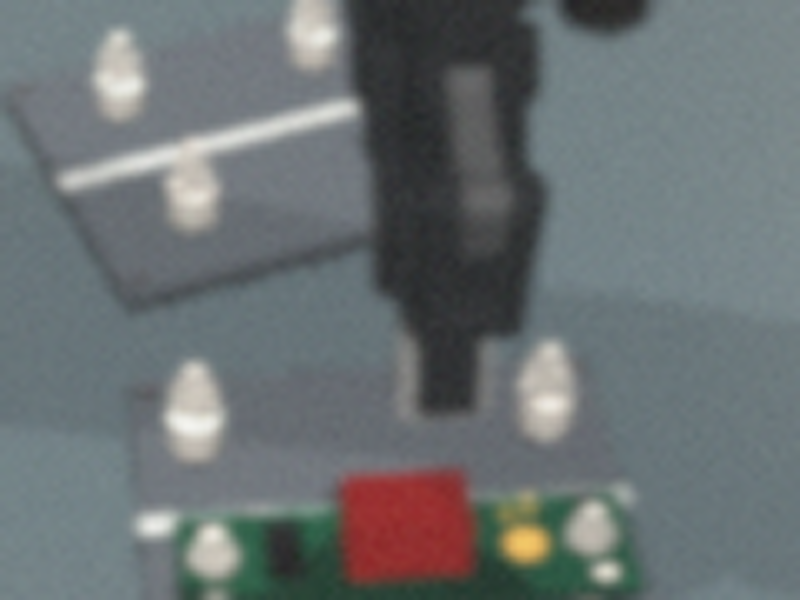

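>>> play_rows(
  rows=[
    {"dx": 7.44,"dy": 14.32,"dz": 0,"rx": 0,"ry": 0,"rz": -3.6,"jaw": 60},
    {"dx": 7.44,"dy": 14.32,"dz": 0,"rx": 0,"ry": 0,"rz": -3.6,"jaw": 60},
    {"dx": 7.44,"dy": 14.32,"dz": 0,"rx": 0,"ry": 0,"rz": -3.6,"jaw": 60},
    {"dx": 7.44,"dy": 14.32,"dz": 0,"rx": 0,"ry": 0,"rz": -3.6,"jaw": 60},
    {"dx": 7.44,"dy": 14.32,"dz": 0,"rx": 0,"ry": 0,"rz": -3.6,"jaw": 60},
    {"dx": 7.44,"dy": 14.32,"dz": 0,"rx": 0,"ry": 0,"rz": -3.6,"jaw": 60},
    {"dx": 7.44,"dy": 14.32,"dz": 0,"rx": 0,"ry": 0,"rz": -3.6,"jaw": 60},
    {"dx": 7.44,"dy": 14.32,"dz": 0,"rx": 0,"ry": 0,"rz": -3.6,"jaw": 60},
    {"dx": 7.44,"dy": 14.32,"dz": 0,"rx": 0,"ry": 0,"rz": -3.6,"jaw": 60},
    {"dx": 7.44,"dy": 14.32,"dz": 0,"rx": 0,"ry": 0,"rz": -3.6,"jaw": 60},
  ],
)

```text
time_s: 8.22
eef_pos: [429.3, 165.4, 86.8]
orientation: [3.14, -0.003, -2.915]
ft_force: [0.9, -0.2, 0.4]
width: 0.6
```

>>> play_rows(
  rows=[
    {"dx": 0,"dy": 0,"dz": 0,"rx": 0,"ry": 0,"rz": 0,"jaw": 60},
    {"dx": 0,"dy": 0,"dz": 0,"rx": 0,"ry": 0,"rz": 0,"jaw": 60},
  ],
)

```text
time_s: 8.38
eef_pos: [430.6, 163.8, 87.0]
orientation: [-3.141, -0.003, -2.913]
ft_force: [-1.0, -1.1, 0.8]
width: 0.597
```

Run:
```python
from h import *
im=grab("top","t12"); crop(im,100,350,130,270,"t12c")
move(433.9,161.7,60,192.95)
```

```text
pose [431.2 162.8  87.2] yaw 192.98 tilt [-3.141e+00 -2.200e-03] F [ 0.4 -0.2  0.5] w 0.601 t 8.43
d [-0.098 -0.068  1.088] r [-0.006 -0.021  0.005]
```

View pics/t12c.png

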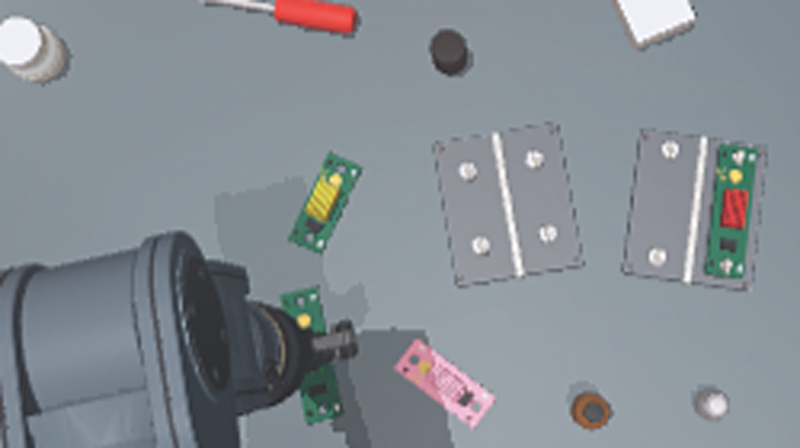

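>>> play_rows(
  rows=[
    {"dx": -0.1,"dy": -0.06,"dz": 1.3,"rx": 0,"ry": 0,"rz": 0,"jaw": 60},
    {"dx": -0.1,"dy": -0.06,"dz": 2.4,"rx": 0,"ry": 0,"rz": 0,"jaw": 60},
    {"dx": -0.1,"dy": -0.06,"dz": 2.9,"rx": 0,"ry": 0,"rz": 0,"jaw": 60},
    {"dx": -0.1,"dy": -0.06,"dz": 3.15,"rx": 0,"ry": 0,"rz": 0,"jaw": 60},
    {"dx": -0.1,"dy": -0.06,"dz": 3.15,"rx": 0,"ry": 0,"rz": 0,"jaw": 60},
    {"dx": -0.1,"dy": -0.06,"dz": 3.15,"rx": 0,"ry": 0,"rz": 0,"jaw": 60},
  ],
)

```text
time_s: 8.93
eef_pos: [435.3, 161.0, 9.8]
orientation: [-3.141, -0.0, -2.918]
ft_force: [-0.0, 0.2, 0.3]
width: 0.602
```

Run:
```python
from h import *
move(433.9,161.7,8,192.95)
```

```text
pose [435.3 161.    9.8] yaw 192.79 tilt [-3.1414e+00 -2.0000e-04] F [-0.   0.2  0.3] w 0.602 t 8.93
d [0.05  0.041 0.072] r [-0.001 -0.002 -0.027]
```

>>> play_rows(
  rows=[
    {"dx": 0.04,"dy": 0.03,"dz": 0.05,"rx": 0,"ry": 0,"rz": 0,"jaw": 5},
    {"dx": 0.04,"dy": 0.03,"dz": 0.05,"rx": 0,"ry": 0,"rz": 0,"jaw": 5},
    {"dx": 0.04,"dy": 0.03,"dz": 0.05,"rx": 0,"ry": 0,"rz": 0,"jaw": 5},
    {"dx": 0.04,"dy": 0.03,"dz": 0.05,"rx": 0,"ry": 0,"rz": 0,"jaw": 5},
    {"dx": 0.04,"dy": 0.03,"dz": 0.05,"rx": 0,"ry": 0,"rz": 0,"jaw": 5},
    {"dx": 0.04,"dy": 0.03,"dz": 0.05,"rx": 0,"ry": 0,"rz": 0,"jaw": 5},
  ],
  squeeze=80,
)

```text
time_s: 9.43
eef_pos: [435.1, 162.6, 10.1]
orientation: [-3.141, 0.003, -2.917]
ft_force: [-0.7, -1.7, 5.9]
width: 0.182
```

Run:
```python
from h import *
move(433.9,161.7,8,192.95)
```

```text
pose [435.1 162.6  10.1] yaw 192.89 tilt [-3.1412e+00  2.8000e-03] F [-0.7 -1.7  5.9] w 0.182 t 9.43
d [ 0.053 -0.024  0.083] r [-0.004  0.027 -0.009]
```

>>> play_rows(
  rows=[
    {"dx": 0,"dy": 0,"dz": -1,"rx": 0,"ry": 0,"rz": 0,"jaw": 5},
    {"dx": 0,"dy": 0,"dz": -2,"rx": 0,"ry": 0,"rz": 0,"jaw": 5},
    {"dx": 0,"dy": 0,"dz": -3.2,"rx": 0,"ry": 0,"rz": 0,"jaw": 5},
    {"dx": 0,"dy": 0,"dz": -3.2,"rx": 0,"ry": 0,"rz": 0,"jaw": 5},
    {"dx": 0,"dy": 0,"dz": -3.2,"rx": 0,"ry": 0,"rz": 0,"jaw": 5},
  ],
)

```text
time_s: 9.85
eef_pos: [435.7, 162.9, 90.7]
orientation: [-3.142, 0.005, -2.916]
ft_force: [0.6, 1.0, -0.5]
width: 0.19
```

Run:
```python
from h import *
im=grab("side","s13"); crop(im,150,290,110,215,"s13c")
move(571.4,-158.8,90,171.4)
```

```text
pose [434.2 162.6  88.9] yaw 192.9 tilt [3.1416e+00 1.4000e-03] F [-0.7 -0.  -0.3] w 0.185 t 9.9
d [ -2.48  -13.755  -0.041] r [3.000e-03 1.300e-02 3.583e+00]
```

View pics/s13c.png

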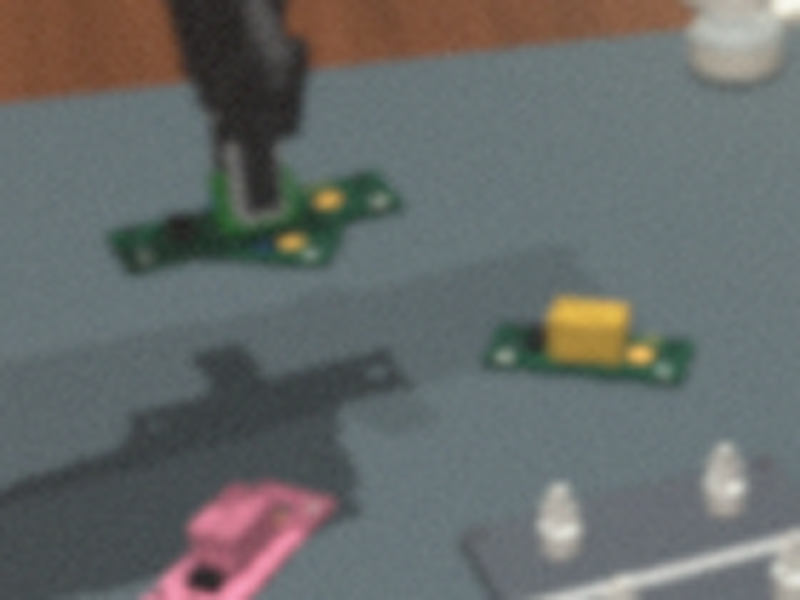

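>>> play_rows(
  rows=[
    {"dx": -2.48,"dy": -13.76,"dz": 0,"rx": 0,"ry": 0,"rz": 3.58,"jaw": 5},
    {"dx": -2.48,"dy": -13.76,"dz": 0,"rx": 0,"ry": 0,"rz": 3.58,"jaw": 5},
    {"dx": -2.48,"dy": -13.76,"dz": 0,"rx": 0,"ry": 0,"rz": 3.58,"jaw": 5},
    {"dx": -2.48,"dy": -13.76,"dz": 0,"rx": 0,"ry": 0,"rz": 3.58,"jaw": 5},
    {"dx": -2.48,"dy": -13.76,"dz": 0,"rx": 0,"ry": 0,"rz": 3.58,"jaw": 5},
    {"dx": -2.48,"dy": -13.76,"dz": 0,"rx": 0,"ry": 0,"rz": 3.58,"jaw": 5},
    {"dx": -2.48,"dy": -13.76,"dz": 0,"rx": 0,"ry": 0,"rz": 3.58,"jaw": 5},
    {"dx": -2.48,"dy": -13.76,"dz": 0,"rx": 0,"ry": 0,"rz": 3.58,"jaw": 5},
    {"dx": -2.48,"dy": -13.76,"dz": 0,"rx": 0,"ry": 0,"rz": 3.58,"jaw": 5},
    {"dx": -2.48,"dy": -13.76,"dz": 0,"rx": 0,"ry": 0,"rz": 3.58,"jaw": 5},
  ],
  squeeze=110,
)

```text
time_s: 10.73
eef_pos: [570.8, -163.0, 85.7]
orientation: [-3.141, -0.002, 2.987]
ft_force: [-0.5, 0.1, -1.5]
width: 0.176
```

>>> play_rows(
  rows=[
    {"dx": 0,"dy": 0,"dz": 0,"rx": 0,"ry": 0,"rz": 0,"jaw": 5},
    {"dx": 0,"dy": 0,"dz": 0,"rx": 0,"ry": 0,"rz": 0,"jaw": 5},
  ],
)

```text
time_s: 10.9
eef_pos: [569.5, -157.9, 86.6]
orientation: [3.14, -0.004, 2.992]
ft_force: [0.2, 0.1, -0.9]
width: 0.174
```

Run:
```python
from h import *
im=grab("side","s14"); crop(im,230,350,180,270,"s14c")
move(571.1,-158.8,51,171.4)
```

```text
pose [ 569.7 -157.6   87.1] yaw 171.47 tilt [ 3.1403e+00 -3.1000e-03] F [-0.3  0.3 -1. ] w 0.171 t 10.95
d [-0.069 -0.042  1.442] r [ 0.012 -0.03   0.012]
```

View pics/s14c.png

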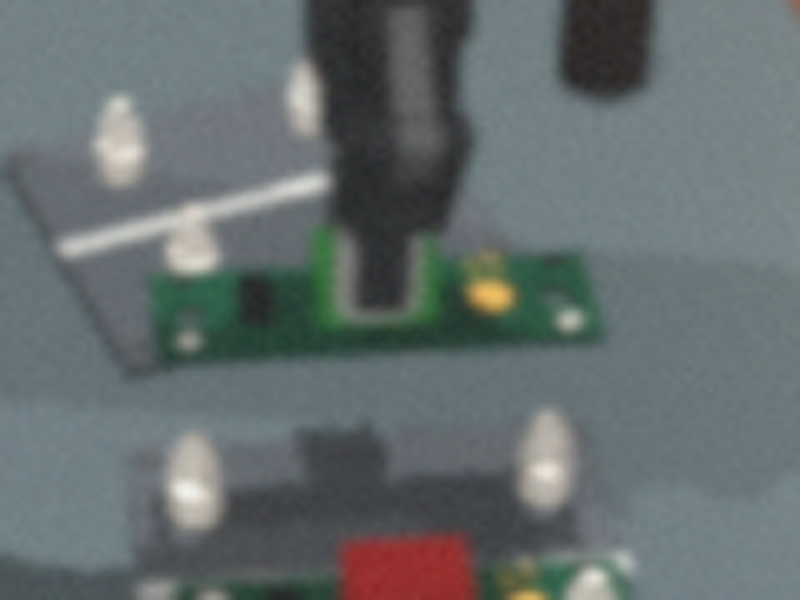

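>>> play_rows(
  rows=[
    {"dx": -0.06,"dy": -0.04,"dz": 0.8,"rx": 0,"ry": 0,"rz": 0,"jaw": 5},
    {"dx": -0.06,"dy": -0.04,"dz": 1.4,"rx": 0,"ry": 0,"rz": 0,"jaw": 5},
    {"dx": -0.06,"dy": -0.04,"dz": 1.6,"rx": 0,"ry": 0,"rz": 0,"jaw": 5},
    {"dx": -0.06,"dy": -0.04,"dz": 1.76,"rx": 0,"ry": 0,"rz": 0,"jaw": 5},
    {"dx": -0.06,"dy": -0.04,"dz": 1.76,"rx": 0,"ry": 0,"rz": 0,"jaw": 5},
  ],
)

```text
time_s: 11.37
eef_pos: [570.9, -158.9, 43.6]
orientation: [3.141, -0.003, 2.993]
ft_force: [-3.2, 1.8, -0.1]
width: 0.174
```

Run:
```python
from h import *
im=grab("side","s15"); crop(im,240,350,190,275,"s15c")
move(571.1,-158.8,38,171.4)
```

```text
pose [ 570.6 -159.1   44.1] yaw 171.46 tilt [ 3.1411 -0.0038] F [-3.3  0.8 -0.9] w 0.173 t 11.42
d [-0.021  0.014  0.244] r [ 0.005 -0.036  0.01 ]
```

View pics/s15c.png

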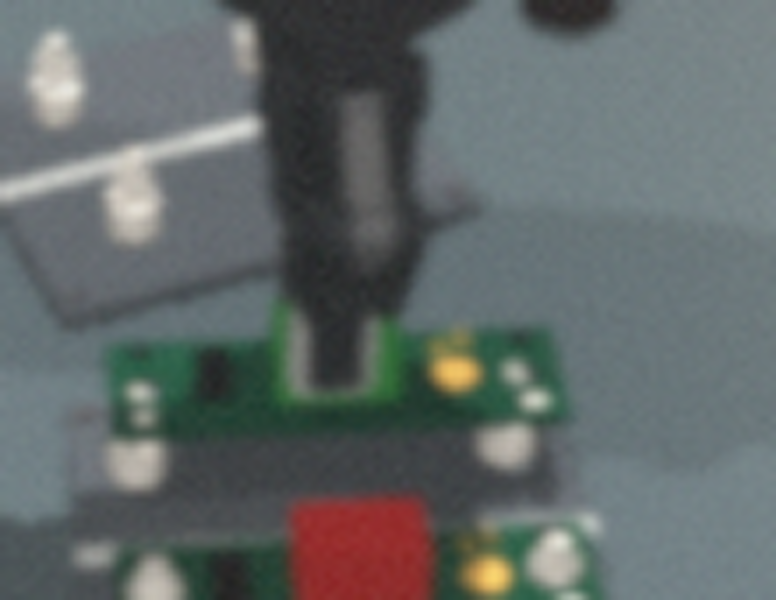

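>>> play_rows(
  rows=[
    {"dx": 0.05,"dy": 0,"dz": 0.1,"rx": 0,"ry": 0,"rz": 0,"jaw": 5},
    {"dx": 0.05,"dy": 0,"dz": 0.2,"rx": 0,"ry": 0,"rz": 0,"jaw": 5},
    {"dx": 0.05,"dy": 0,"dz": 0.3,"rx": 0,"ry": 0,"rz": 0,"jaw": 5},
  ],
)

```text
time_s: 11.67
eef_pos: [570.7, -159.9, 40.0]
orientation: [-3.141, 0.0, 2.992]
ft_force: [-8.9, 2.9, 13.4]
width: 0.178
```

>>> play_rows(
  rows=[
    {"dx": 0,"dy": 0,"dz": 0.1,"rx": 0,"ry": 0,"rz": 0,"jaw": 5},
    {"dx": 0,"dy": 0,"dz": 0.15,"rx": 0,"ry": 0,"rz": 0,"jaw": 5},
    {"dx": 0,"dy": 0,"dz": 0.15,"rx": 0,"ry": 0,"rz": 0,"jaw": 5},
  ],
)

```text
time_s: 11.92
eef_pos: [569.6, -159.5, 36.3]
orientation: [3.141, -0.002, 2.992]
ft_force: [-9.2, 3.4, 7.8]
width: 0.17
```

>>> play_rows(
  rows=[
    {"dx": 0,"dy": 0,"dz": 0.1,"rx": 0,"ry": 0,"rz": 0,"jaw": 5},
    {"dx": 0,"dy": 0,"dz": 0.2,"rx": 0,"ry": 0,"rz": 0,"jaw": 5},
    {"dx": 0,"dy": 0,"dz": 0.2,"rx": 0,"ry": 0,"rz": 0,"jaw": 5},
  ],
)

```text
time_s: 12.17
eef_pos: [569.4, -159.1, 30.9]
orientation: [3.141, -0.003, 2.993]
ft_force: [-9.2, 3.5, 10.5]
width: 0.175
```

>>> play_rows(
  rows=[
    {"dx": 0.05,"dy": 0,"dz": 0,"rx": 0,"ry": 0,"rz": 0,"jaw": 5},
    {"dx": 0.05,"dy": 0,"dz": 0.08,"rx": 0,"ry": 0,"rz": 0,"jaw": 5},
    {"dx": 0.05,"dy": 0,"dz": 0.1,"rx": 0,"ry": 0,"rz": 0,"jaw": 5},
  ],
)

```text
time_s: 12.42
eef_pos: [569.5, -159.0, 30.9]
orientation: [3.141, 0.0, 2.994]
ft_force: [-10.8, 4.4, 19.6]
width: 0.175
```

Run:
```python
from h import *
im=grab("side","s16"); crop(im,240,350,190,275,"s16c")
move(571.1,-158.8,38,171.4)
```

```text
pose [ 569.5 -159.1   30.9] yaw 171.52 tilt [3.1408e+00 4.0000e-04] F [-10.3   5.2  18. ] w 0.173 t 12.47
d [-0.063  0.021 -0.285] r [0.008 0.003 0.019]
```

View pics/s16c.png

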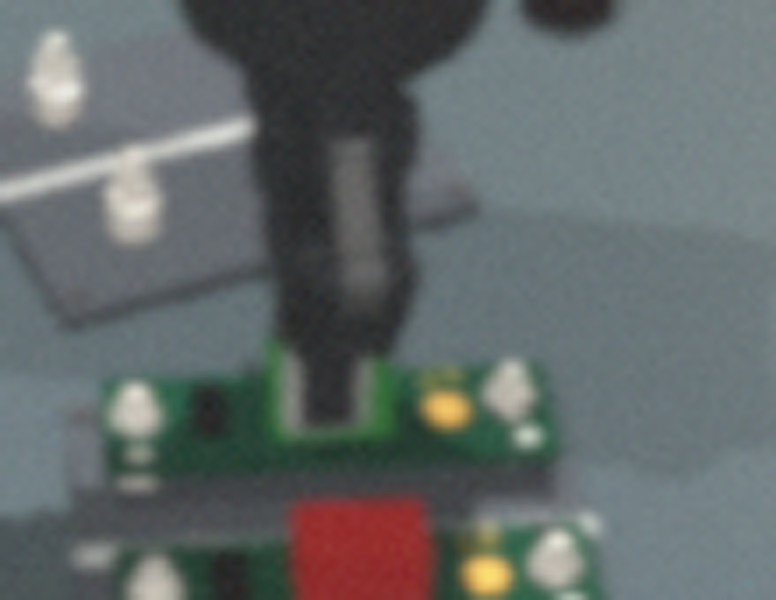

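>>> play_rows(
  rows=[
    {"dx": 0.03,"dy": 0,"dz": 0.12,"rx": 0,"ry": 0,"rz": 0,"jaw": 5},
    {"dx": 0.03,"dy": 0,"dz": 0.12,"rx": 0,"ry": 0,"rz": 0,"jaw": 5},
  ],
)

```text
time_s: 12.63
eef_pos: [570.5, -159.5, 30.8]
orientation: [3.141, 0.005, 2.992]
ft_force: [-13.2, 6.7, 25.3]
width: 0.184
```

>>> play_rows(
  rows=[
    {"dx": 0,"dy": 0,"dz": -0.3,"rx": 0,"ry": 0,"rz": 0,"jaw": 5},
    {"dx": 0,"dy": 0,"dz": -0.3,"rx": 0,"ry": 0,"rz": 0,"jaw": 45},
    {"dx": 0,"dy": 0,"dz": -0.3,"rx": 0,"ry": 0,"rz": 0,"jaw": 45},
    {"dx": 0,"dy": 0,"dz": -0.3,"rx": 0,"ry": 0,"rz": 0,"jaw": 45},
    {"dx": 0,"dy": 0,"dz": -0.4,"rx": 0,"ry": 0,"rz": 0,"jaw": 45},
    {"dx": 0,"dy": 0,"dz": -1.4,"rx": 0,"ry": 0,"rz": 0,"jaw": 45},
    {"dx": 0,"dy": 0,"dz": -2.7,"rx": 0,"ry": 0,"rz": 0,"jaw": 45},
    {"dx": 0,"dy": 0,"dz": -2.7,"rx": 0,"ry": 0,"rz": 0,"jaw": 45},
  ],
)

```text
time_s: 13.3
eef_pos: [573.4, -161.8, 97.6]
orientation: [-3.139, 0.012, 2.992]
ft_force: [1.3, -1.1, 1.9]
width: 0.45
```

Run:
```python
from h import *
im=grab("side","s17"); crop(im,230,350,190,280,"s17c")
im=grab("top","t17")
for k,l in boards(im).items():
    for b in l: print(k,b["c"].round(1),np.round(b["size"],1),round(b["ang"],1),b["uv"].round(1),[(p[0].round(1),round(p[1],1)) for p in b["pads"]])
move(573.4,151.9,90,156.2)
```

```text
yellow [573.4 151.9] [90.9 36. ] 156.2 [201.5 193.8] [(array([595.6, 143.2]), np.float64(6.6)), (array([584.2, 153.2]), np.float64(3.7)), (array([580.1, 157.6]), np.float64(3.2))]
blue [432.8 290.1] [91.1 35.9] 159.3 [153.5 241.3] [(array([455.8, 282.7]), np.float64(7.2))]
pose [ 571.2 -160.9   93. ] yaw 171.4 tilt [-3.1401  0.0058] F [-0.5  0.3 -1.8] w 0.452 t 13.4
d [ 1.787 12.386  0.092] r [-0.007  0.057  2.532]
```

View pics/s17c.png

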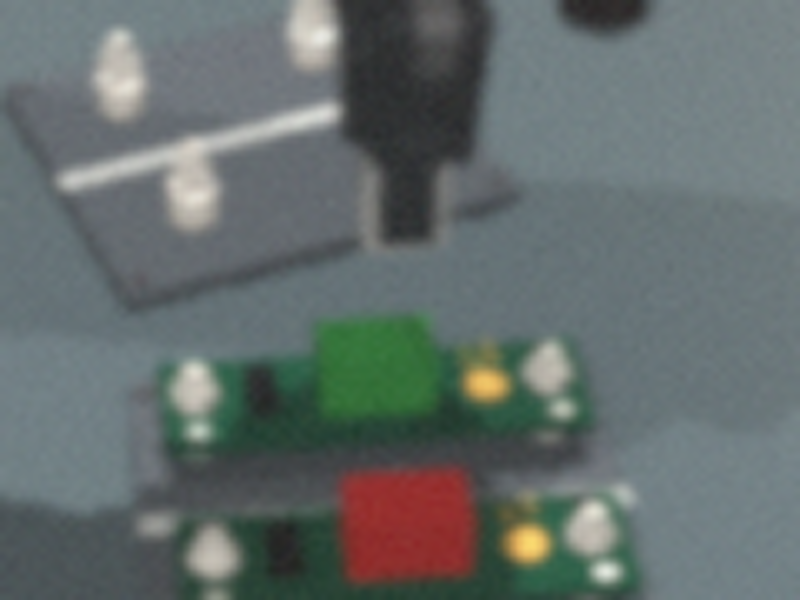

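>>> play_rows(
  rows=[
    {"dx": 1.8,"dy": 12.4,"dz": 0,"rx": 0,"ry": 0,"rz": 2.53,"jaw": 60},
    {"dx": 1.8,"dy": 12.4,"dz": 0,"rx": 0,"ry": 0,"rz": 2.53,"jaw": 60},
    {"dx": 1.8,"dy": 12.4,"dz": 0,"rx": 0,"ry": 0,"rz": 2.53,"jaw": 60},
    {"dx": 1.8,"dy": 12.4,"dz": 0,"rx": 0,"ry": 0,"rz": 2.53,"jaw": 60},
    {"dx": 1.8,"dy": 12.4,"dz": 0,"rx": 0,"ry": 0,"rz": 2.53,"jaw": 60},
    {"dx": 1.8,"dy": 12.4,"dz": 0,"rx": 0,"ry": 0,"rz": 2.53,"jaw": 60},
    {"dx": 1.8,"dy": 12.4,"dz": 0,"rx": 0,"ry": 0,"rz": 2.53,"jaw": 60},
    {"dx": 1.8,"dy": 12.4,"dz": 0,"rx": 0,"ry": 0,"rz": 2.53,"jaw": 60},
    {"dx": 1.8,"dy": 12.4,"dz": 0,"rx": 0,"ry": 0,"rz": 2.53,"jaw": 60},
    {"dx": 1.8,"dy": 12.4,"dz": 0,"rx": 0,"ry": 0,"rz": 2.53,"jaw": 60},
  ],
)

```text
time_s: 14.23
eef_pos: [569.8, 154.8, 88.7]
orientation: [-3.14, -0.002, 2.73]
ft_force: [0.6, -1.0, 0.7]
width: 0.602
```

>>> play_rows(
  rows=[
    {"dx": 0,"dy": 0,"dz": 0,"rx": 0,"ry": 0,"rz": 0,"jaw": 60},
    {"dx": 0,"dy": 0,"dz": 0,"rx": 0,"ry": 0,"rz": 0,"jaw": 60},
  ],
)

```text
time_s: 14.4
eef_pos: [570.6, 152.1, 89.5]
orientation: [-3.14, -0.001, 2.725]
ft_force: [-1.4, -0.0, 0.5]
width: 0.598
```

Run:
```python
from h import *
im=grab("top","t18"); crop(im,100,350,130,270,"t18c")
for k,l in boards(im).items():
    for b in l: print(k,b["c"].round(1),np.round(b["size"],1),round(b["ang"],1),b["uv"].round(1),[(p[0].round(1),round(p[1],1)) for p in b["pads"]])
move(573.4,151.9,8,156.2)
```

```text
green [ 573.  -162.8] [123.7  36.4] 171.8 [307.6 193. ] [(array([ 606. , -167.1]), np.float64(7.8))]
red [ 564.  -223.9] [123.5  36.9] 171.4 [328.1 196. ] [(array([ 597.4, -228.2]), np.float64(7.7))]
yellow [548.7 162.8] [38.2 36.2] 158.0 [197.3 202.4] []
pose [570.8 151.9  89.7] yaw 156.11 tilt [-3.1408e+00 -6.0000e-04] F [-0.3  0.2  0.8] w 0.6 t 14.45
d [-0.097  0.044  3.268] r [-0.008 -0.006 -0.014]
```

View pics/t18c.png

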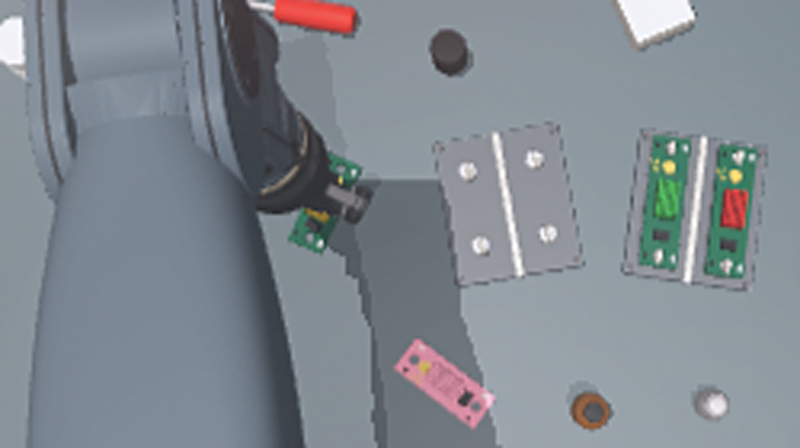

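>>> play_rows(
  rows=[
    {"dx": -0.09,"dy": 0.03,"dz": 1.3,"rx": 0,"ry": 0,"rz": 0,"jaw": 60},
    {"dx": -0.09,"dy": 0.03,"dz": 2.4,"rx": 0,"ry": 0,"rz": 0,"jaw": 60},
    {"dx": -0.09,"dy": 0.03,"dz": 3.0,"rx": 0,"ry": 0,"rz": 0,"jaw": 60},
    {"dx": -0.09,"dy": 0.03,"dz": 3.25,"rx": 0,"ry": 0,"rz": 0,"jaw": 60},
    {"dx": -0.09,"dy": 0.03,"dz": 3.25,"rx": 0,"ry": 0,"rz": 0,"jaw": 60},
    {"dx": -0.09,"dy": 0.03,"dz": 3.25,"rx": 0,"ry": 0,"rz": 0,"jaw": 60},
  ],
)

```text
time_s: 14.95
eef_pos: [573.7, 152.4, 9.5]
orientation: [3.141, 0.0, 2.725]
ft_force: [0.2, -0.8, 0.9]
width: 0.599
```

Run:
```python
from h import *
im=grab("side","s19"); crop(im,200,300,110,185,"s19c")
for uv,A in gold(im,(257,275,160,180)): print(uv.round(1),A,ray("side",uv,4)[0].round(1))
move(573.4,151.9,8,156.2)
im=cv2.imread("pics/t18.png")[:,:,::-1].copy()
for k,l in boards(im,ztop=24).items():
    for b in l: print(k,b["c"].round(1),np.round(b["size"],1),round(b["ang"],1),b["uv"].round(1),[(p[0].round(1),round(p[1],1)) for p in b["pads"]])
```

```text
[257.4 167.5] 15.3125 [590.1 164.5   4. ]
pose [574.5 152.7  10.5] yaw 156.17 tilt [3.1403e+00 2.1000e-03] F [ 1.1 -0.5  0.1] w 0.596 t 15.0
d [ 0.027 -0.047  0.1  ] r [ 0.012  0.02  -0.005]
green [ 569.9 -159.9] [121.3  35.7] 171.8 [307.6 193. ] [(array([ 602.3, -164.1]), np.float64(7.8))]
red [ 561.1 -219.9] [121.1  36.2] 171.4 [328.1 196. ] [(array([ 593.8, -224. ]), np.float64(7.7))]
yellow [546.1 159.3] [37.4 35.5] 158.0 [197.3 202.4] []
```

View pics/s19c.png

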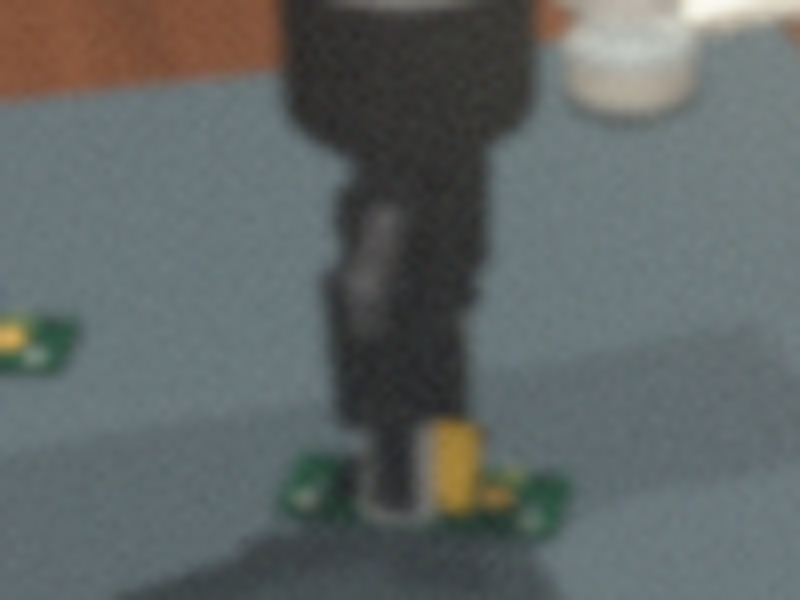

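>>> play_rows(
  rows=[
    {"dx": 0,"dy": -0.03,"dz": 0.04,"rx": 0,"ry": 0,"rz": 0,"jaw": 5},
    {"dx": 0,"dy": -0.03,"dz": 0.04,"rx": 0,"ry": 0,"rz": 0,"jaw": 5},
    {"dx": 0,"dy": -0.03,"dz": 0.04,"rx": 0,"ry": 0,"rz": 0,"jaw": 5},
    {"dx": 0,"dy": -0.03,"dz": 0.04,"rx": 0,"ry": 0,"rz": 0,"jaw": 5},
    {"dx": 0,"dy": -0.03,"dz": 0.04,"rx": 0,"ry": 0,"rz": 0,"jaw": 5},
    {"dx": 0,"dy": -0.03,"dz": 0.04,"rx": 0,"ry": 0,"rz": 0,"jaw": 5},
  ],
  squeeze=110,
)

```text
time_s: 15.5
eef_pos: [574.3, 152.6, 9.9]
orientation: [3.14, 0.003, 2.727]
ft_force: [-1.0, 0.3, 5.6]
width: 0.177
```

Run:
```python
from h import *
im=grab("side","s20"); crop(im,200,300,110,185,"s20c")
move(573.4,151.9,8,156.2)
```

```text
pose [574.3 152.7   9.9] yaw 156.23 tilt [3.1401e+00 2.8000e-03] F [-1.3 -1.4  5.5] w 0.177 t 15.55
d [ 0.02  -0.043  0.076] r [0.014 0.026 0.006]
```

>>> play_rows(
  rows=[
    {"dx": 0,"dy": 0,"dz": -1,"rx": 0,"ry": 0,"rz": 0,"jaw": 5},
    {"dx": 0,"dy": 0,"dz": -2,"rx": 0,"ry": 0,"rz": 0,"jaw": 5},
    {"dx": 0,"dy": 0,"dz": -3.2,"rx": 0,"ry": 0,"rz": 0,"jaw": 5},
    {"dx": 0,"dy": 0,"dz": -3.2,"rx": 0,"ry": 0,"rz": 0,"jaw": 5},
    {"dx": 0,"dy": 0,"dz": -3.2,"rx": 0,"ry": 0,"rz": 0,"jaw": 5},
  ],
)

```text
time_s: 15.97
eef_pos: [574.9, 152.9, 90.7]
orientation: [3.139, 0.005, 2.727]
ft_force: [0.2, 0.3, -1.8]
width: 0.178
```

Run:
```python
from h import *
im=grab("side","s21"); crop(im,200,300,90,165,"s21c")
move(576.8,-47,90,189.7)
```

```text
pose [573.4 152.6  88.5] yaw 156.24 tilt [3.1409e+00 1.1000e-03] F [-0.4 -0.  -0.6] w 0.174 t 16.02
d [-3.343 -7.254 -0.062] r [ 4.000e-03  1.300e-02 -5.577e+00]
```

View pics/s20c.png

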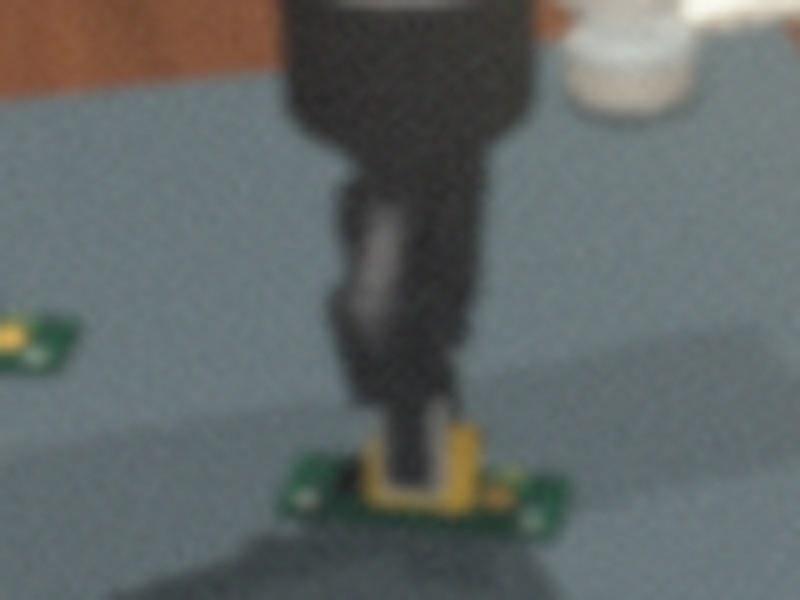

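View pics/s21c.png

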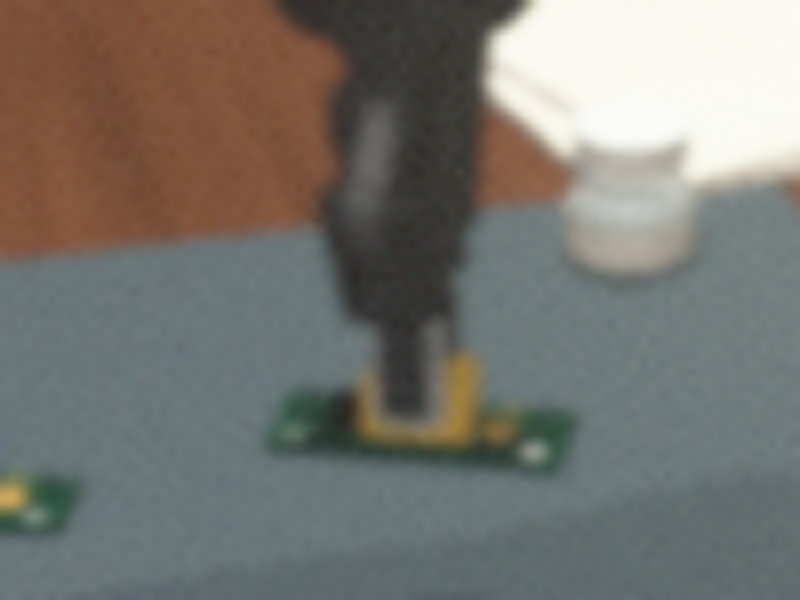

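>>> play_rows(
  rows=[
    {"dx": -3.34,"dy": -7.25,"dz": 0,"rx": 0,"ry": 0,"rz": -5.58,"jaw": 5},
    {"dx": -3.34,"dy": -7.25,"dz": 0,"rx": 0,"ry": 0,"rz": -5.58,"jaw": 5},
    {"dx": -3.34,"dy": -7.25,"dz": 0,"rx": 0,"ry": 0,"rz": -5.58,"jaw": 5},
    {"dx": -3.34,"dy": -7.25,"dz": 0,"rx": 0,"ry": 0,"rz": -5.58,"jaw": 5},
    {"dx": -3.34,"dy": -7.25,"dz": 0,"rx": 0,"ry": 0,"rz": -5.58,"jaw": 5},
    {"dx": -3.34,"dy": -7.25,"dz": 0,"rx": 0,"ry": 0,"rz": -5.58,"jaw": 5},
    {"dx": -3.34,"dy": -7.25,"dz": 0,"rx": 0,"ry": 0,"rz": -5.58,"jaw": 5},
    {"dx": -3.34,"dy": -7.25,"dz": 0,"rx": 0,"ry": 0,"rz": -5.58,"jaw": 5},
    {"dx": -3.34,"dy": -7.25,"dz": 0,"rx": 0,"ry": 0,"rz": -5.58,"jaw": 5},
  ],
)

```text
time_s: 16.77
eef_pos: [575.4, -45.6, 86.7]
orientation: [3.14, -0.002, -2.972]
ft_force: [-0.9, 0.3, -1.2]
width: 0.178
```

Run:
```python
from h import *
im=grab("side","s22"); crop(im,220,320,130,205,"s22c")
move(576.8,-47,43,189.7)
```

```text
pose [575.7 -45.4  87.1] yaw 189.79 tilt [ 3.1404e+00 -1.5000e-03] F [ 0.5  0.2 -1.5] w 0.174 t 16.82
d [-0.034 -0.074  1.763] r [ 0.011 -0.014  0.015]
```

View pics/s22c.png

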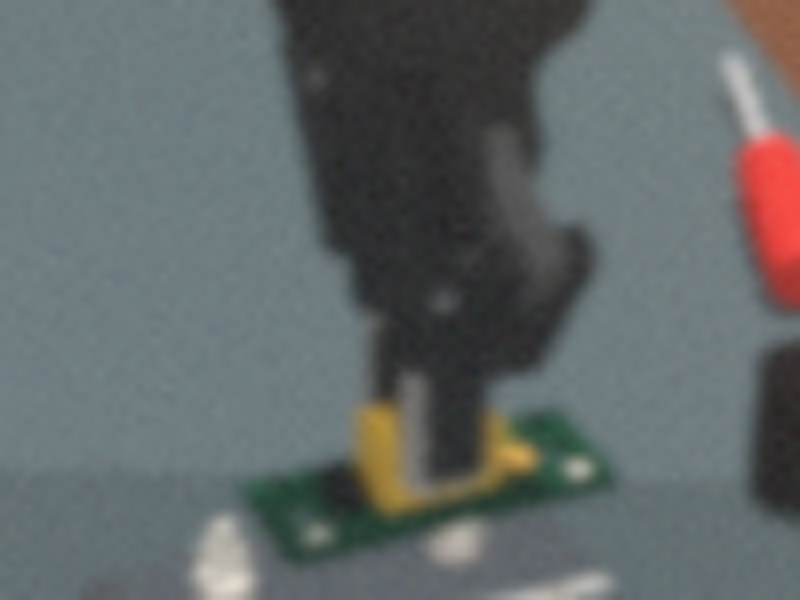

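>>> play_rows(
  rows=[
    {"dx": -0.03,"dy": -0.06,"dz": 0.8,"rx": 0,"ry": 0,"rz": 0,"jaw": 5},
    {"dx": -0.03,"dy": -0.06,"dz": 1.4,"rx": 0,"ry": 0,"rz": 0,"jaw": 5},
    {"dx": -0.03,"dy": -0.06,"dz": 1.6,"rx": 0,"ry": 0,"rz": 0,"jaw": 5},
    {"dx": -0.03,"dy": -0.06,"dz": 1.74,"rx": 0,"ry": 0,"rz": 0,"jaw": 5},
    {"dx": -0.03,"dy": -0.06,"dz": 1.74,"rx": 0,"ry": 0,"rz": 0,"jaw": 5},
  ],
)

```text
time_s: 17.23
eef_pos: [576.6, -47.2, 43.7]
orientation: [3.141, -0.002, -2.971]
ft_force: [-0.1, 0.5, -0.2]
width: 0.175
```

Run:
```python
from h import *
im=grab("side","s23"); crop(im,220,320,150,225,"s23c")
move(576.8,-47,38,189.7)
```

```text
pose [577.3 -47.6  44.6] yaw 189.77 tilt [ 3.1415e+00 -2.0000e-04] F [-0.1  0.9 -0.6] w 0.176 t 17.28
d [0.015 0.027 0.264] r [ 0.001 -0.002  0.012]
```

View pics/s23c.png

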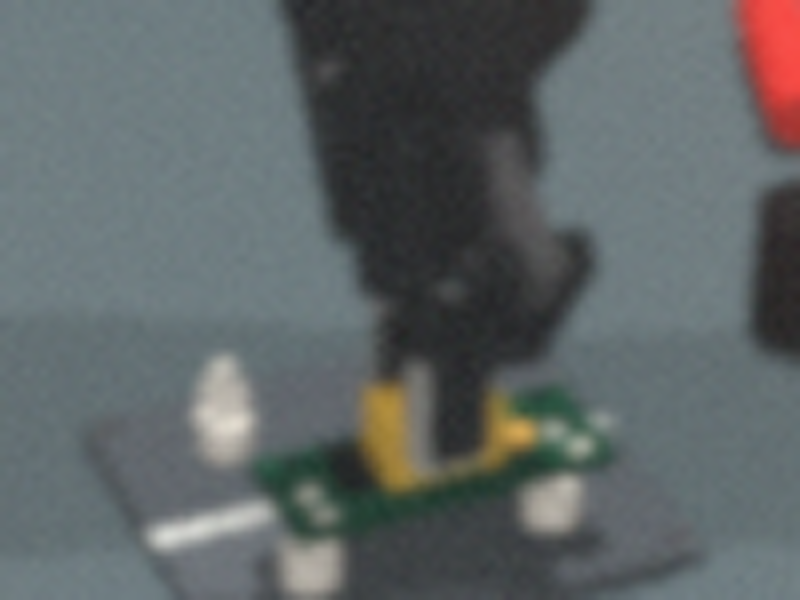

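>>> play_rows(
  rows=[
    {"dx": 0,"dy": 0,"dz": 0.1,"rx": 0,"ry": 0,"rz": 0,"jaw": 5},
    {"dx": 0,"dy": 0,"dz": 0.2,"rx": 0,"ry": 0,"rz": 0,"jaw": 5},
    {"dx": 0,"dy": 0,"dz": 0.3,"rx": 0,"ry": 0,"rz": 0,"jaw": 5},
  ],
)

```text
time_s: 17.53
eef_pos: [577.5, -48.7, 38.4]
orientation: [-3.14, 0.001, -2.972]
ft_force: [-3.0, -0.3, 5.5]
width: 0.176
```

>>> play_rows(
  rows=[
    {"dx": 0,"dy": 0,"dz": 0.1,"rx": 0,"ry": 0,"rz": 0,"jaw": 5},
    {"dx": 0,"dy": 0,"dz": 0.15,"rx": 0,"ry": 0,"rz": 0,"jaw": 5},
    {"dx": 0,"dy": 0,"dz": 0.15,"rx": 0,"ry": 0,"rz": 0,"jaw": 5},
  ],
)

```text
time_s: 17.78
eef_pos: [577.4, -48.7, 33.8]
orientation: [-3.141, 0.0, -2.973]
ft_force: [-2.4, -0.2, 4.5]
width: 0.177
```

>>> play_rows(
  rows=[
    {"dx": 0,"dy": 0,"dz": 0.1,"rx": 0,"ry": 0,"rz": 0,"jaw": 5},
    {"dx": 0,"dy": 0,"dz": 0.2,"rx": 0,"ry": 0,"rz": 0,"jaw": 5},
    {"dx": 0,"dy": 0,"dz": 0.2,"rx": 0,"ry": 0,"rz": 0,"jaw": 5},
  ],
)

```text
time_s: 18.03
eef_pos: [577.7, -48.4, 29.8]
orientation: [-3.141, 0.001, -2.972]
ft_force: [-4.6, 1.0, 8.8]
width: 0.177
```

>>> play_rows(
  rows=[
    {"dx": 0,"dy": 0,"dz": 0.1,"rx": 0,"ry": 0,"rz": 0,"jaw": 5},
    {"dx": 0,"dy": 0,"dz": 0.2,"rx": 0,"ry": 0,"rz": 0,"jaw": 5},
    {"dx": 0,"dy": 0,"dz": 0.2,"rx": 0,"ry": 0,"rz": 0,"jaw": 5},
  ],
)

```text
time_s: 18.28
eef_pos: [577.8, -48.4, 29.7]
orientation: [-3.141, 0.002, -2.972]
ft_force: [-12.7, 0.8, 26.4]
width: 0.175
```

Run:
```python
from h import *
im=grab("side","s24"); crop(im,220,320,150,225,"s24c")
move(576.8,-47,38,189.7)
```

```text
pose [577.8 -48.4  29.7] yaw 189.71 tilt [-3.1407e+00  2.3000e-03] F [-12.8   2.   27.6] w 0.175 t 18.33
d [ 0.029  0.063 -0.333] r [-0.009  0.022  0.002]
```

View pics/s24c.png

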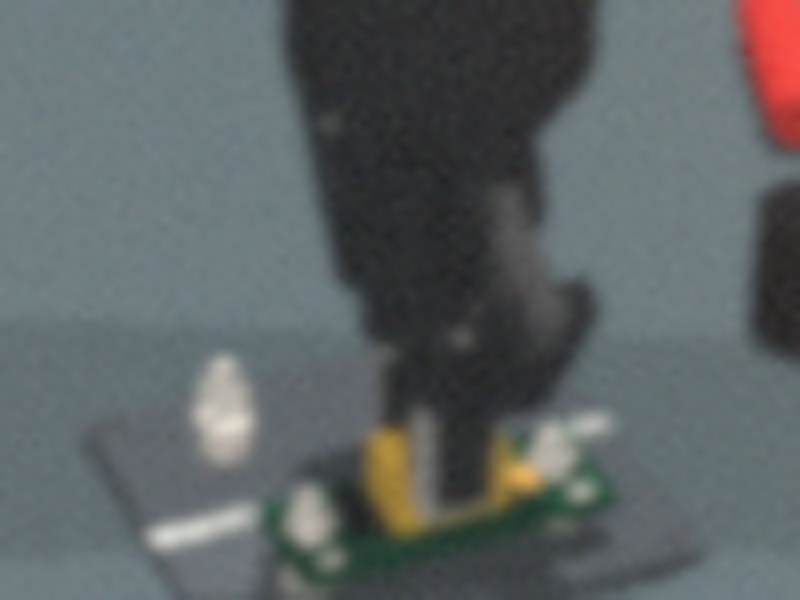

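Yellow is home: both posts stand out at (310,515) and (550,450) of the crop, and it stops firmly at z 29.7. Releasing.

>>> play_rows(
  rows=[
    {"dx": 0,"dy": 0,"dz": -0.3,"rx": 0,"ry": 0,"rz": 0,"jaw": 5},
    {"dx": 0,"dy": 0,"dz": -0.3,"rx": 0,"ry": 0,"rz": 0,"jaw": 45},
    {"dx": 0,"dy": 0,"dz": -0.3,"rx": 0,"ry": 0,"rz": 0,"jaw": 45},
    {"dx": 0,"dy": 0,"dz": -0.3,"rx": 0,"ry": 0,"rz": 0,"jaw": 45},
    {"dx": 0,"dy": 0,"dz": -0.4,"rx": 0,"ry": 0,"rz": 0,"jaw": 45},
    {"dx": 0,"dy": 0,"dz": -1.4,"rx": 0,"ry": 0,"rz": 0,"jaw": 45},
    {"dx": 0,"dy": 0,"dz": -2.7,"rx": 0,"ry": 0,"rz": 0,"jaw": 45},
    {"dx": 0,"dy": 0,"dz": -2.7,"rx": 0,"ry": 0,"rz": 0,"jaw": 45},
  ],
)

```text
time_s: 19.0
eef_pos: [581.7, -49.2, 97.7]
orientation: [-3.138, 0.011, -2.972]
ft_force: [1.4, -0.5, 2.0]
width: 0.452
```

Run:
```python
from h import *
im=grab("top","t25")
for k,l in boards(im).items():
    for b in l: print(k,b["c"].round(1),np.round(b["size"],1),round(b["ang"],1),b["uv"].round(1),[(p[0].round(1),round(p[1],1)) for p in b["pads"]])
move(432.8,290.1,90,159.3)
```

```text
green [ 573.3 -162.7] [124.5  36.7] 171.8 [307.6 192.9] [(array([ 606. , -167.2]), np.float64(7.3))]
red [ 564.  -223.9] [123.7  37. ] 171.4 [328.1 196. ] [(array([ 597.4, -228.2]), np.float64(7.5))]
blue [432.8 290.1] [91.1 36.1] 159.5 [153.5 241.3] [(array([455.8, 282.7]), np.float64(7.2))]
pose [581.  -49.1  95.6] yaw 189.71 tilt [-3.1383  0.0089] F [ 0.2  0.  -0.2] w 0.446 t 19.05
d [ 3.557 14.374  0.145] r [-0.008  0.092  5.068]
```

>>> play_rows(
  rows=[
    {"dx": 3.6,"dy": 14.37,"dz": 0,"rx": 0,"ry": 0,"rz": 5.07,"jaw": 60},
    {"dx": 3.6,"dy": 14.37,"dz": 0,"rx": 0,"ry": 0,"rz": 5.07,"jaw": 60},
    {"dx": 3.6,"dy": 14.37,"dz": 0,"rx": 0,"ry": 0,"rz": 5.07,"jaw": 60},
    {"dx": 3.6,"dy": 14.37,"dz": 0,"rx": 0,"ry": 0,"rz": 5.07,"jaw": 60},
    {"dx": 3.6,"dy": 14.37,"dz": 0,"rx": 0,"ry": 0,"rz": 5.07,"jaw": 60},
    {"dx": 3.6,"dy": 14.37,"dz": 0,"rx": 0,"ry": 0,"rz": 5.07,"jaw": 60},
    {"dx": 3.6,"dy": 14.37,"dz": 0,"rx": 0,"ry": 0,"rz": 5.07,"jaw": 60},
    {"dx": 3.6,"dy": 14.37,"dz": 0,"rx": 0,"ry": 0,"rz": 5.07,"jaw": 60},
    {"dx": 3.6,"dy": 14.37,"dz": 0,"rx": 0,"ry": 0,"rz": 5.07,"jaw": 60},
    {"dx": 3.6,"dy": 14.37,"dz": 0,"rx": 0,"ry": 0,"rz": 5.07,"jaw": 60},
  ],
)

```text
time_s: 19.88
eef_pos: [424.3, 296.0, 90.0]
orientation: [3.139, -0.003, 2.788]
ft_force: [0.2, -1.0, -0.1]
width: 0.603
```

>>> play_rows(
  rows=[
    {"dx": 0,"dy": 0,"dz": 0,"rx": 0,"ry": 0,"rz": 0,"jaw": 60},
    {"dx": 0,"dy": 0,"dz": 0,"rx": 0,"ry": 0,"rz": 0,"jaw": 60},
  ],
)

```text
time_s: 20.05
eef_pos: [427.7, 290.3, 90.0]
orientation: [-3.14, -0.0, 2.781]
ft_force: [0.2, -0.6, -0.3]
width: 0.6
```

Run:
```python
from h import *
im=grab("top","t26"); crop(im,100,350,130,270,"t26c")
for k,l in boards(im,ztop=24).items():
    for b in l: print(k,b["c"].round(1),np.round(b["size"],1),round(b["ang"],1),b["uv"].round(1),[(p[0].round(1),round(p[1],1)) for p in b["pads"]])
move(432.8,290.1,8,159.4)
```

```text
green [ 569.9 -160. ] [121.3  35.5] 171.8 [307.6 193. ] [(array([ 602.3, -164.1]), np.float64(7.8))]
yellow [576.9 -48.3] [91.4 35. ] 9.5 [269.  190.9] [(array([583.4, -47.2]), np.float64(48.6))]
red [ 561.1 -219.9] [121.3  36.2] 171.4 [328.1 196.1] [(array([ 593.8, -224.1]), np.float64(7.6))]
blue [450.2 277.5] [51.7 35.1] 158.9 [157.1 233.2] [(array([455. , 276.9]), np.float64(7.3))]
pose [428.2 289.7  90.2] yaw 159.25 tilt [-3.1405  0.    ] F [0.4 0.1 0.8] w 0.601 t 20.1
d [-0.165  0.084  3.289] r [-0.01   0.    -0.025]
```

View pics/t26c.png

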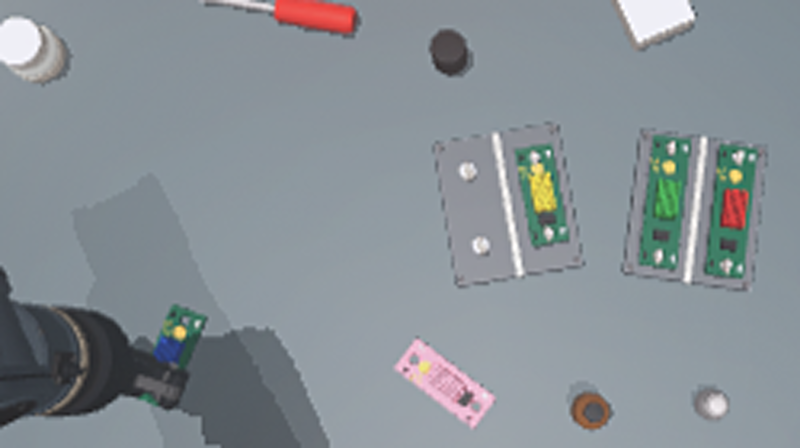

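>>> play_rows(
  rows=[
    {"dx": -0.16,"dy": 0.07,"dz": 1.3,"rx": 0,"ry": 0,"rz": 0,"jaw": 60},
    {"dx": -0.16,"dy": 0.07,"dz": 2.4,"rx": 0,"ry": 0,"rz": 0,"jaw": 60},
    {"dx": -0.16,"dy": 0.07,"dz": 3.0,"rx": 0,"ry": 0,"rz": 0,"jaw": 60},
    {"dx": -0.16,"dy": 0.07,"dz": 3.25,"rx": 0,"ry": 0,"rz": 0,"jaw": 60},
    {"dx": -0.16,"dy": 0.07,"dz": 3.25,"rx": 0,"ry": 0,"rz": 0,"jaw": 60},
    {"dx": -0.16,"dy": 0.07,"dz": 3.25,"rx": 0,"ry": 0,"rz": 0,"jaw": 60},
  ],
)

```text
time_s: 20.6
eef_pos: [433.2, 289.8, 9.9]
orientation: [3.141, 0.0, 2.778]
ft_force: [-0.2, 0.6, 0.5]
width: 0.598
```

Run:
```python
from h import *
move(432.8,290.1,8,159.4)
```

```text
pose [433.2 289.8   9.9] yaw 159.17 tilt [3.1415e+00 2.0000e-04] F [-0.2  0.6  0.5] w 0.598 t 20.6
d [0.018 0.005 0.075] r [ 0.001  0.002 -0.038]
```

>>> play_rows(
  rows=[
    {"dx": 0.02,"dy": 0,"dz": 0.04,"rx": 0,"ry": 0,"rz": -0.03,"jaw": 5},
    {"dx": 0.02,"dy": 0,"dz": 0.04,"rx": 0,"ry": 0,"rz": -0.03,"jaw": 5},
    {"dx": 0.02,"dy": 0,"dz": 0.04,"rx": 0,"ry": 0,"rz": -0.03,"jaw": 5},
    {"dx": 0.02,"dy": 0,"dz": 0.04,"rx": 0,"ry": 0,"rz": -0.03,"jaw": 5},
    {"dx": 0.02,"dy": 0,"dz": 0.04,"rx": 0,"ry": 0,"rz": -0.03,"jaw": 5},
    {"dx": 0.02,"dy": 0,"dz": 0.04,"rx": 0,"ry": 0,"rz": -0.03,"jaw": 5},
  ],
  squeeze=110,
)

```text
time_s: 21.1
eef_pos: [433.3, 291.6, 10.5]
orientation: [3.139, 0.003, 2.783]
ft_force: [-0.1, -0.4, 5.6]
width: 0.178
```

>>> play_rows(
  rows=[
    {"dx": 0,"dy": 0,"dz": -1,"rx": 0,"ry": 0,"rz": 0,"jaw": 5},
    {"dx": 0,"dy": 0,"dz": -2,"rx": 0,"ry": 0,"rz": 0,"jaw": 5},
    {"dx": 0,"dy": 0,"dz": -3.2,"rx": 0,"ry": 0,"rz": 0,"jaw": 5},
    {"dx": 0,"dy": 0,"dz": -3.2,"rx": 0,"ry": 0,"rz": 0,"jaw": 5},
    {"dx": 0,"dy": 0,"dz": -3.2,"rx": 0,"ry": 0,"rz": 0,"jaw": 5},
  ],
)

```text
time_s: 21.52
eef_pos: [433.7, 292.0, 91.1]
orientation: [3.137, 0.004, 2.784]
ft_force: [-0.5, 0.6, -0.2]
width: 0.174
```

Run:
```python
from h import *
im=grab("side","s27"); crop(im,150,250,80,155,"s27c")
move(566.8,13.4,90,189.6)
```

```text
pose [432.3 291.3  89.1] yaw 159.48 tilt [3.1403e+00 1.1000e-03] F [-0.2 -0.4 -1. ] w 0.177 t 21.57
d [-8.933 -8.525 -0.035] r [ 0.009  0.014 -5.02 ]
```

View pics/s27c.png

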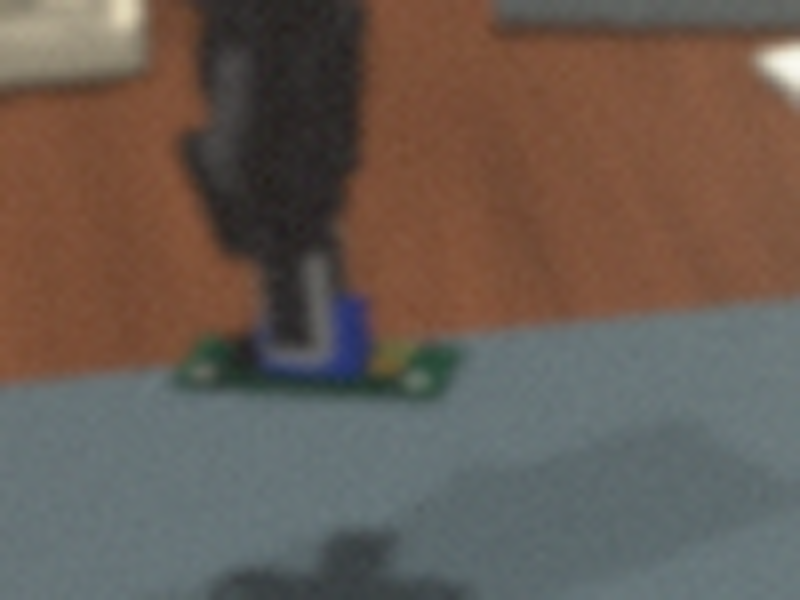

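>>> play_rows(
  rows=[
    {"dx": -8.93,"dy": -8.52,"dz": 0,"rx": 0,"ry": 0,"rz": -5.02,"jaw": 5},
    {"dx": -8.93,"dy": -8.52,"dz": 0,"rx": 0,"ry": 0,"rz": -5.02,"jaw": 5},
    {"dx": -8.93,"dy": -8.52,"dz": 0,"rx": 0,"ry": 0,"rz": -5.02,"jaw": 5},
    {"dx": -8.93,"dy": -8.52,"dz": 0,"rx": 0,"ry": 0,"rz": -5.02,"jaw": 5},
    {"dx": -8.93,"dy": -8.52,"dz": 0,"rx": 0,"ry": 0,"rz": -5.02,"jaw": 5},
    {"dx": -8.93,"dy": -8.52,"dz": 0,"rx": 0,"ry": 0,"rz": -5.02,"jaw": 5},
    {"dx": -8.93,"dy": -8.52,"dz": 0,"rx": 0,"ry": 0,"rz": -5.02,"jaw": 5},
    {"dx": -8.93,"dy": -8.52,"dz": 0,"rx": 0,"ry": 0,"rz": -5.02,"jaw": 5},
    {"dx": -8.93,"dy": -8.52,"dz": 0,"rx": 0,"ry": 0,"rz": -5.02,"jaw": 5},
    {"dx": -8.93,"dy": -8.52,"dz": 0,"rx": 0,"ry": 0,"rz": -5.02,"jaw": 5},
  ],
)

```text
time_s: 22.4
eef_pos: [565.3, 11.5, 86.2]
orientation: [3.14, -0.004, -2.978]
ft_force: [-1.1, 0.4, -0.6]
width: 0.173
```

>>> play_rows(
  rows=[
    {"dx": 0,"dy": 0,"dz": 0,"rx": 0,"ry": 0,"rz": 0,"jaw": 5},
    {"dx": 0,"dy": 0,"dz": 0,"rx": 0,"ry": 0,"rz": 0,"jaw": 5},
  ],
)

```text
time_s: 22.57
eef_pos: [564.9, 14.4, 87.2]
orientation: [3.14, -0.003, -2.973]
ft_force: [-0.6, -0.4, -0.6]
width: 0.173
```

Run:
```python
from h import *
im=grab("side","s28"); crop(im,200,310,125,205,"s28c")
move(566.8,13.4,43,189.6)
```

```text
pose [565.1  14.6  87.6] yaw 189.7 tilt [ 3.1407e+00 -1.9000e-03] F [ 0.6 -0.1 -0. ] w 0.176 t 22.62
d [-0.062 -0.059  1.784] r [ 0.008 -0.018  0.016]
```

View pics/s28c.png

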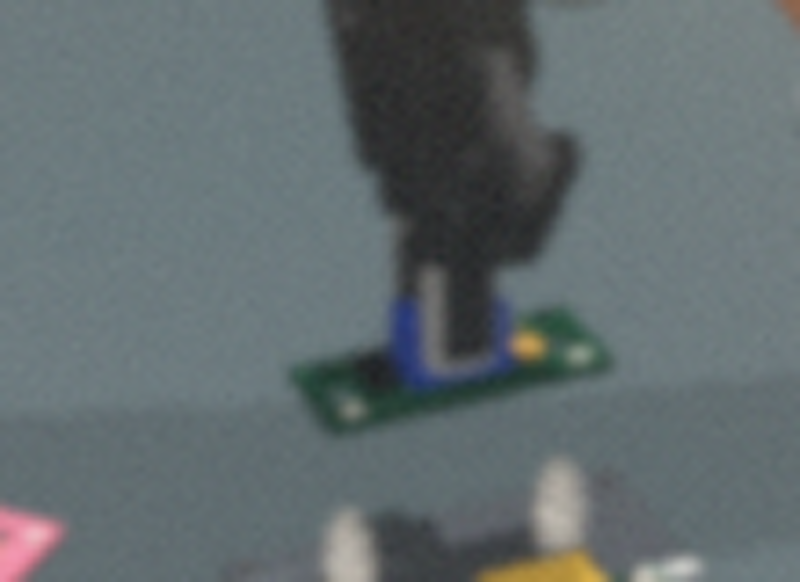

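>>> play_rows(
  rows=[
    {"dx": -0.05,"dy": -0.04,"dz": 0.8,"rx": 0,"ry": 0,"rz": 0,"jaw": 5},
    {"dx": -0.05,"dy": -0.04,"dz": 1.4,"rx": 0,"ry": 0,"rz": 0,"jaw": 5},
    {"dx": -0.05,"dy": -0.04,"dz": 1.6,"rx": 0,"ry": 0,"rz": 0,"jaw": 5},
    {"dx": -0.05,"dy": -0.04,"dz": 1.74,"rx": 0,"ry": 0,"rz": 0,"jaw": 5},
    {"dx": -0.05,"dy": -0.04,"dz": 1.74,"rx": 0,"ry": 0,"rz": 0,"jaw": 5},
  ],
)

```text
time_s: 23.03
eef_pos: [566.7, 13.3, 44.3]
orientation: [3.141, -0.002, -2.973]
ft_force: [0.3, -0.5, -0.6]
width: 0.173
```

Run:
```python
from h import *
im=grab("side","s29"); crop(im,210,310,145,220,"s29c")
move(566.8,13.4,43,189.6)
```

```text
pose [567.5  13.   45.2] yaw 189.65 tilt [ 3.1416e+00 -1.0000e-04] F [-0.3 -0.4 -0.3] w 0.173 t 23.08
d [0.024 0.019 0.088] r [ 0.    -0.001  0.008]
```

View pics/s29c.png

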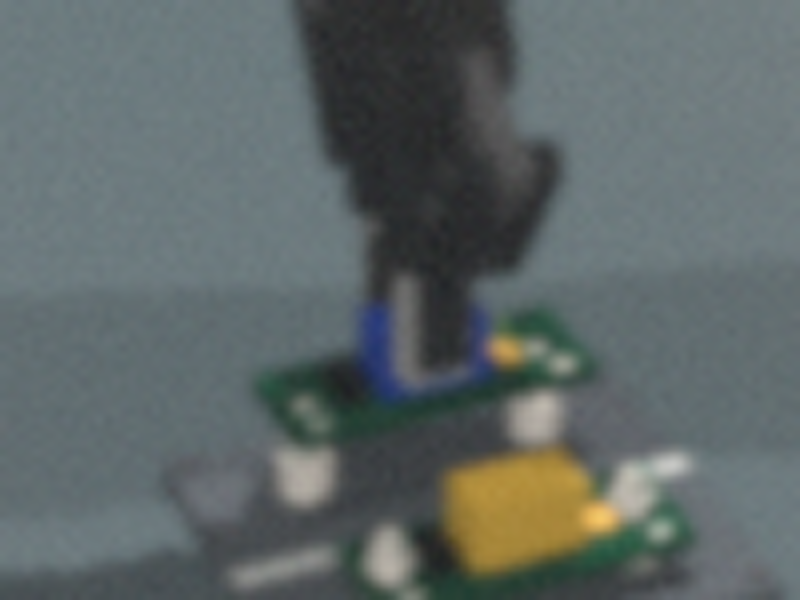

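Post tips show white in both holes, at (302,405) and (537,348) of the crop, with no side force. Pressing.

>>> play_rows(
  rows=[
    {"dx": 0,"dy": 0,"dz": 0.1,"rx": 0,"ry": 0,"rz": 0,"jaw": 5},
    {"dx": 0,"dy": 0,"dz": 0.2,"rx": 0,"ry": 0,"rz": 0,"jaw": 5},
    {"dx": 0,"dy": 0,"dz": 0.3,"rx": 0,"ry": 0,"rz": 0,"jaw": 5},
  ],
)

```text
time_s: 23.33
eef_pos: [567.7, 12.1, 39.2]
orientation: [-3.141, 0.0, -2.974]
ft_force: [-5.7, -0.2, 6.7]
width: 0.177
```

>>> play_rows(
  rows=[
    {"dx": 0,"dy": 0,"dz": 0.1,"rx": 0,"ry": 0,"rz": 0,"jaw": 5},
    {"dx": 0,"dy": 0,"dz": 0.15,"rx": 0,"ry": 0,"rz": 0,"jaw": 5},
    {"dx": 0,"dy": 0,"dz": 0.15,"rx": 0,"ry": 0,"rz": 0,"jaw": 5},
  ],
)

```text
time_s: 23.58
eef_pos: [567.0, 12.4, 34.5]
orientation: [3.141, -0.001, -2.974]
ft_force: [-4.2, 0.0, 4.4]
width: 0.18
```

>>> play_rows(
  rows=[
    {"dx": 0,"dy": 0,"dz": 0.1,"rx": 0,"ry": 0,"rz": 0,"jaw": 5},
    {"dx": 0,"dy": 0,"dz": 0.2,"rx": 0,"ry": 0,"rz": 0,"jaw": 5},
    {"dx": 0,"dy": 0,"dz": 0.2,"rx": 0,"ry": 0,"rz": 0,"jaw": 5},
  ],
)

```text
time_s: 23.83
eef_pos: [567.0, 12.5, 30.5]
orientation: [3.141, -0.001, -2.974]
ft_force: [-7.3, 0.2, 9.8]
width: 0.179
```

>>> play_rows(
  rows=[
    {"dx": 0,"dy": 0,"dz": 0.1,"rx": 0,"ry": 0,"rz": 0,"jaw": 5},
    {"dx": 0,"dy": 0,"dz": 0.2,"rx": 0,"ry": 0,"rz": 0,"jaw": 5},
    {"dx": 0,"dy": 0,"dz": 0.2,"rx": 0,"ry": 0,"rz": 0,"jaw": 5},
  ],
)

```text
time_s: 24.08
eef_pos: [567.1, 12.5, 30.3]
orientation: [-3.141, 0.0, -2.974]
ft_force: [-15.1, 0.9, 29.4]
width: 0.179
```

Run:
```python
from h import *
im=grab("side","s30"); crop(im,210,310,145,220,"s30c")
move(566.8,13.4,43,189.6)
```

```text
pose [567.1  12.5  30.3] yaw 189.6 tilt [-3.1413e+00  3.0000e-04] F [-16.    0.8  28.8] w 0.175 t 24.13
d [ 0.007  0.038 -0.507] r [-0.002  0.003 -0.   ]
```

View pics/s30c.png

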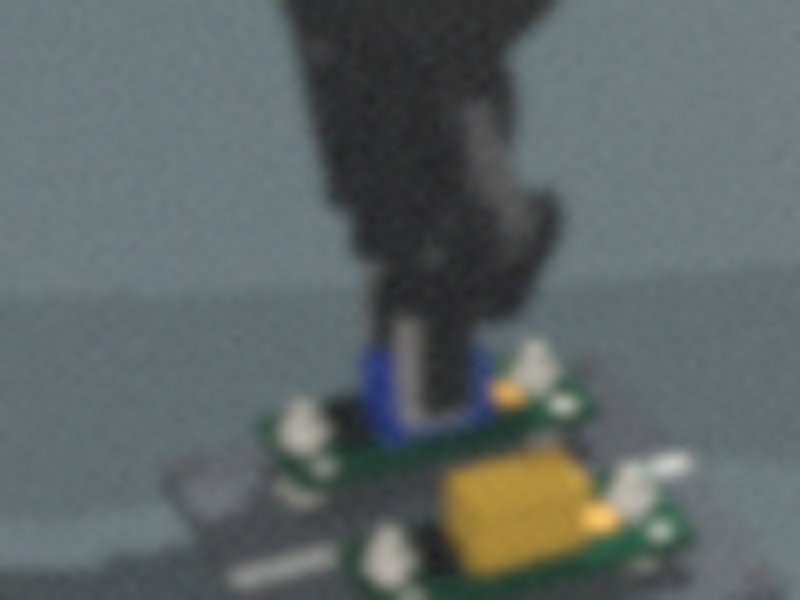

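>>> play_rows(
  rows=[
    {"dx": 0,"dy": 0,"dz": -0.3,"rx": 0,"ry": 0,"rz": 0,"jaw": 5},
    {"dx": 0,"dy": 0,"dz": -0.3,"rx": 0,"ry": 0,"rz": 0,"jaw": 45},
    {"dx": 0,"dy": 0,"dz": -0.3,"rx": 0,"ry": 0,"rz": 0,"jaw": 45},
    {"dx": 0,"dy": 0,"dz": -0.3,"rx": 0,"ry": 0,"rz": 0,"jaw": 45},
    {"dx": 0,"dy": 0,"dz": -0.4,"rx": 0,"ry": 0,"rz": 0,"jaw": 45},
    {"dx": 0,"dy": 0,"dz": -1.4,"rx": 0,"ry": 0,"rz": 0,"jaw": 45},
    {"dx": 0,"dy": 0,"dz": -3,"rx": 0,"ry": 0,"rz": 0,"jaw": 45},
    {"dx": 0,"dy": 0,"dz": -4.6,"rx": 0,"ry": 0,"rz": 0,"jaw": 45},
    {"dx": 0,"dy": 0,"dz": -6,"rx": 0,"ry": 0,"rz": 0,"jaw": 45},
    {"dx": 0,"dy": 0,"dz": -6,"rx": 0,"ry": 0,"rz": 0,"jaw": 45},
  ],
)

```text
time_s: 24.97
eef_pos: [573.0, 11.9, 183.9]
orientation: [-3.137, 0.017, -2.974]
ft_force: [1.4, -0.3, 1.4]
width: 0.449
```

Run:
```python
from h import *
im=grab("side","s31"); crop(im,220,350,160,280,"s31c")
move(484,-354,180,142)
```

```text
pose [571.7  12.  180.4] yaw 189.59 tilt [-3.1383  0.0123] F [-0.5  0.1 -0.8] w 0.448 t 25.02
d [ 5.8980e+00 -1.3849e+01 -1.2000e-02] r [0.019 0.123 7.931]
```

View pics/s31c.png

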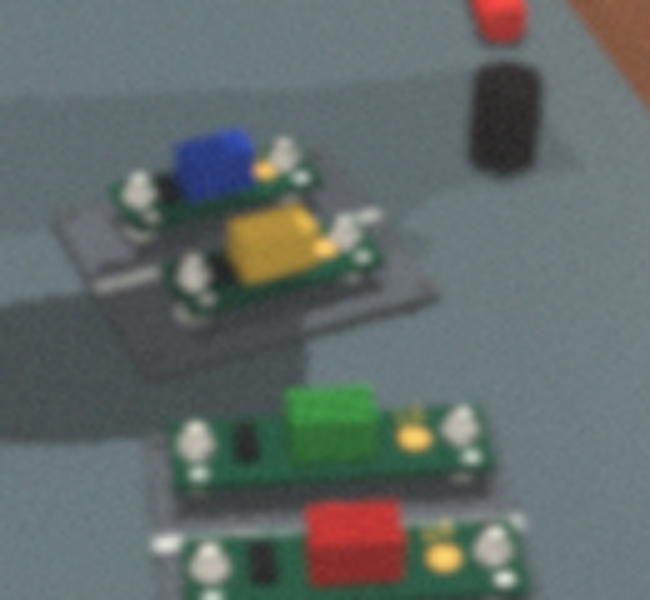

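>>> play_rows(
  rows=[
    {"dx": 5.9,"dy": -13.85,"dz": 0,"rx": 0,"ry": 0,"rz": 7.93,"jaw": 60},
    {"dx": 5.9,"dy": -13.85,"dz": 0,"rx": 0,"ry": 0,"rz": 7.93,"jaw": 60},
    {"dx": 5.9,"dy": -13.85,"dz": 0,"rx": 0,"ry": 0,"rz": 7.93,"jaw": 60},
    {"dx": 5.9,"dy": -13.85,"dz": 0,"rx": 0,"ry": 0,"rz": 7.93,"jaw": 60},
    {"dx": 5.9,"dy": -13.85,"dz": 0,"rx": 0,"ry": 0,"rz": 7.93,"jaw": 60},
    {"dx": 5.9,"dy": -13.85,"dz": 0,"rx": 0,"ry": 0,"rz": 7.93,"jaw": 60},
    {"dx": 5.9,"dy": -13.85,"dz": 0,"rx": 0,"ry": 0,"rz": 7.93,"jaw": 60},
    {"dx": 5.9,"dy": -13.85,"dz": 0,"rx": 0,"ry": 0,"rz": 7.93,"jaw": 60},
    {"dx": 5.9,"dy": -13.85,"dz": 0,"rx": 0,"ry": 0,"rz": 7.93,"jaw": 60},
    {"dx": 5.9,"dy": -13.85,"dz": 0,"rx": 0,"ry": 0,"rz": 7.93,"jaw": 60},
  ],
)

```text
time_s: 25.85
eef_pos: [477.1, -360.8, 171.7]
orientation: [-3.138, 0.0, 2.471]
ft_force: [0.0, 1.0, -0.2]
width: 0.603
```

>>> play_rows(
  rows=[
    {"dx": 0,"dy": 0,"dz": 0,"rx": 0,"ry": 0,"rz": 0,"jaw": 60},
    {"dx": 0,"dy": 0,"dz": 0,"rx": 0,"ry": 0,"rz": 0,"jaw": 60},
  ],
)

```text
time_s: 26.02
eef_pos: [479.5, -353.3, 172.6]
orientation: [3.141, -0.002, 2.478]
ft_force: [0.4, 0.3, -0.6]
width: 0.6
```

Run:
```python
from h import *
im=grab("top","t32"); crop(im,225,425,140,270,"t32c")
for k,l in boards(im,ztop=24).items():
    for b in l: print(k,b["c"].round(1),np.round(b["size"],1),round(b["ang"],1),b["uv"].round(1),[(p[0].round(1),round(p[1],1)) for p in b["pads"]])
move(484,-354,150,142)
```

```text
green [ 569.8 -160. ] [121.5  35.6] 171.8 [307.6 193. ] [(array([ 602.3, -164.1]), np.float64(7.7))]
yellow [576.9 -48.4] [91.4 35. ] 9.6 [269.  190.9] [(array([583.4, -47.1]), np.float64(48.5))]
red [ 560.9 -219.9] [121.6  36.2] 171.4 [328.1 196.1] [(array([ 593.9, -224.1]), np.float64(7.6))]
blue [566.4  12.5] [91.2 35.3] 9.6 [248.3 194.8] [(array([590.7,  17.2]), np.float64(6.5))]
pose [ 479.9 -352.6  172.9] yaw 142.04 tilt [ 3.1408e+00 -1.6000e-03] F [-0.3  0.5 -0.4] w 0.603 t 26.07
d [-0.166  0.056  0.917] r [ 0.007 -0.015  0.007]
```

View pics/t32c.png

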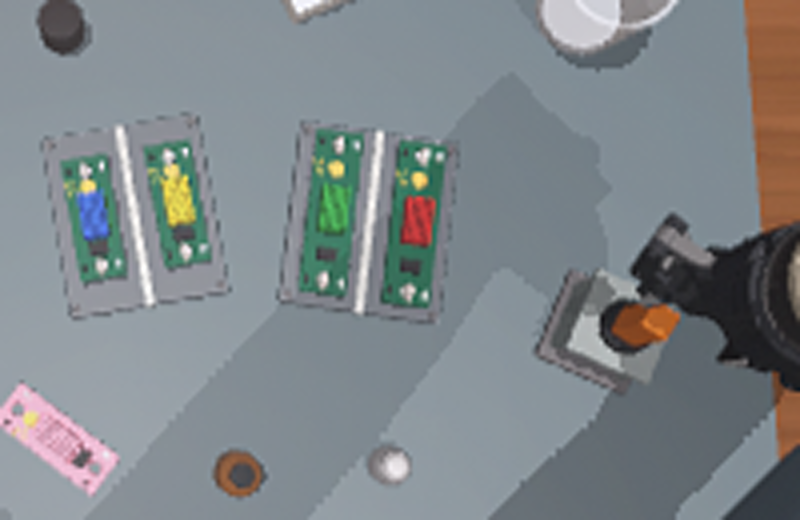

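>>> play_rows(
  rows=[
    {"dx": -0.16,"dy": 0.04,"dz": 0.5,"rx": 0,"ry": 0,"rz": 0,"jaw": 60},
    {"dx": -0.16,"dy": 0.04,"dz": 0.9,"rx": 0,"ry": 0,"rz": 0,"jaw": 60},
    {"dx": -0.16,"dy": 0.04,"dz": 0.9,"rx": 0,"ry": 0,"rz": 0,"jaw": 60},
    {"dx": -0.16,"dy": 0.04,"dz": 0.9,"rx": 0,"ry": 0,"rz": 0,"jaw": 60},
  ],
)

```text
time_s: 26.4
eef_pos: [483.2, -353.5, 149.2]
orientation: [3.141, -0.004, 2.48]
ft_force: [1.0, 0.4, 0.5]
width: 0.6
```

Run:
```python
from h import *
im=grab("side","s33"); crop(im,210,330,250,340,"s33c")
move(484,-354,81,142)
```

```text
pose [ 483.5 -354.   150.2] yaw 142.08 tilt [ 3.1414e+00 -2.0000e-03] F [0.1 0.5 0.3] w 0.598 t 26.45
d [-0.019  0.012  2.769] r [ 0.002 -0.019  0.014]
```

View pics/s33c.png

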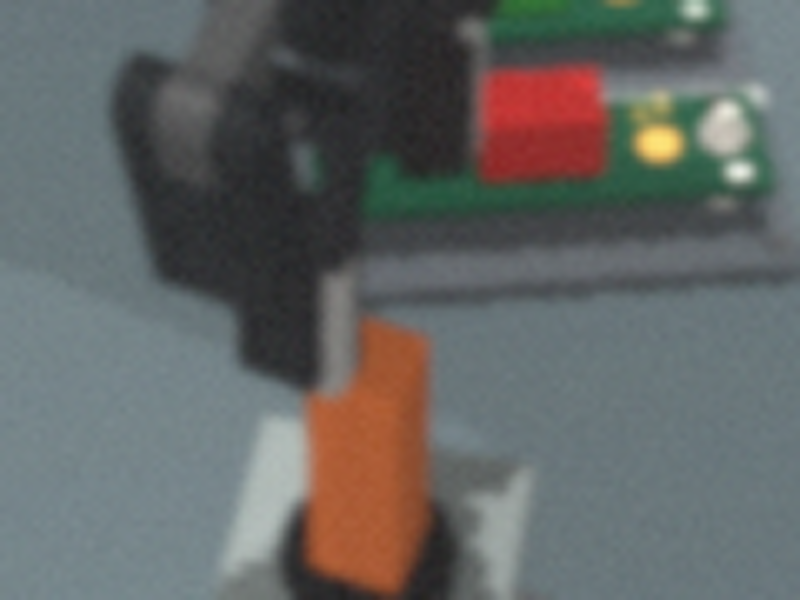

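>>> play_rows(
  rows=[
    {"dx": -0.02,"dy": 0.01,"dz": 0.8,"rx": 0,"ry": 0,"rz": 0,"jaw": 60},
    {"dx": -0.02,"dy": 0.01,"dz": 1.6,"rx": 0,"ry": 0,"rz": 0,"jaw": 60},
    {"dx": -0.02,"dy": 0.01,"dz": 2.4,"rx": 0,"ry": 0,"rz": 0,"jaw": 60},
    {"dx": -0.02,"dy": 0.01,"dz": 2.76,"rx": 0,"ry": 0,"rz": 0,"jaw": 60},
    {"dx": -0.02,"dy": 0.01,"dz": 2.76,"rx": 0,"ry": 0,"rz": 0,"jaw": 60},
    {"dx": -0.02,"dy": 0.01,"dz": 2.76,"rx": 0,"ry": 0,"rz": 0,"jaw": 60},
  ],
)

```text
time_s: 26.95
eef_pos: [484.1, -355.1, 82.3]
orientation: [3.142, -0.001, 2.479]
ft_force: [-1.0, -0.3, -0.0]
width: 0.6
```

>>> play_rows(
  rows=[
    {"dx": 0,"dy": 0,"dz": 0,"rx": 0,"ry": 0,"rz": 0,"jaw": 5},
    {"dx": 0,"dy": 0,"dz": 0,"rx": 0,"ry": 0,"rz": 0,"jaw": 5},
    {"dx": 0,"dy": 0,"dz": 0,"rx": 0,"ry": 0,"rz": 0,"jaw": 5},
    {"dx": 0,"dy": 0,"dz": 0,"rx": 0,"ry": 0,"rz": 0,"jaw": 5},
    {"dx": 0,"dy": 0,"dz": 0,"rx": 0,"ry": 0,"rz": 0,"jaw": 5},
  ],
  squeeze=80,
)

```text
time_s: 27.37
eef_pos: [485.3, -356.4, 84.4]
orientation: [-3.141, 0.004, 2.478]
ft_force: [0.1, 0.3, 5.1]
width: 0.224
```

Run:
```python
from h import *
im=grab("side","s34"); crop(im,210,330,250,340,"s34c")
move(484,-354,180,142)
```

```text
pose [ 485.3 -356.4   84.4] yaw 142.01 tilt [-3.1413  0.0039] F [ 0.6 -0.3  6.2] w 0.226 t 27.42
d [ 0.084  0.042 -3.825] r [-0.003  0.037  0.001]
```

View pics/s34c.png

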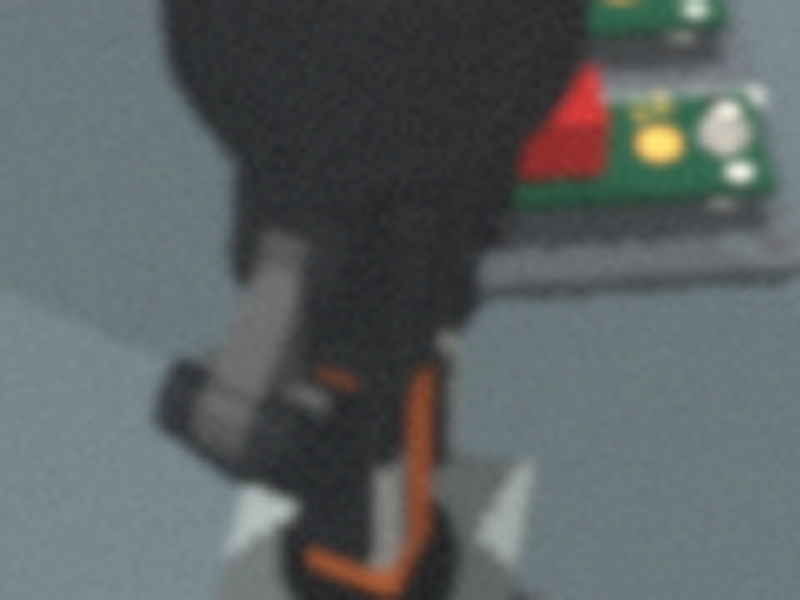

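>>> play_rows(
  rows=[
    {"dx": 0,"dy": 0,"dz": -0.6,"rx": 0,"ry": 0,"rz": 0,"jaw": 5},
    {"dx": 0,"dy": 0,"dz": -1.4,"rx": 0,"ry": 0,"rz": 0,"jaw": 5},
    {"dx": 0,"dy": 0,"dz": -2.4,"rx": 0,"ry": 0,"rz": 0,"jaw": 5},
    {"dx": 0,"dy": 0,"dz": -3.4,"rx": 0,"ry": 0,"rz": 0,"jaw": 5},
    {"dx": 0,"dy": 0,"dz": -3.8,"rx": 0,"ry": 0,"rz": 0,"jaw": 5},
    {"dx": 0,"dy": 0,"dz": -3.8,"rx": 0,"ry": 0,"rz": 0,"jaw": 5},
  ],
)

```text
time_s: 27.92
eef_pos: [485.6, -356.7, 180.6]
orientation: [-3.141, 0.006, 2.478]
ft_force: [-0.1, -0.4, -1.2]
width: 0.222
```

Run:
```python
from h import *
im=grab("side","s35"); crop(im,190,350,230,350,"s35c")
move(595,-225.7,180,142)
```

```text
pose [ 484.8 -356.   178.2] yaw 142.0 tilt [-3.1414e+00  2.5000e-03] F [ 0.3 -0.1 -1.3] w 0.226 t 27.97
d [-0.265  6.821 -0.073] r [-0.002  0.024  0.001]
```

View pics/s35c.png

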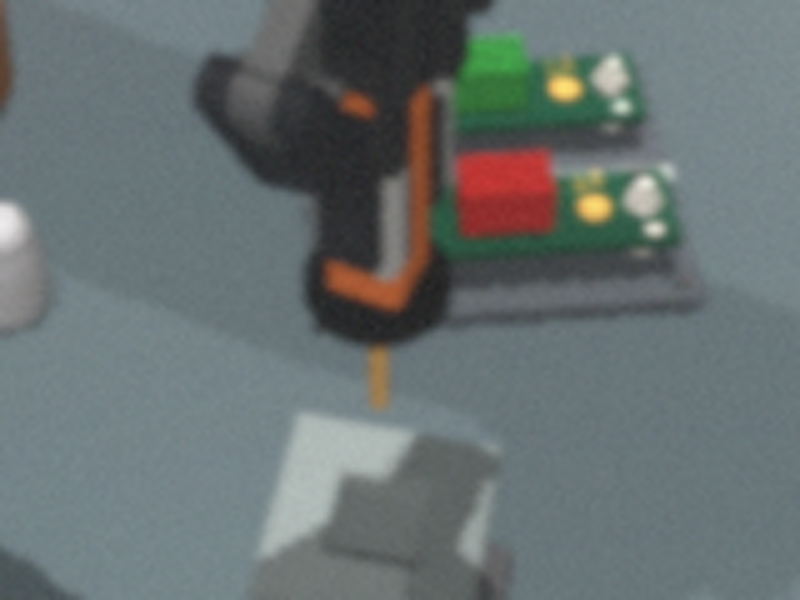

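Run:
```python
from h import *
print(proj("side",(483.2,-354.7,108.8)), "seen",np.array([378,406])/5+[190,230]-.5)
print(proj("side",(484.8,-356,108.8)),proj("side",(483.2,-354.7,106)))
```

```text
[[264.25724039 311.14297392]] seen [265.1 310.7]
[[265.66267987 311.70542467]] [[264.26268531 312.50326506]]
```

>>> play_rows(
  rows=[
    {"dx": -0.26,"dy": 6.82,"dz": 0,"rx": 0,"ry": 0,"rz": 0,"jaw": 5},
    {"dx": -0.26,"dy": 6.82,"dz": 0,"rx": 0,"ry": 0,"rz": 0,"jaw": 5},
    {"dx": -0.26,"dy": 6.82,"dz": 0,"rx": 0,"ry": 0,"rz": 0,"jaw": 5},
    {"dx": -0.26,"dy": 6.82,"dz": 0,"rx": 0,"ry": 0,"rz": 0,"jaw": 5},
    {"dx": -0.26,"dy": 6.82,"dz": 0,"rx": 0,"ry": 0,"rz": 0,"jaw": 5},
    {"dx": -0.26,"dy": 6.82,"dz": 0,"rx": 0,"ry": 0,"rz": 0,"jaw": 5},
    {"dx": -0.26,"dy": 6.82,"dz": 0,"rx": 0,"ry": 0,"rz": 0,"jaw": 5},
    {"dx": -0.26,"dy": 6.82,"dz": 0,"rx": 0,"ry": 0,"rz": 0,"jaw": 5},
  ],
)

```text
time_s: 28.63
eef_pos: [592.9, -225.7, 175.6]
orientation: [-3.14, -0.003, 2.477]
ft_force: [-0.4, -0.1, -0.5]
width: 0.225
```

Run:
```python
from h import *
move(595,-225.7,115,142)
```

```text
pose [ 592.9 -225.7  175.6] yaw 141.94 tilt [-3.1403e+00 -2.6000e-03] F [-0.4 -0.1 -0.5] w 0.225 t 28.63
d [-0.07   0.055  2.424] r [-0.012 -0.025 -0.01 ]
```

>>> play_rows(
  rows=[
    {"dx": -0.06,"dy": 0.03,"dz": 1.2,"rx": 0,"ry": 0,"rz": 0,"jaw": 5},
    {"dx": -0.06,"dy": 0.03,"dz": 2.2,"rx": 0,"ry": 0,"rz": 0,"jaw": 5},
    {"dx": -0.06,"dy": 0.03,"dz": 2.7,"rx": 0,"ry": 0,"rz": 0,"jaw": 5},
    {"dx": -0.06,"dy": 0.03,"dz": 2.9,"rx": 0,"ry": 0,"rz": 0,"jaw": 5},
    {"dx": -0.06,"dy": 0.03,"dz": 2.9,"rx": 0,"ry": 0,"rz": 0,"jaw": 5},
    {"dx": -0.06,"dy": 0.03,"dz": 2.9,"rx": 0,"ry": 0,"rz": 0,"jaw": 5},
  ],
)

```text
time_s: 29.13
eef_pos: [595.8, -226.2, 105.5]
orientation: [3.142, 0.001, 2.477]
ft_force: [0.6, -0.0, -0.1]
width: 0.228
```

Run:
```python
from h import *
im=grab("side","s36"); crop(im,260,340,200,260,"s36c")
move(595,-225.7,93,142)
```

```text
pose [ 596.5 -226.3  106.4] yaw 141.96 tilt [3.1412e+00 2.5000e-03] F [ 0.9  0.5 -0.9] w 0.226 t 29.18
d [ 0.063 -0.02   0.538] r [ 0.004  0.024 -0.006]
```

View pics/s36c.png

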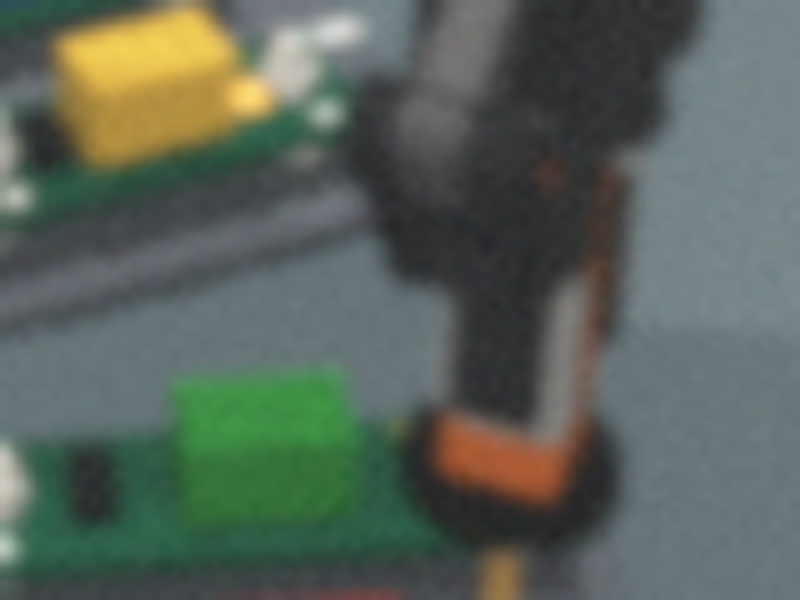

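Run:
```python
from h import *
im=cv2.imread("pics/s36.png")[:,:,::-1]; crop(im,270,350,225,285,"s36d")
t=np.array([596.5-1.65,-226.3+1.3,106.4-69.4]); print("pred tip",proj("side",t),"pad",proj("side",(593.3,-224.4,24)))
```

```text
pred tip [[309.32956584 265.85201247]] pad [[307.92120315 271.01620653]]
```

View pics/s36d.png

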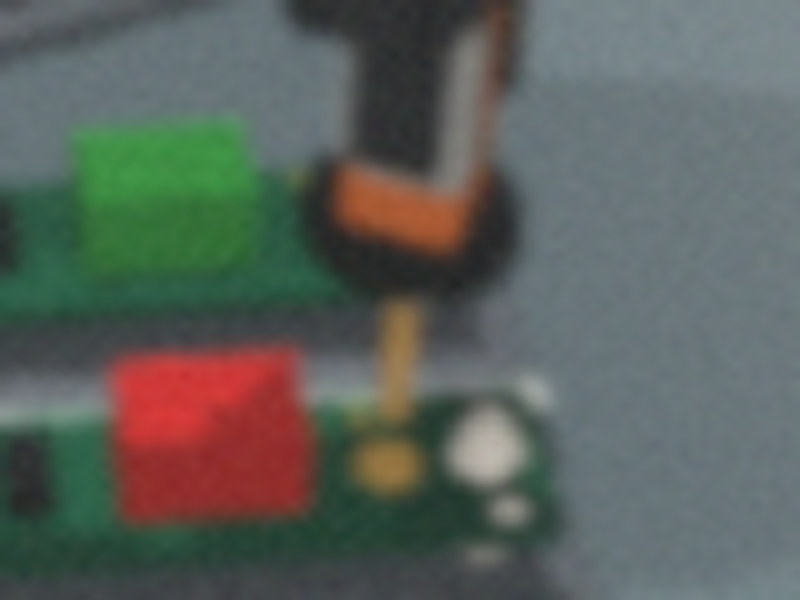

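>>> play_rows(
  rows=[
    {"dx": 0.06,"dy": -0.02,"dz": 0.3,"rx": 0,"ry": 0,"rz": 0,"jaw": 5},
    {"dx": 0.06,"dy": -0.02,"dz": 0.5,"rx": 0,"ry": 0,"rz": 0,"jaw": 5},
    {"dx": 0.06,"dy": -0.02,"dz": 0.6,"rx": 0,"ry": 0,"rz": 0,"jaw": 5},
    {"dx": 0.06,"dy": -0.02,"dz": 0.66,"rx": 0,"ry": 0,"rz": 0,"jaw": 5},
    {"dx": 0.06,"dy": -0.02,"dz": 0.66,"rx": 0,"ry": 0,"rz": 0,"jaw": 5},
  ],
)

```text
time_s: 29.6
eef_pos: [595.0, -225.1, 88.8]
orientation: [3.141, 0.002, 2.479]
ft_force: [-0.1, -0.4, 1.6]
width: 0.218
```

Run:
```python
from h import *
im=grab("side","s37"); crop(im,270,350,225,285,"s37d")
move(595,-225.7,90,142)
```

```text
pose [ 595.  -225.1   89. ] yaw 142.01 tilt [3.1414e+00 1.7000e-03] F [-0.1 -0.6  2.4] w 0.225 t 29.65
d [-0.015 -0.018 -0.039] r [0.002 0.016 0.002]
```

View pics/s37d.png

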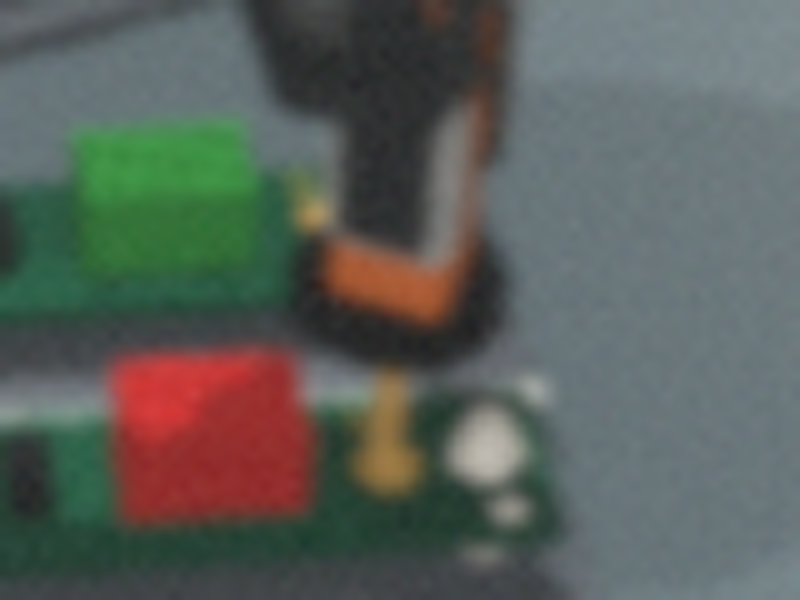

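>>> play_rows(
  rows=[
    {"dx": 0,"dy": 0,"dz": 0.03,"rx": 0,"ry": 0,"rz": 0,"jaw": 5},
    {"dx": 0,"dy": 0,"dz": 0.03,"rx": 0,"ry": 0,"rz": 0,"jaw": 5},
    {"dx": 0,"dy": 0,"dz": 0.03,"rx": 0,"ry": 0,"rz": 0,"jaw": 5},
    {"dx": 0,"dy": 0,"dz": 0.03,"rx": 0,"ry": 0,"rz": 0,"jaw": 5},
  ],
)

```text
time_s: 29.98
eef_pos: [594.9, -225.1, 88.0]
orientation: [3.141, 0.001, 2.479]
ft_force: [1.8, 0.1, 2.9]
width: 0.227
```

>>> play_rows(
  rows=[
    {"dx": 0,"dy": 0,"dz": -0.8,"rx": 0,"ry": 0,"rz": 0,"jaw": 5},
    {"dx": 0,"dy": 0,"dz": -1.8,"rx": 0,"ry": 0,"rz": 0,"jaw": 5},
    {"dx": 0,"dy": 0,"dz": -2.4,"rx": 0,"ry": 0,"rz": 0,"jaw": 5},
    {"dx": 0,"dy": 0,"dz": -2.4,"rx": 0,"ry": 0,"rz": 0,"jaw": 5},
    {"dx": 0,"dy": 0,"dz": -2.4,"rx": 0,"ry": 0,"rz": 0,"jaw": 5},
  ],
)

```text
time_s: 30.4
eef_pos: [594.6, -224.8, 147.6]
orientation: [3.141, 0.0, 2.479]
ft_force: [-0.3, 0.8, -1.5]
width: 0.227
```

Run:
```python
from h import *
im=grab("side","s38"); crop(im,220,350,180,280,"s38d")
move(602.0,-45.5,148,142)
```

```text
pose [ 593.8 -224.4  146. ] yaw 142.01 tilt [-3.1412e+00 -2.3000e-03] F [-0.1 -0.2 -1.9] w 0.227 t 30.45
d [ 4.147  5.843 -0.071] r [-0.004 -0.022  0.002]
```

View pics/s38d.png

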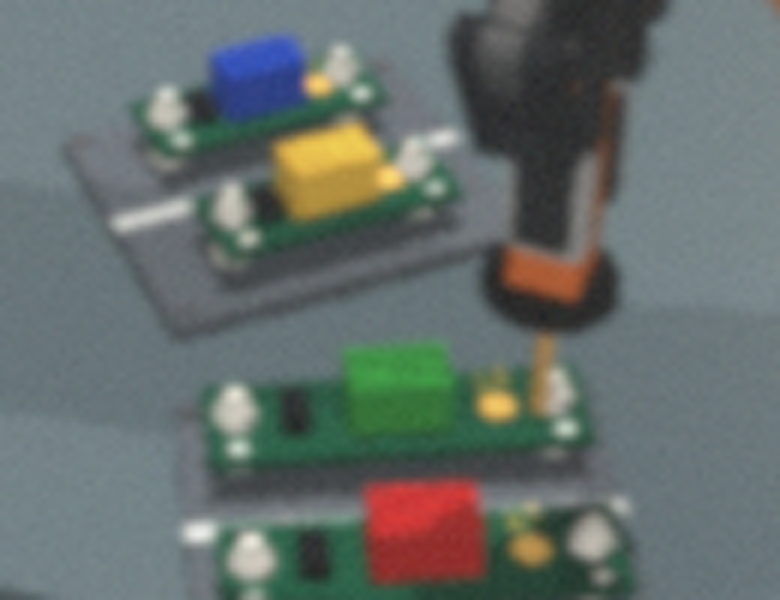

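Run:
```python
from h import *
im=cv2.imread("pics/s38.png")[:,:,::-1].copy()
for n,b in (("red",(295,325,255,285)),("green",(295,308,240,255)),("yellow",(282,292,200,216)),("blue",(268,280,188,200))):
    for uv,A in gold(im,b)[:2]: print(n,uv.round(1),A,ray("side",uv,24)[0].round(1))
```

```text
red [308. 271.] 18.0 [ 593.5 -224.3   24. ]
green [302.4 247.1] 22.375 [ 602.7 -164.3   24. ]
yellow [283.2 208.6] 23.75 [599.9 -41.9  24. ]
blue [272.7 193.9] 5.5 [591.8  15.3  24. ]
```

>>> play_rows(
  rows=[
    {"dx": 4.15,"dy": 5.84,"dz": 0,"rx": 0,"ry": 0,"rz": 0,"jaw": 5},
    {"dx": 4.15,"dy": 5.84,"dz": 0,"rx": 0,"ry": 0,"rz": 0,"jaw": 5},
    {"dx": 4.15,"dy": 5.84,"dz": 0,"rx": 0,"ry": 0,"rz": 0,"jaw": 5},
    {"dx": 4.15,"dy": 5.84,"dz": 0,"rx": 0,"ry": 0,"rz": 0,"jaw": 5},
    {"dx": 4.15,"dy": 5.84,"dz": 0,"rx": 0,"ry": 0,"rz": 0,"jaw": 5},
    {"dx": 4.15,"dy": 5.84,"dz": 0,"rx": 0,"ry": 0,"rz": 0,"jaw": 5},
    {"dx": 4.15,"dy": 5.84,"dz": 0,"rx": 0,"ry": 0,"rz": 0,"jaw": 5},
    {"dx": 4.15,"dy": 5.84,"dz": 0,"rx": 0,"ry": 0,"rz": 0,"jaw": 5},
  ],
)

```text
time_s: 31.12
eef_pos: [601.7, -46.6, 145.9]
orientation: [-3.14, -0.002, 2.478]
ft_force: [0.3, -0.5, -1.7]
width: 0.227
```

Run:
```python
from h import *
move(602.2,-45.2,104,142)
```

```text
pose [601.7 -46.6 145.9] yaw 141.98 tilt [-3.1397e+00 -1.9000e-03] F [ 0.3 -0.5 -1.7] w 0.227 t 31.12
d [0.017 0.06  1.676] r [-0.018 -0.018 -0.004]
```

>>> play_rows(
  rows=[
    {"dx": 0,"dy": 0.03,"dz": 0.8,"rx": 0,"ry": 0,"rz": 0,"jaw": 5},
    {"dx": 0,"dy": 0.03,"dz": 1.5,"rx": 0,"ry": 0,"rz": 0,"jaw": 5},
    {"dx": 0,"dy": 0.03,"dz": 1.68,"rx": 0,"ry": 0,"rz": 0,"jaw": 5},
    {"dx": 0,"dy": 0.03,"dz": 1.68,"rx": 0,"ry": 0,"rz": 0,"jaw": 5},
    {"dx": 0,"dy": 0.03,"dz": 1.68,"rx": 0,"ry": 0,"rz": 0,"jaw": 5},
  ],
)

```text
time_s: 31.53
eef_pos: [602.6, -46.4, 105.2]
orientation: [-3.141, -0.001, 2.477]
ft_force: [-0.2, -0.8, -0.8]
width: 0.224
```

Run:
```python
from h import *
im=grab("side","s39"); crop(im,245,325,170,230,"s39d")
move(602.2,-45.2,89,142)
```

```text
pose [603.3 -46.3 106.2] yaw 141.93 tilt [3.1414e+00 8.0000e-04] F [ 0.1 -0.1  0.2] w 0.225 t 31.58
d [0.064 0.008 0.687] r [ 0.002  0.007 -0.012]
```

View pics/s39d.png

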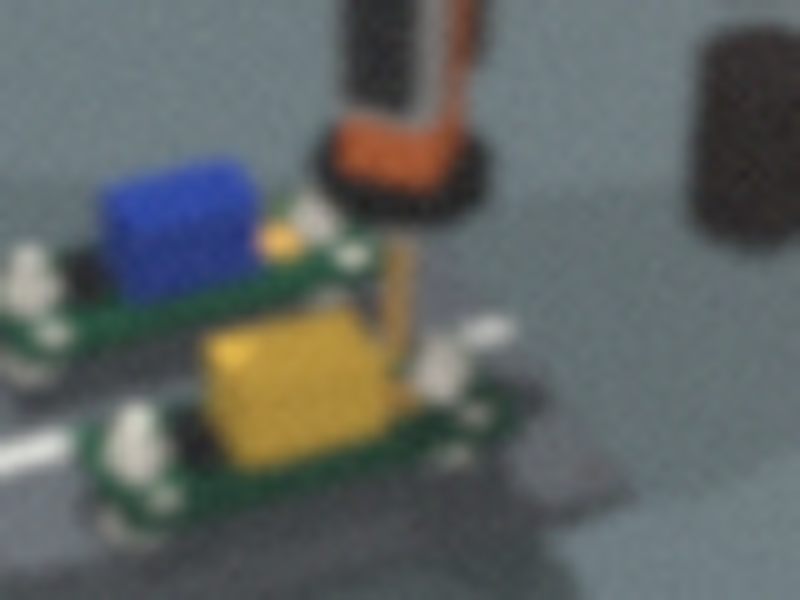

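Run:
```python
from h import *
for p in [(600.5,-44.5,24),(603.3-1.7,-46.3+.9,36.8),(603.3-1.7,-46.3+.9,24)]: print(((proj("side",p)[0]-[245,170]+.5)*10).round(0))
im=cv2.imread("pics/s39.png")[:,:,::-1]
```

```text
[393. 398.]
[401. 352.]
[399. 400.]
```

>>> play_rows(
  rows=[
    {"dx": 0.05,"dy": 0,"dz": 0.3,"rx": 0,"ry": 0,"rz": 0,"jaw": 5},
    {"dx": 0.05,"dy": 0,"dz": 0.5,"rx": 0,"ry": 0,"rz": 0,"jaw": 5},
    {"dx": 0.05,"dy": 0,"dz": 0.6,"rx": 0,"ry": 0,"rz": 0,"jaw": 5},
    {"dx": 0.05,"dy": 0,"dz": 0.67,"rx": 0,"ry": 0,"rz": 0,"jaw": 5},
    {"dx": 0.05,"dy": 0,"dz": 0.67,"rx": 0,"ry": 0,"rz": 0,"jaw": 5},
  ],
)

```text
time_s: 32.0
eef_pos: [602.4, -44.7, 89.1]
orientation: [3.141, 0.001, 2.479]
ft_force: [0.8, -1.6, 1.9]
width: 0.225
```

Run:
```python
from h import *
im=grab("side","s40"); crop(im,245,325,170,230,"s40d")
move(602.2,-45.2,89,142)
```

```text
pose [602.4 -44.6  89.4] yaw 142.01 tilt [3.1413e+00 1.2000e-03] F [ 0.1 -1.1  2.3] w 0.229 t 32.05
d [-0.006 -0.023  0.016] r [0.003 0.012 0.002]
```

View pics/s40d.png

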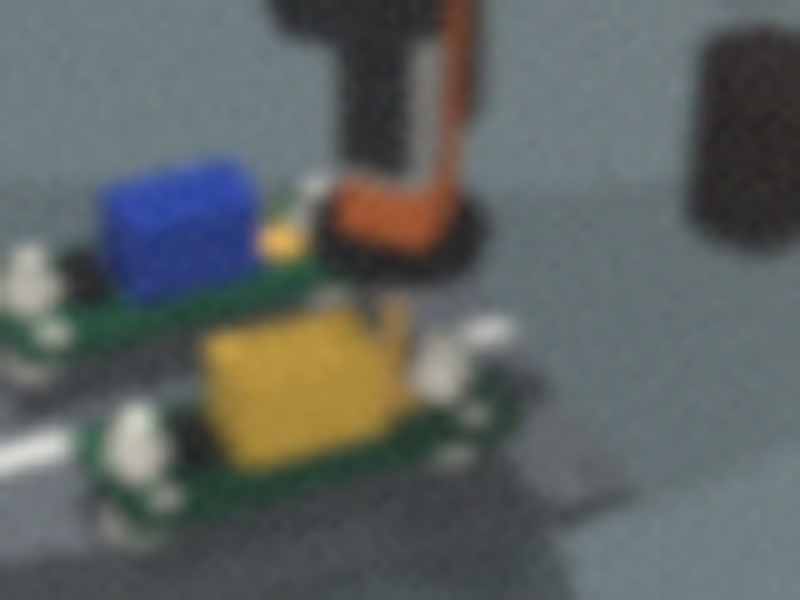

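>>> play_rows(
  rows=[
    {"dx": 0,"dy": 0,"dz": 0.04,"rx": 0,"ry": 0,"rz": 0,"jaw": 5},
    {"dx": 0,"dy": 0,"dz": 0.04,"rx": 0,"ry": 0,"rz": 0,"jaw": 5},
    {"dx": 0,"dy": 0,"dz": 0.04,"rx": 0,"ry": 0,"rz": 0,"jaw": 5},
    {"dx": 0,"dy": 0,"dz": 0.04,"rx": 0,"ry": 0,"rz": 0,"jaw": 5},
  ],
)

```text
time_s: 32.38
eef_pos: [602.4, -44.6, 88.2]
orientation: [3.141, 0.001, 2.478]
ft_force: [0.6, -0.3, 2.0]
width: 0.221
```

>>> play_rows(
  rows=[
    {"dx": 0,"dy": 0,"dz": -0.8,"rx": 0,"ry": 0,"rz": 0,"jaw": 5},
    {"dx": 0,"dy": 0,"dz": -1.8,"rx": 0,"ry": 0,"rz": 0,"jaw": 5},
    {"dx": 0,"dy": 0,"dz": -2.4,"rx": 0,"ry": 0,"rz": 0,"jaw": 5},
    {"dx": 0,"dy": 0,"dz": -2.4,"rx": 0,"ry": 0,"rz": 0,"jaw": 5},
    {"dx": 0,"dy": 0,"dz": -2.4,"rx": 0,"ry": 0,"rz": 0,"jaw": 5},
  ],
)

```text
time_s: 32.8
eef_pos: [602.4, -44.5, 148.0]
orientation: [3.141, 0.001, 2.479]
ft_force: [0.6, -1.7, -0.7]
width: 0.227
```

Run:
```python
from h import *
im=grab("side","s41"); crop(im,230,330,160,235,"s41d")
move(603.9,-165.1,148,142)
```

```text
pose [601.5 -44.3 146.5] yaw 142.01 tilt [-3.1409e+00 -1.7000e-03] F [-0.8 -0.3 -0.8] w 0.225 t 32.85
d [-3.051 -3.747 -0.064] r [-0.006 -0.016  0.002]
```

View pics/s41d.png

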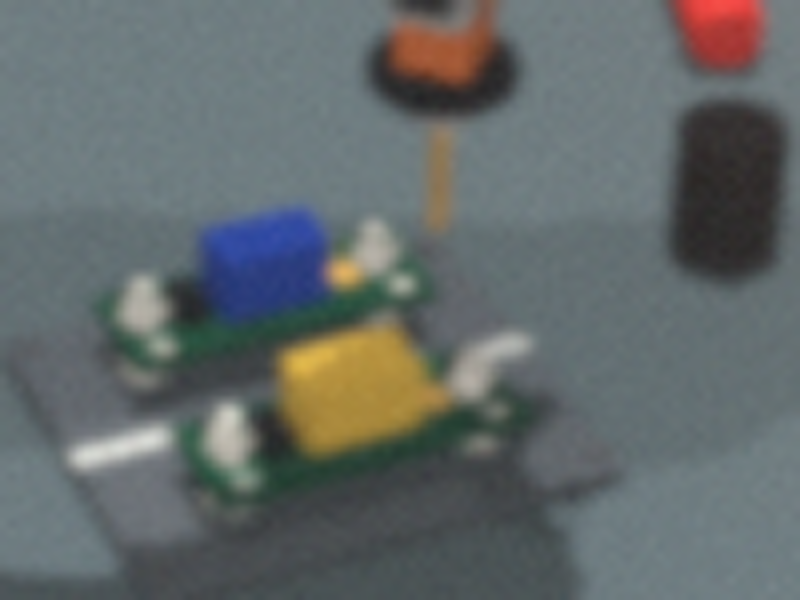

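>>> play_rows(
  rows=[
    {"dx": -3.05,"dy": -3.75,"dz": 0,"rx": 0,"ry": 0,"rz": 0,"jaw": 5},
    {"dx": -3.05,"dy": -3.75,"dz": 0,"rx": 0,"ry": 0,"rz": 0,"jaw": 5},
    {"dx": -3.05,"dy": -3.75,"dz": 0,"rx": 0,"ry": 0,"rz": 0,"jaw": 5},
    {"dx": -3.05,"dy": -3.75,"dz": 0,"rx": 0,"ry": 0,"rz": 0,"jaw": 5},
    {"dx": -3.05,"dy": -3.75,"dz": 0,"rx": 0,"ry": 0,"rz": 0,"jaw": 5},
    {"dx": -3.05,"dy": -3.75,"dz": 0,"rx": 0,"ry": 0,"rz": 0,"jaw": 5},
    {"dx": -3.05,"dy": -3.75,"dz": 0,"rx": 0,"ry": 0,"rz": 0,"jaw": 5},
  ],
)

```text
time_s: 33.43
eef_pos: [603.7, -164.0, 146.3]
orientation: [-3.141, -0.003, 2.48]
ft_force: [1.0, 1.0, -1.6]
width: 0.223
```

Run:
```python
from h import *
move(603.9,-165.1,104,142)
```

```text
pose [ 603.7 -164.   146.3] yaw 142.07 tilt [-3.1414e+00 -2.9000e-03] F [ 1.   1.  -1.6] w 0.223 t 33.43
d [-0.041 -0.03   1.691] r [-0.002 -0.028  0.011]
```

>>> play_rows(
  rows=[
    {"dx": 0,"dy": -0.02,"dz": 0.8,"rx": 0,"ry": 0,"rz": 0,"jaw": 5},
    {"dx": 0,"dy": -0.02,"dz": 1.5,"rx": 0,"ry": 0,"rz": 0,"jaw": 5},
    {"dx": 0,"dy": -0.02,"dz": 1.68,"rx": 0,"ry": 0,"rz": 0,"jaw": 5},
    {"dx": 0,"dy": -0.02,"dz": 1.68,"rx": 0,"ry": 0,"rz": 0,"jaw": 5},
    {"dx": 0,"dy": -0.02,"dz": 1.68,"rx": 0,"ry": 0,"rz": 0,"jaw": 5},
  ],
)

```text
time_s: 33.85
eef_pos: [603.9, -164.6, 105.7]
orientation: [-3.141, -0.001, 2.48]
ft_force: [-0.9, -0.2, -1.8]
width: 0.226
```

Run:
```python
from h import *
im=grab("side","s42"); crop(im,265,345,205,265,"s42d")
move(603.9,-165.1,89,142)
```

```text
pose [ 604.5 -165.1  106.6] yaw 142.07 tilt [3.1413e+00 9.0000e-04] F [-0.  -0.6 -0.2] w 0.224 t 33.9
d [ 0.021 -0.015  0.706] r [0.003 0.009 0.012]
```

View pics/s42d.png

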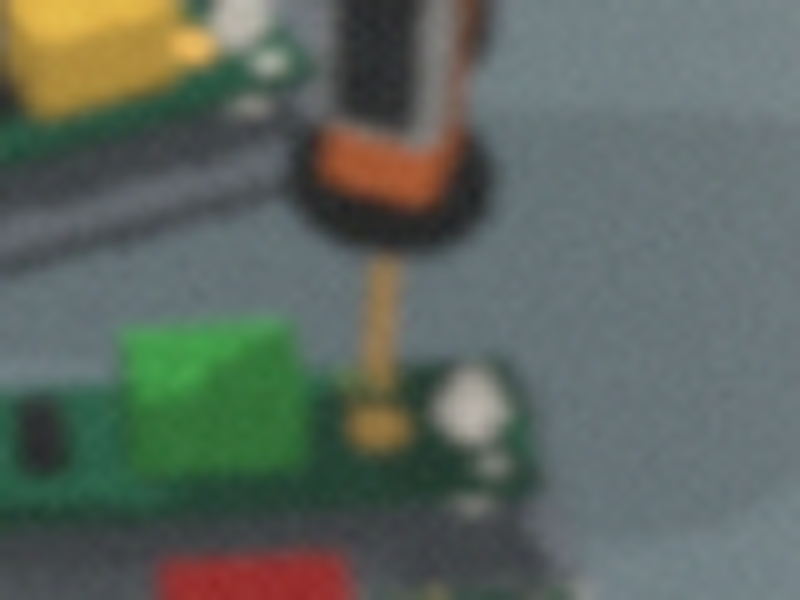

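>>> play_rows(
  rows=[
    {"dx": 0.02,"dy": 0,"dz": 0.3,"rx": 0,"ry": 0,"rz": 0,"jaw": 5},
    {"dx": 0.02,"dy": 0,"dz": 0.5,"rx": 0,"ry": 0,"rz": 0,"jaw": 5},
    {"dx": 0.02,"dy": 0,"dz": 0.6,"rx": 0,"ry": 0,"rz": 0,"jaw": 5},
    {"dx": 0.02,"dy": 0,"dz": 0.71,"rx": 0,"ry": 0,"rz": 0,"jaw": 5},
    {"dx": 0.02,"dy": 0,"dz": 0.71,"rx": 0,"ry": 0,"rz": 0,"jaw": 5},
    {"dx": 0.02,"dy": 0,"dz": 0.71,"rx": 0,"ry": 0,"rz": 0,"jaw": 5},
    {"dx": 0.02,"dy": 0,"dz": 0.71,"rx": 0,"ry": 0,"rz": 0,"jaw": 5},
    {"dx": 0.02,"dy": 0,"dz": 0.71,"rx": 0,"ry": 0,"rz": 0,"jaw": 5},
  ],
)

```text
time_s: 34.57
eef_pos: [604.2, -165.6, 88.7]
orientation: [3.141, 0.001, 2.478]
ft_force: [0.2, -0.0, 1.1]
width: 0.221
```

Run:
```python
from h import *
im=grab("side","s43"); crop(im,265,345,205,265,"s43d")
move(603.9,-165.1,89,142)
```

```text
pose [ 604.2 -165.6   88.6] yaw 142.0 tilt [3.141e+00 1.100e-03] F [0.7 0.6 2.1] w 0.227 t 34.62
d [ 0.02   0.009 -0.015] r [0.005 0.011 0.001]
```

View pics/s43d.png

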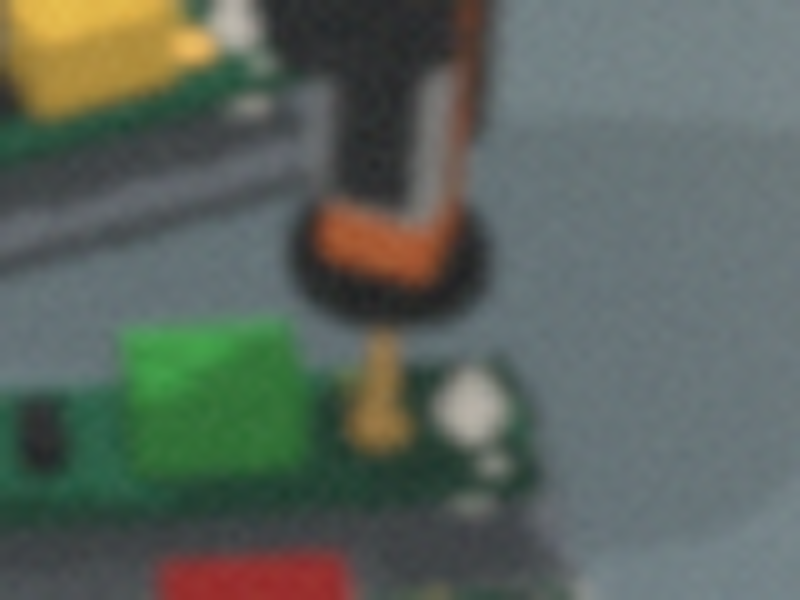

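>>> play_rows(
  rows=[
    {"dx": 0,"dy": 0,"dz": -0.8,"rx": 0,"ry": 0,"rz": 0,"jaw": 5},
    {"dx": 0,"dy": 0,"dz": -1.8,"rx": 0,"ry": 0,"rz": 0,"jaw": 5},
    {"dx": 0,"dy": 0,"dz": -2.4,"rx": 0,"ry": 0,"rz": 0,"jaw": 5},
    {"dx": 0,"dy": 0,"dz": -2.4,"rx": 0,"ry": 0,"rz": 0,"jaw": 5},
    {"dx": 0,"dy": 0,"dz": -2.4,"rx": 0,"ry": 0,"rz": 0,"jaw": 5},
  ],
)

```text
time_s: 35.03
eef_pos: [604.0, -165.7, 148.3]
orientation: [3.142, 0.001, 2.478]
ft_force: [0.9, 0.1, -1.8]
width: 0.225
```

Run:
```python
from h import *
move(591.9,16,148,142)
```

```text
pose [ 604.  -165.7  148.3] yaw 142.0 tilt [3.1416e+00 1.1000e-03] F [ 0.9  0.1 -1.8] w 0.225 t 35.03
d [4.856 5.431 0.007] r [ 0.    0.01 -0.  ]
```

>>> play_rows(
  rows=[
    {"dx": 4.86,"dy": 5.43,"dz": 0,"rx": 0,"ry": 0,"rz": 0,"jaw": 5},
    {"dx": 4.86,"dy": 5.43,"dz": 0,"rx": 0,"ry": 0,"rz": 0,"jaw": 5},
    {"dx": 4.86,"dy": 5.43,"dz": 0,"rx": 0,"ry": 0,"rz": 0,"jaw": 5},
    {"dx": 4.86,"dy": 5.43,"dz": 0,"rx": 0,"ry": 0,"rz": 0,"jaw": 5},
    {"dx": 4.86,"dy": 5.43,"dz": 0,"rx": 0,"ry": 0,"rz": 0,"jaw": 5},
    {"dx": 4.86,"dy": 5.43,"dz": 0,"rx": 0,"ry": 0,"rz": 0,"jaw": 5},
    {"dx": 4.86,"dy": 5.43,"dz": 0,"rx": 0,"ry": 0,"rz": 0,"jaw": 5},
    {"dx": 4.86,"dy": 5.43,"dz": 0,"rx": 0,"ry": 0,"rz": 0,"jaw": 5},
  ],
)

```text
time_s: 35.7
eef_pos: [590.6, 15.7, 146.1]
orientation: [-3.139, -0.002, 2.478]
ft_force: [-0.1, 0.4, -0.8]
width: 0.227
```

Run:
```python
from h import *
move(591.9,16,104,142)
```

```text
pose [590.6  15.7 146.1] yaw 141.99 tilt [-3.1392e+00 -2.0000e-03] F [-0.1  0.4 -0.8] w 0.227 t 35.7
d [-0.038  0.045  1.685] r [-0.023 -0.019 -0.002]
```

>>> play_rows(
  rows=[
    {"dx": -0.02,"dy": 0.02,"dz": 0.8,"rx": 0,"ry": 0,"rz": 0,"jaw": 5},
    {"dx": -0.02,"dy": 0.02,"dz": 1.5,"rx": 0,"ry": 0,"rz": 0,"jaw": 5},
    {"dx": -0.02,"dy": 0.02,"dz": 1.68,"rx": 0,"ry": 0,"rz": 0,"jaw": 5},
    {"dx": -0.02,"dy": 0.02,"dz": 1.68,"rx": 0,"ry": 0,"rz": 0,"jaw": 5},
    {"dx": -0.02,"dy": 0.02,"dz": 1.68,"rx": 0,"ry": 0,"rz": 0,"jaw": 5},
  ],
)

```text
time_s: 36.12
eef_pos: [591.9, 15.3, 105.6]
orientation: [-3.141, -0.001, 2.477]
ft_force: [-0.4, 0.5, -1.0]
width: 0.223
```

Run:
```python
from h import *
im=grab("side","s44"); crop(im,235,315,160,220,"s44d")
move(591.9,16,89,142)
```

```text
pose [592.6  15.5 106.6] yaw 141.93 tilt [3.1413e+00 7.0000e-04] F [ 0.2 -0.  -0.6] w 0.226 t 36.17
d [ 0.035 -0.003  0.706] r [ 0.003  0.007 -0.012]
```

View pics/s44d.png

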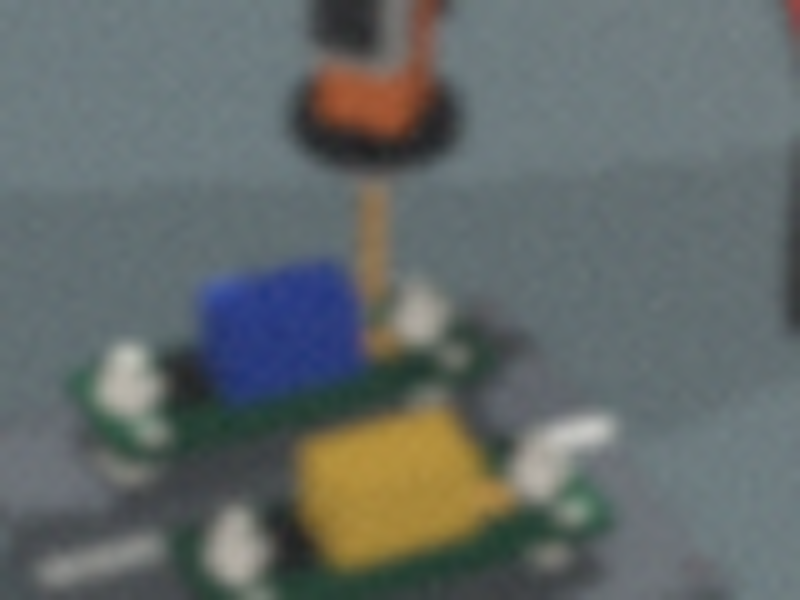

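>>> play_rows(
  rows=[
    {"dx": 0.03,"dy": 0,"dz": 0.3,"rx": 0,"ry": 0,"rz": 0,"jaw": 5},
    {"dx": 0.03,"dy": 0,"dz": 0.5,"rx": 0,"ry": 0,"rz": 0,"jaw": 5},
    {"dx": 0.03,"dy": 0,"dz": 0.6,"rx": 0,"ry": 0,"rz": 0,"jaw": 5},
    {"dx": 0.03,"dy": 0,"dz": 0.71,"rx": 0,"ry": 0,"rz": 0,"jaw": 5},
    {"dx": 0.03,"dy": 0,"dz": 0.71,"rx": 0,"ry": 0,"rz": 0,"jaw": 5},
    {"dx": 0.03,"dy": 0,"dz": 0.71,"rx": 0,"ry": 0,"rz": 0,"jaw": 5},
    {"dx": 0.03,"dy": 0,"dz": 0.71,"rx": 0,"ry": 0,"rz": 0,"jaw": 5},
    {"dx": 0.03,"dy": 0,"dz": 0.71,"rx": 0,"ry": 0,"rz": 0,"jaw": 5},
  ],
)

```text
time_s: 36.83
eef_pos: [592.1, 16.8, 88.9]
orientation: [3.141, 0.001, 2.479]
ft_force: [0.7, -0.8, 1.4]
width: 0.222
```

Run:
```python
from h import *
im=grab("side","s45"); crop(im,235,315,160,220,"s45d")
move(591.9,16,89,142)
```

```text
pose [592.   16.8  88.8] yaw 142.01 tilt [3.1411e+00 1.0000e-03] F [-0.2 -1.4  1.6] w 0.224 t 36.88
d [-0.016 -0.029 -0.007] r [0.005 0.009 0.001]
```

View pics/s45d.png

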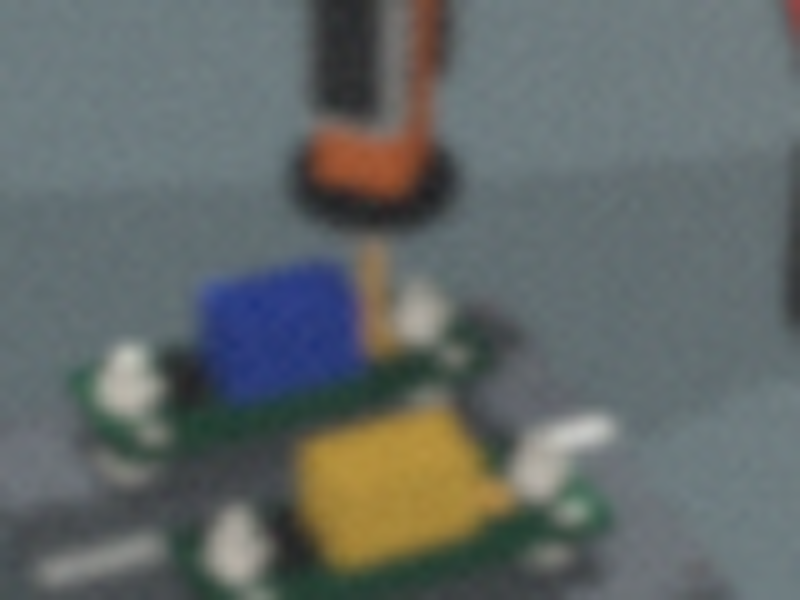

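>>> play_rows(
  rows=[
    {"dx": 0,"dy": 0,"dz": 0.05,"rx": 0,"ry": 0,"rz": 0,"jaw": 5},
    {"dx": 0,"dy": 0,"dz": 0.05,"rx": 0,"ry": 0,"rz": 0,"jaw": 5},
    {"dx": 0,"dy": 0,"dz": 0.05,"rx": 0,"ry": 0,"rz": 0,"jaw": 5},
    {"dx": 0,"dy": 0,"dz": -0.8,"rx": 0,"ry": 0,"rz": 0,"jaw": 5},
    {"dx": 0,"dy": 0,"dz": -2,"rx": 0,"ry": 0,"rz": 0,"jaw": 5},
    {"dx": 0,"dy": 0,"dz": -3.6,"rx": 0,"ry": 0,"rz": 0,"jaw": 5},
    {"dx": 0,"dy": 0,"dz": -3.6,"rx": 0,"ry": 0,"rz": 0,"jaw": 5},
    {"dx": 0,"dy": 0,"dz": -3.6,"rx": 0,"ry": 0,"rz": 0,"jaw": 5},
  ],
)

```text
time_s: 37.55
eef_pos: [593.2, 17.0, 181.1]
orientation: [3.138, 0.004, 2.479]
ft_force: [0.4, -0.6, -1.1]
width: 0.223
```

Run:
```python
from h import *
im=grab("side","s46"); crop(im,220,350,160,280,"s46d")
move(485.3,-356.4,180,142)
```

```text
pose [591.8  17.  178.6] yaw 142.01 tilt [3.1409e+00 4.0000e-04] F [-0.2  0.2 -1.4] w 0.224 t 37.6
d [ -5.835 -14.395  -0.062] r [0.007 0.004 0.002]
```

View pics/s46d.png

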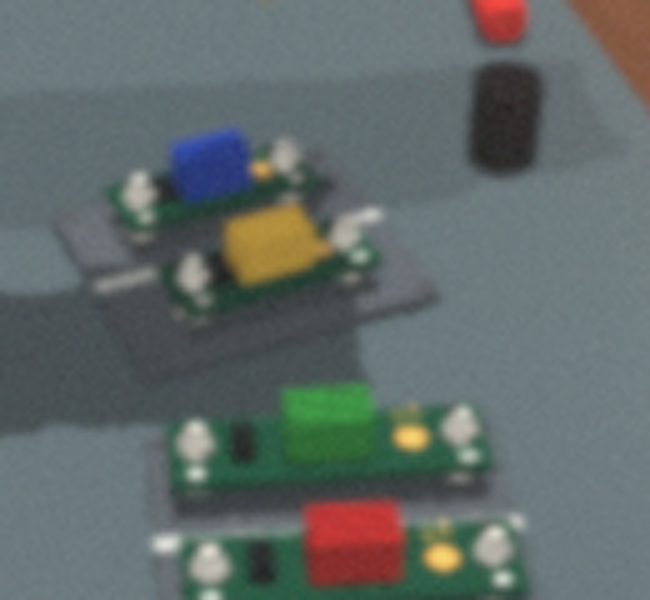

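>>> play_rows(
  rows=[
    {"dx": -5.84,"dy": -14.4,"dz": 0,"rx": 0,"ry": 0,"rz": 0,"jaw": 5},
    {"dx": -5.84,"dy": -14.4,"dz": 0,"rx": 0,"ry": 0,"rz": 0,"jaw": 5},
    {"dx": -5.84,"dy": -14.4,"dz": 0,"rx": 0,"ry": 0,"rz": 0,"jaw": 5},
    {"dx": -5.84,"dy": -14.4,"dz": 0,"rx": 0,"ry": 0,"rz": 0,"jaw": 5},
    {"dx": -5.84,"dy": -14.4,"dz": 0,"rx": 0,"ry": 0,"rz": 0,"jaw": 5},
    {"dx": -5.84,"dy": -14.4,"dz": 0,"rx": 0,"ry": 0,"rz": 0,"jaw": 5},
    {"dx": -5.84,"dy": -14.4,"dz": 0,"rx": 0,"ry": 0,"rz": 0,"jaw": 5},
    {"dx": -5.84,"dy": -14.4,"dz": 0,"rx": 0,"ry": 0,"rz": 0,"jaw": 5},
    {"dx": -5.84,"dy": -14.4,"dz": 0,"rx": 0,"ry": 0,"rz": 0,"jaw": 5},
    {"dx": -5.84,"dy": -14.4,"dz": 0,"rx": 0,"ry": 0,"rz": 0,"jaw": 5},
  ],
)

```text
time_s: 38.43
eef_pos: [481.5, -361.1, 174.6]
orientation: [-3.139, -0.005, 2.473]
ft_force: [0.4, -0.3, -1.4]
width: 0.221
```

>>> play_rows(
  rows=[
    {"dx": 0,"dy": 0,"dz": 0,"rx": 0,"ry": 0,"rz": 0,"jaw": 5},
    {"dx": 0,"dy": 0,"dz": 0,"rx": 0,"ry": 0,"rz": 0,"jaw": 5},
  ],
)

```text
time_s: 38.6
eef_pos: [483.7, -356.2, 175.5]
orientation: [3.14, -0.005, 2.477]
ft_force: [-0.1, -0.0, -0.9]
width: 0.223
```

Run:
```python
from h import *
im=grab("side","s47"); crop(im,190,350,230,350,"s47d")
move(485.3,-356.4,140,142)
```

```text
pose [ 484.3 -355.3  176.1] yaw 142.0 tilt [ 3.1402 -0.0045] F [-0.1 -0.5 -0.9] w 0.223 t 38.65
d [-0.064 -0.013  1.442] r [ 0.013 -0.043 -0.   ]
```

View pics/s47d.png

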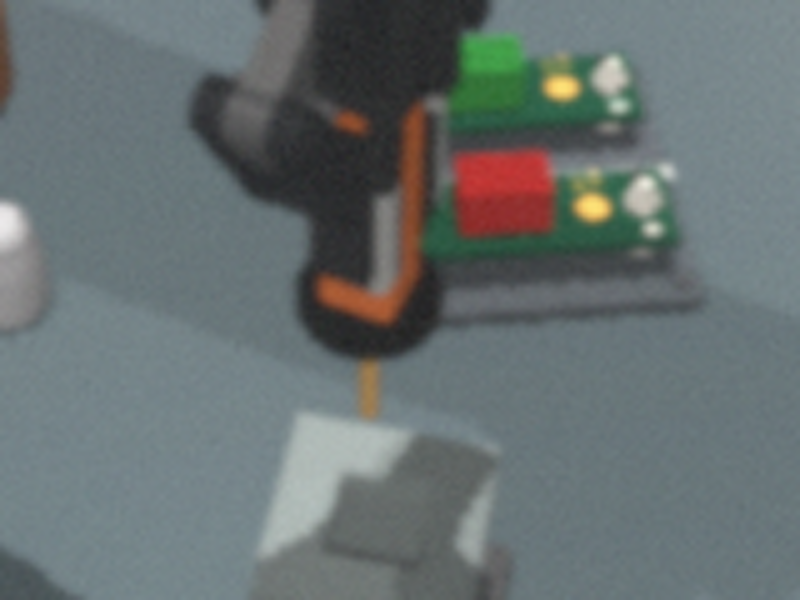

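>>> play_rows(
  rows=[
    {"dx": -0.06,"dy": 0,"dz": 0.8,"rx": 0,"ry": 0,"rz": 0,"jaw": 5},
    {"dx": -0.06,"dy": 0,"dz": 1.3,"rx": 0,"ry": 0,"rz": 0,"jaw": 5},
    {"dx": -0.06,"dy": 0,"dz": 1.3,"rx": 0,"ry": 0,"rz": 0,"jaw": 5},
    {"dx": -0.06,"dy": 0,"dz": 1.3,"rx": 0,"ry": 0,"rz": 0,"jaw": 5},
  ],
)

```text
time_s: 38.98
eef_pos: [485.7, -355.3, 143.8]
orientation: [3.141, -0.005, 2.48]
ft_force: [0.3, -0.7, 0.0]
width: 0.222
```

Run:
```python
from h import *
im=grab("side","s48"); crop(im,210,330,260,350,"s48d")
move(485.3,-356.0,90,142)
```

```text
pose [ 486.2 -356.1  145.1] yaw 142.1 tilt [ 3.1413e+00 -2.0000e-03] F [ 0.6 -0.1 -0.7] w 0.222 t 39.03
d [ 0.028 -0.02   2.206] r [ 0.003 -0.019  0.017]
```

View pics/s48d.png

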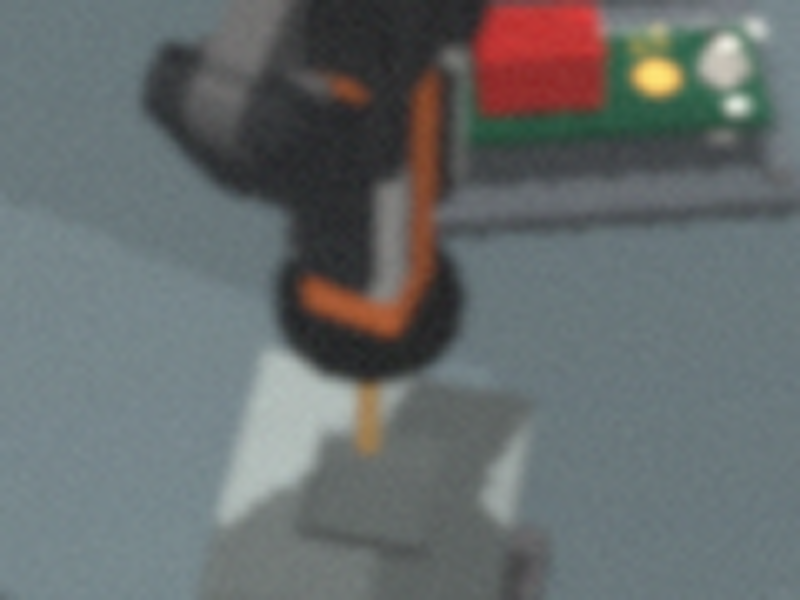

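Run:
```python
from h import *
for p in [(484,-354,60),(484.5,-354.8,75.7),(484.5,-354.8,60)]: print(((proj("side",p)[0]-[210,260]+.5)*6.667).round(0))
```

```text
[369. 491.]
[372. 447.]
[372. 494.]
```

>>> play_rows(
  rows=[
    {"dx": 0.03,"dy": 0,"dz": 0.5,"rx": 0,"ry": 0,"rz": 0,"jaw": 5},
    {"dx": 0.03,"dy": 0,"dz": 1.0,"rx": 0,"ry": 0,"rz": 0,"jaw": 5},
    {"dx": 0.03,"dy": 0,"dz": 1.0,"rx": 0,"ry": 0,"rz": 0,"jaw": 5},
    {"dx": 0.03,"dy": 0,"dz": 1.0,"rx": 0,"ry": 0,"rz": 0,"jaw": 5},
  ],
)

```text
time_s: 39.37
eef_pos: [484.7, -356.3, 119.0]
orientation: [3.141, -0.003, 2.478]
ft_force: [0.0, 0.5, -1.1]
width: 0.224
```

Run:
```python
from h import *
im=grab("side","s49"); crop(im,210,330,260,350,"s49d")
move(485.3,-356.0,90,142)
```

```text
pose [ 485.2 -356.8  119.9] yaw 142.0 tilt [ 3.1414e+00 -1.6000e-03] F [ 0.6 -0.5 -1. ] w 0.224 t 39.42
d [0.014 0.027 1.197] r [ 0.001 -0.015 -0.   ]
```

View pics/s49d.png

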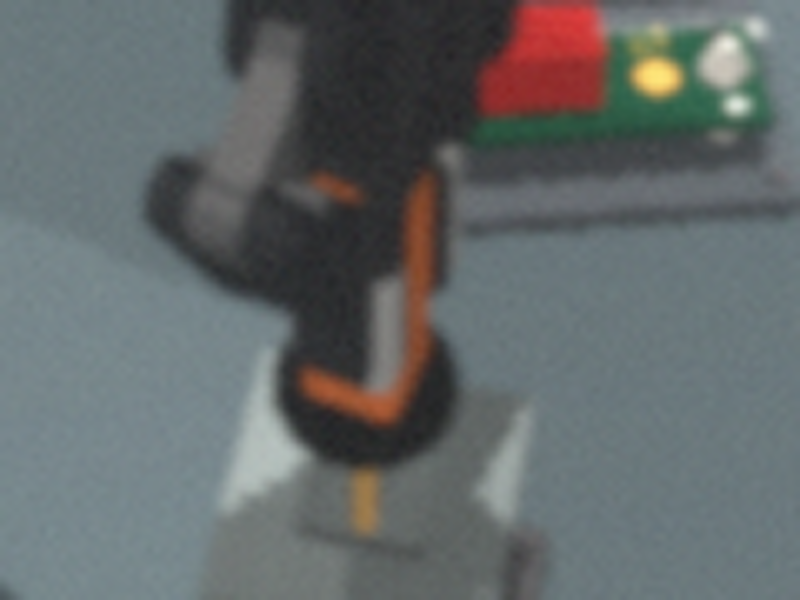

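>>> play_rows(
  rows=[
    {"dx": 0,"dy": 0.03,"dz": 0.4,"rx": 0,"ry": 0,"rz": 0,"jaw": 5},
    {"dx": 0,"dy": 0.03,"dz": 0.8,"rx": 0,"ry": 0,"rz": 0,"jaw": 5},
    {"dx": 0,"dy": 0.03,"dz": 1.15,"rx": 0,"ry": 0,"rz": 0,"jaw": 5},
    {"dx": 0,"dy": 0.03,"dz": 1.25,"rx": 0,"ry": 0,"rz": 0,"jaw": 5},
    {"dx": 0,"dy": 0.03,"dz": 1.25,"rx": 0,"ry": 0,"rz": 0,"jaw": 5},
  ],
)

```text
time_s: 39.83
eef_pos: [485.1, -355.7, 87.4]
orientation: [3.141, -0.004, 2.478]
ft_force: [0.4, -0.4, -1.2]
width: 0.223
```

>>> play_rows(
  rows=[
    {"dx": 0,"dy": 0,"dz": 0.06,"rx": 0,"ry": 0,"rz": 0,"jaw": 5},
    {"dx": 0,"dy": 0,"dz": 0.12,"rx": 0,"ry": 0,"rz": 0,"jaw": 5},
  ],
)

```text
time_s: 40.0
eef_pos: [486.4, -356.8, 86.9]
orientation: [-3.142, 0.001, 2.478]
ft_force: [0.0, 0.0, -0.7]
width: 0.226
```

Run:
```python
from h import *
im=grab("side","s50"); crop(im,210,330,260,350,"s50d")
move(485.3,-356.0,84,142)
```

```text
pose [ 486.3 -356.7   86.6] yaw 142.01 tilt [-3.1415e+00  5.0000e-04] F [ 0.6  1.1 -1.2] w 0.222 t 40.05
d [ 0.049 -0.001  0.103] r [-0.001  0.005  0.001]
```

View pics/s50d.png

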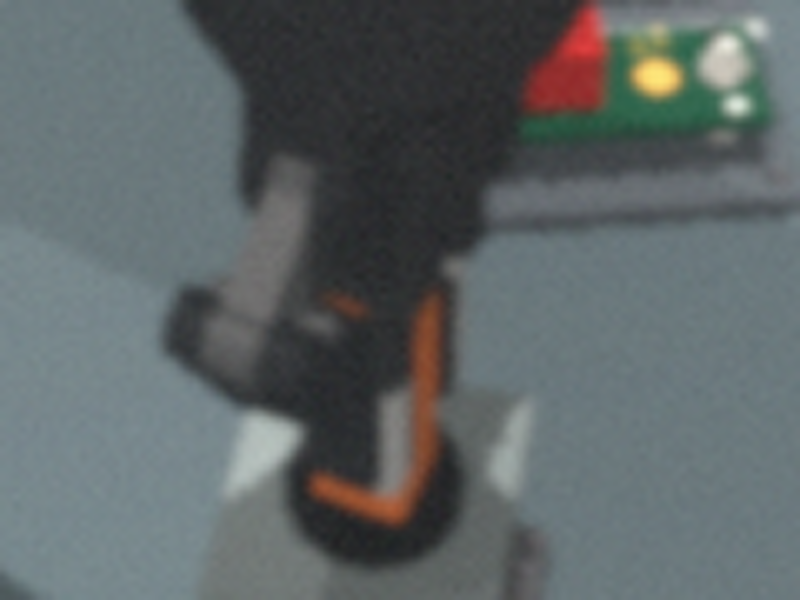

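Not yet seated; I'll lower it in small steps until the force shows the collar landing.

>>> play_rows(
  rows=[
    {"dx": 0.03,"dy": 0,"dz": 0.08,"rx": 0,"ry": 0,"rz": 0,"jaw": 5},
    {"dx": 0.03,"dy": 0,"dz": 0.08,"rx": 0,"ry": 0,"rz": 0,"jaw": 5},
  ],
)

```text
time_s: 40.22
eef_pos: [485.5, -356.1, 84.5]
orientation: [-3.142, 0.0, 2.478]
ft_force: [-0.4, 0.3, -0.3]
width: 0.224
```

>>> play_rows(
  rows=[
    {"dx": 0,"dy": 0,"dz": 0.06,"rx": 0,"ry": 0,"rz": 0,"jaw": 5},
    {"dx": 0,"dy": 0,"dz": 0.06,"rx": 0,"ry": 0,"rz": 0,"jaw": 5},
  ],
)

```text
time_s: 40.38
eef_pos: [485.6, -356.2, 84.4]
orientation: [-3.141, 0.001, 2.479]
ft_force: [-2.0, 1.7, 4.2]
width: 0.221
```

>>> play_rows(
  rows=[
    {"dx": 0,"dy": 0,"dz": -0.04,"rx": 0,"ry": 0,"rz": 0,"jaw": 30},
    {"dx": 0,"dy": 0,"dz": -0.04,"rx": 0,"ry": 0,"rz": 0,"jaw": 60},
    {"dx": 0,"dy": 0,"dz": -0.04,"rx": 0,"ry": 0,"rz": 0,"jaw": 60},
    {"dx": 0,"dy": 0,"dz": -0.04,"rx": 0,"ry": 0,"rz": 0,"jaw": 60},
    {"dx": 0,"dy": 0,"dz": -0.5,"rx": 0,"ry": 0,"rz": 0,"jaw": 60},
    {"dx": 0,"dy": 0,"dz": -1.5,"rx": 0,"ry": 0,"rz": 0,"jaw": 60},
    {"dx": 0,"dy": 0,"dz": -3,"rx": 0,"ry": 0,"rz": 0,"jaw": 60},
    {"dx": 0,"dy": 0,"dz": -4.6,"rx": 0,"ry": 0,"rz": 0,"jaw": 60},
    {"dx": 0,"dy": 0,"dz": -5.2,"rx": 0,"ry": 0,"rz": 0,"jaw": 60},
  ],
)

```text
time_s: 41.13
eef_pos: [487.1, -357.6, 220.6]
orientation: [-3.141, 0.01, 2.478]
ft_force: [-0.3, 0.5, 1.4]
width: 0.605
```

Run:
```python
from h import *
im=grab("side","s51"); crop(im,220,350,160,384,"s51d")
im=grab("top","t51"); crop(im,225,425,140,270,"t51d")
for k,l in boards(im,ztop=24).items():
    for b in l: print(k,b["c"].round(1),np.round(b["size"],1),round(b["ang"],1),[(p[0].round(1),round(p[1],1)) for p in b["pads"]])
move(420,-200,250,142)
```

```text
green [ 568.7 -159.5] [121.3  36. ] 172.0 [(array([ 601.1, -163. ]), np.float64(7.7))]
yellow [575.3 -48.2] [91.6 35.3] 10.1 [(array([582.6, -47.3]), np.float64(45.1))]
red [ 560.4 -219.7] [121.6  36.4] 171.3 [(array([ 593.1, -223.7]), np.float64(7.5))]
blue [564.9  12.6] [90.9 35.3] 9.8 [(array([589.4,  17.7]), np.float64(7.2))]
pose [ 487.6 -358.   219.7] yaw 142.01 tilt [-3.1407  0.011 ] F [ 0.3 -0.3 -0.4] w 0.6 t 41.23
d [ 6.009  3.316 -1.28 ] r [-0.009  0.105  0.001]
```

View pics/s51d.png

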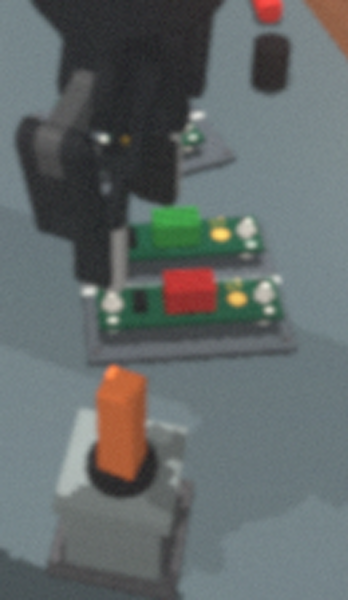

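View pics/t51d.png

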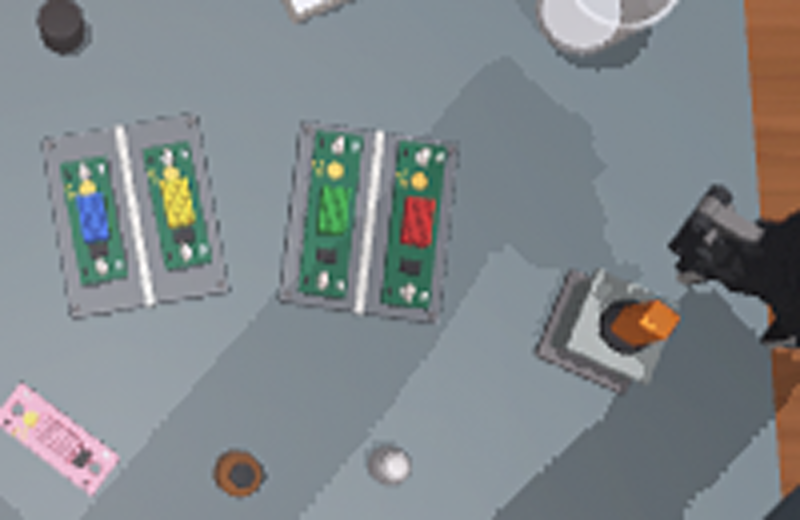

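Run:
```python
from h import *
print("stripe long",ray("top",(316.9,195.8),9)[0].round(1),"short",ray("top",(258.2,193.7),9)[0].round(1))
def stripe(f):
    im=cv2.imread(f"pics/{f}.png")[:,:,::-1].copy(); K=4
    big=cv2.resize(im,None,fx=K,fy=K,interpolation=cv2.INTER_CUBIC); H,S,V=hsv(big)
    for x0,x1 in ((248,268),(307,327)):
        m=np.zeros(H.shape,bool); m[165*K:225*K,x0*K:x1*K]=1; m&=(V>170)&(S<40)
        for c,a,mk in blobs(m,600):
            cs,_=cv2.findContours(mk.astype(np.uint8),cv2.RETR_EXTERNAL,cv2.CHAIN_APPROX_NONE)
            W=ray("top",(cs[0][:,0,:]+.5)/K-.5,9)[:,:2]; r=cv2.minAreaRect(W.astype(np.float32)); print(f,np.round(r[0],1),np.round(r[1],1),round(r[2],1))
stripe("top0"); stripe("t51")
```

```text
stripe long [ 562.8 -189.2    9. ] short [570.1 -16.7   9. ]
top0 [571.8 -16.3] [136.3   9. ] 9.7
top0 [ 565.8 -189.5] [  8.1 137.6] 81.6
t51 [571.9 -16.7] [137.6  10. ] 9.2
t51 [ 566.  -189.3] [  8.5 137.5] 80.9
```

Run:
```python
from h import *
a=[]
for f in ("t32","t51"):
    im=cv2.imread(f"pics/{f}.png"); a.append(cv2.resize(im[172:215,235:335],None,fx=6.5,fy=6.5,interpolation=cv2.INTER_CUBIC))
cv2.imwrite("pics/cmp.png",np.vstack(a))
```

```text
(no output)
```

View pics/cmp.png

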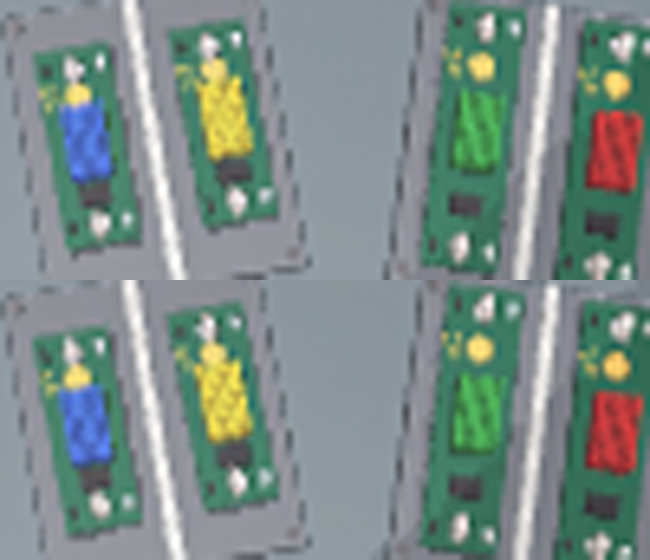

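Run:
```python
from h import *
for f in ("side0","s51"):
    h,s,v=hsv(cv2.imread(f"pics/{f}.png")[:,:,::-1].copy()); m=(h>3)&(h<16)&(s>150); m[:290]=0; m[:,:240]=0; m[:,300:]=0
    for c,a,mk in blobs(m,100): ys,xs=np.where(mk); print(f,c.round(1),a,xs.min(),xs.max(),ys.min(),ys.max())
for f in ("top0","t51"):
    h,s,v=hsv(cv2.imread(f"pics/{f}.png")[:,:,::-1].copy()); m=(h>5)&(h<18)&(s>150); m[:205]=0; m[240:]=0; m[:,:360]=0; m[:,400:]=0
    for c,a,mk in blobs(m,30): print(f,c.round(2),a)
s0=cv2.imread("pics/top0.png").astype(int); s1=cv2.imread("pics/t51.png").astype(int)
for n,(x,y) in dict(dropper=(285,258),obj=(322,256),eye=(240,146)).items(): print(n,abs(s0-s1)[y-10:y+10,x-10:x+10].mean().round(1))
print(readout.observe()["ft_force"])
```

```text
side0 [264.5 317.2] 576 257 273 297 338
s51 [264.8 317.8] 587 256 273 297 338
top0 [385.74 220.46] 123
t51 [385.79 220.25] 126
dropper 10.1
obj 5.8
eye 5.3
[ 0.3453955  -0.29941173 -0.44285114]
```

>>> play_rows(
  rows=[
    {"dx": 0,"dy": 0,"dz": 0,"rx": 0,"ry": 0,"rz": 0,"jaw": 60},
    {"dx": 0,"dy": 0,"dz": 0,"rx": 0,"ry": 0,"rz": 0,"jaw": 60},
    {"dx": 0,"dy": 0,"dz": 0,"rx": 0,"ry": 0,"rz": 0,"jaw": 60},
    {"dx": 0,"dy": 0,"dz": 0,"rx": 0,"ry": 0,"rz": 0,"jaw": 60},
  ],
)

```text
time_s: 41.57
eef_pos: [484.7, -355.4, 210.8]
orientation: [3.141, -0.004, 2.478]
ft_force: [0.4, 0.6, 0.1]
width: 0.599
```

Run:
```python
from h import *
from bench import ticket
im=grab("top","t60")
for k,l in boards(im,ztop=24).items():
    for b in l: print(k,b["c"].round(1),np.round(b["size"],1),round(b["ang"],1))
print(readout.observe()["time_s"], ticket.sign_off())
```

```text
green [ 568.7 -159.5] [121.3  36. ] 172.0
yellow [575.3 -48.2] [91.6 35.4] 10.2
red [ 560.4 -219.7] [121.6  36.5] 171.3
blue [565.   12.6] [91.1 35.4] 9.7
the job is handed in; nothing more can be done
41.6167 None
```

I fitted all four boards, touched each test pad with the probe in the order red, yellow, green, blue, and hung the probe back in its stand. The job was handed in at 41.6 s; the sign-off gives no verdict.

**Fitting:** Red and green are on the long plate, yellow and blue on the short one. Each was pressed to a firm stop at 22–29 N, and both posts show through the holes of every board.

**Probe:** Each touch pushed with about 2–3 N. The needle was seen on the centre of the red and green pads. On yellow and blue the heat sink partly hid the pad, so those two rest on the measured positions. The probe is back in the stand in the same place in both camera views as at the start.

**Bystanders:** The dropper and the objective look unmoved in the last top view. The eyepiece showed only a small picture difference, and I did not check it more closely.

**Where the checks disagreed:** After probing, the boards measured up to 1.6 mm further towards -x than just after fitting. Their centres are now about 0.6 mm (red), 1.8 mm (green), 2.0 mm (yellow) and 2.3 mm (blue) from my estimates of their places. All are inside the 3 mm limit, but my measurement is only good to about 1 mm. I put the shift down to the boards' play on the posts and left them as they were. Blue has the least margin.

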